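Put the new ink sticks into the turning display tray and show them to the class

ROBOT

A 6-joint arm with a two-finger parallel gripper is mounted at the origin on a cart in front of the work surface, level with it; the furniture and walls round the work are solid. World frame = base frame: x ahead of the robot, y to its left, z up, the work surface at z = 0. Lengths are in m, angles in rad, forces in N, time in s.
With the tool pointing down it reaches from about 0.35 to 0.775 m from the base axis. Payload 5.5 kg.
Tool frame: the origin (TCP) lies between the finger pads; the fingertips stand 22 mm ahead of it and the grasp point (between the pads) lies 3 mm ahead of it (env.finger_overhang is the distance from the TCP to the fingertips, in m); y points along the fingers, x is the direction in which the jaws open and shut, and the axes are right-handed (so a half turn about y gives the same grasp; the last joint's range is limited). The gripper opens to 85 mm and grips with 20 to 120 N. Pads are 22 mm wide; open, the fingers measure 114 mm over their backs; the gripper's body (76 mm by 85 mm) begins 54 mm behind the grasp point. The pads swing forward as they close: fully open they stand 13 mm farther back than shut.
Start: joints at [1.061, 0.313, 0.046, 1.304, 0, 1.431], TCP at [0.208, 0.536, 0.253] pointing down, gripper open.
Joint ranges: [-2.76, 2.76], [-0.86, 1.69], [-1.03, 1.26], [-2.2, 2.34], [-1.47, 1.5], [-3.14, 3.14]. Speed limits (rad/s): [2.57, 2.57, 3.14, 3.14, 3.14, 3.14].

INTERFACE

Orientations are given as a unit quaternion [w, x, y, z].
In Python, from workcell import monitor, cams, job, env gives the robot as it stands.
- The arm moves only by the tool drive_tool, never from a script. Its argument "plan" is text: rows parted by semicolons, each of 7 numbers parted by spaces: the opening, from -1 (shut) to 1 (fully open), then the shift along the tool's x, y, z in mm, then the turn, a rotation vector about the tool's x, y, z in degrees. In form: gripper x y z rx ry rz; .... A call has 1 to 8 rows; each row shifts and turns the pose as measured when the row begins, along the tool's axes as they then stand; what a row does not reach is not made up. A row lasts 1/8 s, in which the tool goes at most 62.5 mm and 10.7 degrees, less where a joint would pass 70% of its speed; a pose out of reach is approached as far as the arm can. A call is refused whole if a number of a shift passes 62.5 or a number of a turn 10.7, either way. A call with a gripper value outside its range is refused whole. The fingers move at their own pace and stop on an object; "grip_force" is the grip in N (left out, the last holds). Time passes only in rows, so rows that do not move let the fingers close. It gives the time, the measured TCP pose, the force and the opening at its end, in the units of the state.
- monitor.get_state(): the state, without advancing time (a new reading comes with each control period).
- cams.read_camera(name): name is "side" or "top"; returns (picture, depth): 480x640x3 uint8, red, green, blue; 480x640 float32, m along the optical axis (not along the pixel's ray), 0 where there is no reading.
- cams.calibration(name): a dict with "fx", "fy", "cx", "cy" (pixels), "D" ([k1, k2, p1, p2, k3] as OpenCV has them; the pictures are not rectified), "R" (3x3) and "t" (3): a world point X has camera coordinates R X + t. Camera axes: x right, y down, z forward; pixel columns grow to the right and rows downward; lengths in m; the calibration is good to about 2 mm. A picture is of the moment at which its call begins. calibration takes no time and is no camera call.
- job.hand_in(): hands the job in, once; it reports no verdict.
The state is a dict: "clock": time; "joint_pos": joint angles; "qvel": joint speeds; "tau": joint torques, N m; "tcp_pos": TCP position; "orientation": TCP orientation; "wrist_force": force on the tool from outside, world axes, zero at the start; "ft_torque": the same for the moment, N m; "finger_gap": finger opening in m.
Only numpy, scipy, OpenCV 4.12 (cv2) and the standard library are available. Lean on these libraries where they do the work, as an engineer would, in place of code of your own. Each camera call takes 0.05 s, during which the arm holds its last target.

TASK

Lay every ink stick that is on the table flat in the display tray, one to a bed, then close the clear lid and turn both brass turnbuttons across its edge. Then slacken the clamp knob, swing the tray up on its long axis to the stop so that it faces the class, and tighten the knob again to lock it there. Never force the tray round against a tight clamp, and do not knock over the red ink bottle.

Things in the scene. Friction and masses are not known exactly. Their poses are not given: they have to be found in the camera images.
- stand: Fixed stand: dark base plate 114 x 328 x 12 mm. Origin under the tray's middle at table level; x away from the robot, y to its left along the tray, z up. Turning axis along y, 90 mm up. Aluminium cheeks at y = +125 and -125 mm (44 mm deep, tops 112 mm up); brake yoke at y = -165 mm (64 x 26 mm, top 134 mm up), under the knob.
- tray_axis (a point): Middle of the wooden tray, on its turning axis; turns with it (level: x away from the robot, y left along the long axis, z up). Here the beds' floor is z = -6 mm; walls rise to +9, the shut lid's top and the front rail's top are at +14; front rail x = -84 to -52, far edge x = +58, ends y = +106 and -106. Inside 15 mm deep: the lid shuts only over sticks that lie flat.
- bed_0 (a point): Middle of the floor of the leftmost bed (tray y = +75 mm), axes as the tray's; a stick lies with its length along x. Each bed is 104 mm long, 38 mm wide; between beds stand ribs 12 mm wide, 8 mm high, only at both ends (tray x beyond 27 mm either way), so a 54 mm wide gap across the middle of all beds is free for fingers.
- bed_1 (a point): Middle of the floor of the second bed (tray y = +25 mm).
- bed_2 (a point): Middle of the floor of the third bed (tray y = -25 mm).
- bed_3 (a point): Middle of the floor of the rightmost bed (tray y = -75 mm).
- tray (a joint): Angle of the tray about its long axis: 0 = level, open side up (lower stop); 1.22 rad (70 degrees) = upper stop, near edge swung up, tray facing away from the robot towards the class. Clamp slack: friction of some 0.35 N m (3 N at the pull bar) holds it where it is left. Clamp tight: much stiffer, not to be forced. Starts level and clamped.
- tray_handle (a point): Middle of the round steel pull bar along the tray's front edge: 11 mm thick, 90 mm of free length along tray y, 124 mm from the turning axis (at tray x = -124, z = 0), with 35 mm of free room between bar and front rail. It can turn in a grip, so the tool may keep pointing down while it leads the bar along its arc.
- lid (a joint): Angle of the clear wood-edged lid in the tray: 0 = shut, starts upright at 1.5 to 1.7 rad, limit 1.75. Hinge friction 0.1 N m (1 N at its edge) holds it at any angle. It may simply be pushed shut.
- lid_hinge (a point): Middle of the lid's hinge on the tray's far edge (tray x = +61, z = +11.5 mm). Axes turn with the lid: x from its free edge to the hinge, y along the hinge to the left, z out of the outer face (up when shut, away from the robot when open). Lid 208 mm wide, 5 mm thick.
- lid_edge (a point): Middle of the lid's free edge, 117 mm from the hinge; axes as at the hinge. A brass pull, 14 mm across, 15 mm high, stands on the outer face 8 mm in from this point; the outer face is free beside it.
- button_left (a joint): Angle of the left brass turnbutton: 0 = long arm across the lid's edge, holding the lid; 1.57 = aside, arm along the rail pointing left. Starts at 1.4 to 1.57; turn it clockwise seen from above to secure. Light friction keeps it where it is left; its arm meets the lid's edge unless the lid is shut.
- button_left_grip (a point): On the left turnbutton's axis, half way up its upright grip fin (30 mm long, 10 thick, 18 tall; top 9 mm above this point), which stands on a flat arm 14 mm wide, 5 thick. x points along fin and long arm (28 mm from the axis), z along the turning axis. On the front rail at tray x = -72, y = +80 mm; arm's underside 1.5 mm over rail and lid.
- button_right (a joint): Angle of the right brass turnbutton: 0 = across the lid's edge, 1.57 = aside, arm along the rail pointing right. Starts at 1.4 to 1.57; turn it anticlockwise seen from above to secure.
- button_right_grip (a point): On the right turnbutton's axis, half way up its grip fin; made as the left one, at tray x = -72, y = -80 mm.
- knob (a joint): Angle of the clamp knob of the tray's turning axis: 0 = slack, 1.4 rad = fully tight (stop); grows clockwise seen from above. The brake pad bites from about 0.45 rad on; it counts as tight above 1.1. Starts tight (1.2 to 1.38), stays where it is left.
- knob_grip (a point): On the vertical axis of the black clamp knob, half way up its grip bar (50 mm long, 12 thick, 20 tall; top 10 mm above this point); x points along the bar. On top of the yoke at the stand's right-hand end (stand x = 0, y = -165, z = 159 mm). Under the bar a disc 36 mm across, its top 9 mm below this point. It does not turn with the tray.
- stick_1: Black ink stick with a gold label, 20 x 75 x 10 mm (75 along its y axis, z up as it lies), origin at the middle of its underside. May be absent.
- stick_2: Black ink stick with gold marks, 22 x 85 x 10 mm (85 along its y axis), origin at the middle of its underside. May be absent.
- stick_3: Black ink stick with gold marks, 22 x 85 x 10 mm (85 along its y axis), origin at the middle of its underside. May be absent.
- stick_4: Black ink stick with a gold label, 20 x 75 x 10 mm (75 along its y axis), origin at the middle of its underside. May be absent.
- red_bottle: Small red ink bottle with a white spout, 38 mm across, 86 mm tall, standing behind the ink sticks; origin under its middle. A bystander.

How it is judged:
On the way, in this order (a step that is already met when the one before it is completed fails the run):
1. the sticks lie flat in the level tray, the lid is shut and both turnbuttons are across it (x of stick_1 in the frame of tray_axis between -0.025 and 0.025 m and y of stick_1 in the frame of tray_axis between -0.1 and 0.1 m and z of stick_1 in the frame of tray_axis between -0.009 and 0.0075 m and angle between the z axis of each of stick_1, stick_2, stick_3, stick_4 and the z axis of tray_axis, either way round below 0.15 rad and x of stick_2 in the frame of tray_axis between -0.025 and 0.025 m and y of stick_2 in the frame of tray_axis between -0.1 and 0.1 m and z of stick_2 in the frame of tray_axis between -0.009 and 0.0075 m and x of stick_3 in the frame of tray_axis between -0.025 and 0.025 m and y of stick_3 in the frame of tray_axis between -0.1 and 0.1 m and z of stick_3 in the frame of tray_axis between -0.009 and 0.0075 m and x of stick_4 in the frame of tray_axis between -0.025 and 0.025 m and y of stick_4 in the frame of tray_axis between -0.1 and 0.1 m and z of stick_4 in the frame of tray_axis between -0.009 and 0.0075 m and value of joint lid below 0.06 rad and value of joint each of button_left, button_right below 0.3 rad and value of joint tray below 0.1 rad), for 0.2 s.
2. the tray is swung up to its stop, sticks inside and lid secured (x of stick_1 in the frame of tray_axis between -0.025 and 0.025 m and y of stick_1 in the frame of tray_axis between -0.1 and 0.1 m and z of stick_1 in the frame of tray_axis between -0.009 and 0.0075 m and angle between the z axis of each of stick_1, stick_2, stick_3, stick_4 and the z axis of tray_axis, either way round below 0.15 rad and x of stick_2 in the frame of tray_axis between -0.025 and 0.025 m and y of stick_2 in the frame of tray_axis between -0.1 and 0.1 m and z of stick_2 in the frame of tray_axis between -0.009 and 0.0075 m and x of stick_3 in the frame of tray_axis between -0.025 and 0.025 m and y of stick_3 in the frame of tray_axis between -0.1 and 0.1 m and z of stick_3 in the frame of tray_axis between -0.009 and 0.0075 m and x of stick_4 in the frame of tray_axis between -0.025 and 0.025 m and y of stick_4 in the frame of tray_axis between -0.1 and 0.1 m and z of stick_4 in the frame of tray_axis between -0.009 and 0.0075 m and value of joint lid below 0.06 rad and value of joint each of button_left, button_right below 0.3 rad and value of joint tray above 1.13 rad and value of joint knob below 0.7 rad), for 0.2 s.
At the end, for the whole second after the job is handed in: Every ink stick lies flat inside the tray, one to a bed; lid shut (within 0.06 rad), both turnbuttons across it (within 0.3 rad), tray at its upper stop (above 1.13 rad of 1.22) and still, knob tight (above 1.1 rad) (x of stick_1 in the frame of tray_axis between -0.025 and 0.025 m and y of stick_1 in the frame of tray_axis between -0.1 and 0.1 m and z of stick_1 in the frame of tray_axis between -0.009 and 0.0075 m and angle between the z axis of each of stick_1, stick_2, stick_3, stick_4 and the z axis of tray_axis, either way round below 0.15 rad and x of stick_2 in the frame of tray_axis between -0.025 and 0.025 m and y of stick_2 in the frame of tray_axis between -0.1 and 0.1 m and z of stick_2 in the frame of tray_axis between -0.009 and 0.0075 m and x of stick_3 in the frame of tray_axis between -0.025 and 0.025 m and y of stick_3 in the frame of tray_axis between -0.1 and 0.1 m and z of stick_3 in the frame of tray_axis between -0.009 and 0.0075 m and x of stick_4 in the frame of tray_axis between -0.025 and 0.025 m and y of stick_4 in the frame of tray_axis between -0.1 and 0.1 m and z of stick_4 in the frame of tray_axis between -0.009 and 0.0075 m and value of joint lid below 0.06 rad and value of joint each of button_left, button_right below 0.3 rad and value of joint tray above 1.13 rad and value of joint knob above 1.1 rad and linear speed of each of stick_1, stick_2, stick_3, stick_4 below 0.02 m/s and velocity of joint tray between -0.05 and 0.05 rad/s); the robot touches nothing.
It fails at once if the tray is forced round against a tight clamp (value of joint tray between 0.2 and 1.05 rad and value of joint knob above 0.9 rad).
It fails at once if the tray is swung up with the lid not secured (value of joint tray above 0.35 rad and not (value of joint lid below 0.06 rad and value of joint each of button_left, button_right below 0.3 rad)).
It fails at once if the red ink bottle is knocked over (angle between red_bottle's own z axis and vertical above 0.6 rad).
Of stick_1, stick_2, stick_3, stick_4 only 2 to 4 are there at a start; the rules pass over those that are not, and their reading is None.
At some moment in a run one of stick_1, stick_2, stick_3, stick_4 may be knocked a few centimetres aside while the robot is not near it.
Once in a run the grip may slacken for a moment while it holds something.
It also fails if it takes over 210 s, if anything falls off the work surface, if the arm or the gripper's body presses on something with over 40 N, if the wrist force passes 120 N, or if a joint passes its speed limit or range.

## Working session

There is one attempt and no reset: what is moved stays moved. The work goes in short steps, Python scripts to look and compute and a tool call to move; the robot and the scene stay as the last step left them, time stands still between calls to the robot, and variables do not carry over. Pictures are saved under pics/ and viewed, and the job is handed in when it is done.

Besides the shell and the picture viewer there is one more tool, called after "Call:" as name(argument=value, ...), one argument or row to a line, values as JSON. drive_tool: Moves the arm, as the interface text tells. Its arguments: {"type":"object","properties":{"plan":{"type":"string"},"grip_force":{"type":"number"}},"required":["plan"]}

```bash
mkdir -p pics; ls
python3 - <<'E'
from workcell import monitor,cams,env
import cv2,numpy as np
print(monitor.get_state()); print(env.finger_overhang)
for n in ("top","side"):
    p,d=cams.read_camera(n); cv2.imwrite(f"pics/{n}0.png",p[:,:,::-1]); np.save(f"/tmp/{n}d.npy",d)
    print(n,cams.calibration(n))
E
```

```text
pics
{'clock': 0.0, 'joint_pos': array([ 1.06136639e+00,  3.13963737e-01,  4.49838341e-02,  1.30360506e+00,
       -4.28039807e-05,  1.43119383e+00]), 'qvel': array([-2.92228752e-05, -8.20821887e-04,  4.46584555e-04, -6.46770828e-04,
       -4.79427758e-04, -2.96715816e-04]), 'tau': array([ 1.81649255e-03, -4.80620313e+01,  2.98535156e+01,  1.91199244e-02,
       -3.25666842e-04, -1.18092339e-05]), 'tcp_pos': array([0.20762473, 0.53569836, 0.25243168]), 'orientation': array([-0.58311189,  0.58370148,  0.39898538, -0.40010471]), 'wrist_force': array([-1.05387149, -0.24737749,  0.40432541]), 'ft_torque': array([-0.0366097 ,  0.03247549,  0.05234494]), 'finger_gap': 0.08516157112171295}
0.022
top {'fx': 473.50066076182037, 'fy': 473.50066076182037, 'cx': 314.02061746122877, 'cy': 237.56099633750935, 'D': array([-0.12618687,  0.        ,  0.        ,  0.        ,  0.        ]), 'R': array([[-0.0118602 , -0.99986625, -0.01126108],
       [-0.98527598,  0.01360661, -0.1704292 ],
       [ 0.17055963,  0.00907394, -0.98530557]]), 't': array([2.12774473e-04, 5.71218265e-01, 1.32900203e+00])}
side {'fx': 440.44463497108194, 'fy': 440.44463497108194, 'cx': 312.5407233601759, 'cy': 234.68787703750652, 'D': array([0.03726862, 0.        , 0.        , 0.        , 0.        ]), 'R': array([[ 0.95774269, -0.28757113,  0.00563727],
       [-0.15104493, -0.51953438, -0.84099314],
       [ 0.2447741 ,  0.80460355, -0.54101642]]), 't': array([-0.56577523,  0.19217429,  0.99225432])}
```

View pics/top0.png

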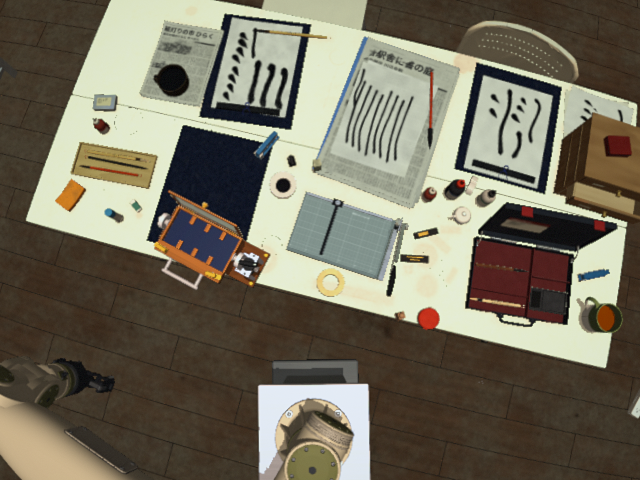

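View pics/side0.png

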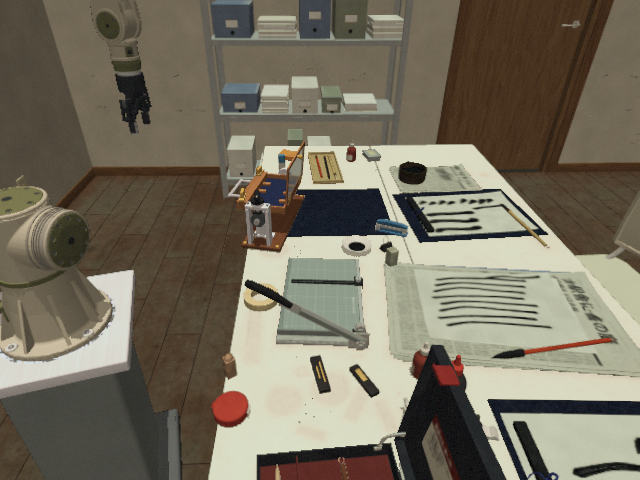

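```bash
cat > h.py <<'E'
import numpy as np,cv2
from workcell import monitor,cams,env
from scipy.spatial.transform import Rotation as Rr
def K(n):
    c=cams.calibration(n); return np.array([[c['fx'],0,c['cx']],[0,c['fy'],c['cy']],[0,0,1]]),np.array(c['D']),c['R'],c['t']
def proj(n,X):
    k,D,R,t=K(n); return cv2.projectPoints(np.float64(X).reshape(-1,1,3),cv2.Rodrigues(R)[0],t,k,D)[0].reshape(-1,2)
def ray(n,px):
    k,D,R,t=K(n); u=cv2.undistortPoints(np.float64(px).reshape(-1,1,2),k,D).reshape(-1,2)
    d=np.c_[u,np.ones(len(u))]@R; return -R.T@t,d
def plane(n,px,z):
    o,d=ray(n,px); s=(z-o[2])/d[:,2]; return o+d*s[:,None]
def tri(pt,ps):
    o1,d1=ray("top",pt);o2,d2=ray("side",ps);out=[]
    for a,b in zip(d1,d2):
        s=np.linalg.lstsq(np.c_[a,-b],o2-o1,rcond=None)[0]; p,q=o1+s[0]*a,o2+s[1]*b; out.append(np.r_[(p+q)/2,np.linalg.norm(p-q)])
    return np.array(out)
def dep(n,px,d):
    k,D,R,t=K(n);o,dd=ray(n,px);px=np.int32(np.round(px)).reshape(-1,2)
    return o+dd*d[px[:,1],px[:,0]][:,None]
def snap(tag):
    r={}
    for n in ("top","side"):
        p,d=cams.read_camera(n); cv2.imwrite(f"/tmp/{n}{tag}.png",p[:,:,::-1]); np.save(f"/tmp/{n}{tag}.npy",d); r[n]=(p,d)
    return r
def crop(n,tag,x0,y0,x1,y1,s):
    p=cv2.imread(f"/tmp/{n}{tag}.png")[y0:y1,x0:x1]; return cv2.resize(p,None,fx=s,fy=s,interpolation=cv2.INTER_CUBIC)
def st():
    s=monitor.get_state(); q=s['orientation']; R=Rr.from_quat([q[1],q[2],q[3],q[0]]).as_matrix()
    return s,np.array(s['tcp_pos']),R
E
cp pics/top0.png /tmp/top0.png; cp pics/side0.png /tmp/side0.png; cp /tmp/topd.npy /tmp/top0.npy; cp /tmp/sided.npy /tmp/side0.npy
python3 - <<'E'
from h import *
cv2.imwrite("pics/a1.png",crop("top","0",140,180,280,290,5.5))
cv2.imwrite("pics/a2.png",crop("top","0",370,170,510,280,5.5))
cv2.imwrite("pics/a3.png",crop("side","0",220,130,330,260,4.5))
E
```

```text
(no output)
```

View pics/a1.png

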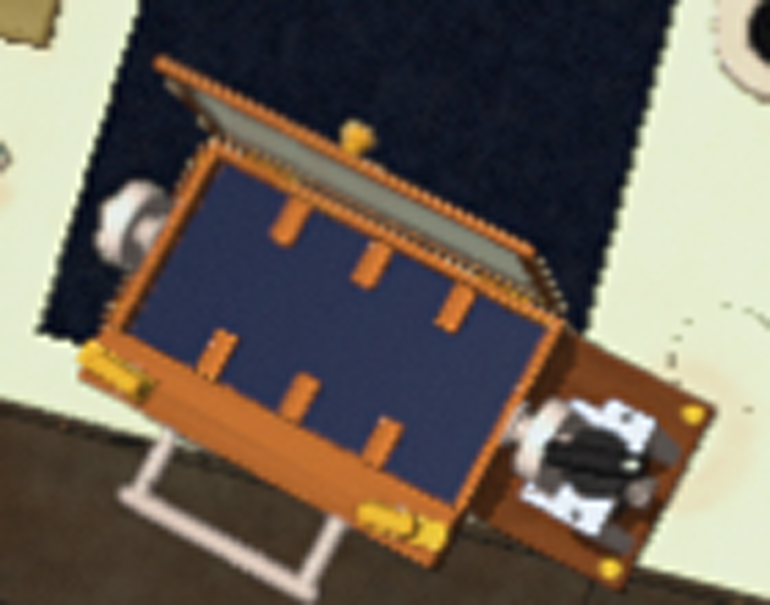

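View pics/a2.png

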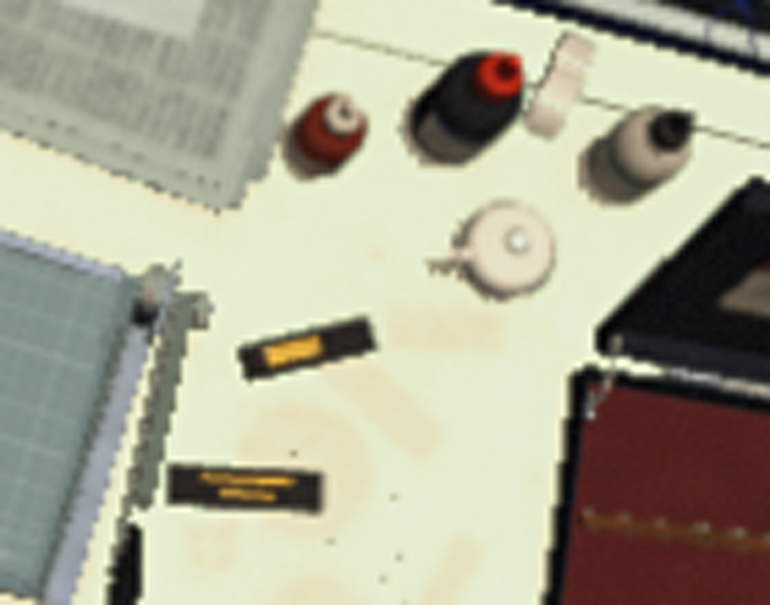

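View pics/a3.png

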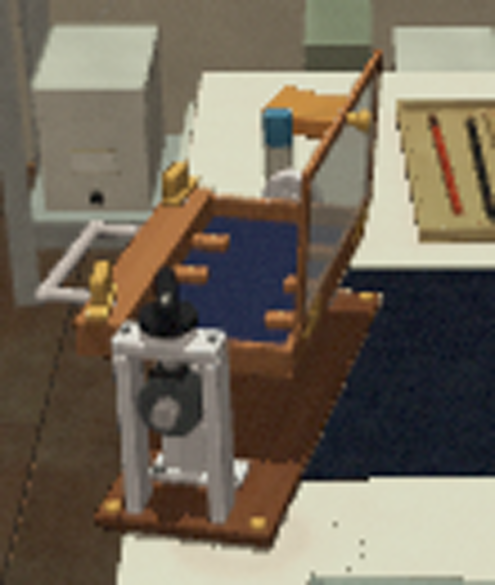

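Run:
```python
from h import *
for n in("top","side"):
    k,D,R,t=K(n); print(n,-R.T@t)
# a1 points
P={'fl':((215,145),.099,(58,106)),'fr':((567,325),.099,(58,-106)),'railR':((432,568),.104,(-84,-106)),'railL':((78,375),.104,(-84,106)),
'hL':((127,494),.09,(-124,48)),'hR':((310,594),.09,(-124,-48)),'knob':((592,458),.169,(0,-165)),
'ribm_far':((370,265),.092,(40,0)),'ribm_near':((300,397),.092,(-40,0))}
A=[];B=[]
for k_,(p,z,b) in P.items():
    px=np.array([140+p[0]/5.5-.4,180+p[1]/5.5-.4]); w=plane("top",px,z)[0]; A.append(b);B.append(w[:2]*1000); print(k_,px,w.round(4))
A=np.float64(A);B=np.float64(B)
ca,cb=A.mean(0),B.mean(0);U,S,V=np.linalg.svd((A-ca).T@(B-cb));Rm=(U@V).T
t=cb-Rm@ca;print(np.degrees(np.arctan2(Rm[1,0],Rm[0,0])),t);print((B-(A@Rm.T+t)).round(1))
for n,px in (("top",[(x,y) for x,y in[(429,190),(425,233),(414,259)]]),):
    d=np.load("/tmp/top0.npy");print(dep(n,px,d))
d=np.load("/tmp/top0.npy");print(d[60:64,60:64])
```

```text
top [ 0.33613606 -0.01961889  1.40682778]
side [ 0.32801588 -0.86123082  0.70163257]
fl [178.69090909 205.96363636] [0.6602 0.3808 0.099 ]
fr [242.69090909 238.69090909] [0.5621 0.1933 0.099 ]
railR [218.14545455 282.87272727] [0.4379 0.2595 0.104 ]
railL [153.78181818 247.78181818] [0.5385 0.447  0.104 ]
hL [162.69090909 269.41818182] [0.4782 0.4232 0.09  ]
hR [195.96363636 287.6       ] [0.4262 0.3254 0.09  ]
knob [247.23636364 262.87272727] [0.485  0.1689 0.169 ]
ribm_far [206.87272727 227.78181818] [0.5963 0.298  0.092 ]
ribm_near [194.14545455 251.78181818] [0.5275 0.3329 0.092 ]
-28.03652584270325 [561.58774495 314.85381137]
[[-2.4 -0.4]
 [-0.9 -0.8]
 [ 0.3 -1.2]
 [ 1.3 -0.9]
 [ 3.5  7.7]
 [-3.4 -5.4]
 [ 1.  -0.3]
 [-0.6  2. ]
 [ 1.2 -0.8]]
[[ 0.70487942 -0.34668867  0.06864044]
 [ 0.58766023 -0.34171492  0.00775515]
 [ 0.50900725 -0.30411922  0.00959238]]
[[2.3108773 2.3156388 2.3155158 2.3047075]
 [2.3129234 2.3054898 2.306462  2.3199842]
 [2.3176334 2.3091528 2.3196096 2.3127801]
 [2.3212898 2.3094828 2.3037844 2.306542 ]]
```

```bash
cat >> h.py <<'E'
def sticks(p):
    # p rgb top
    hsv=cv2.cvtColor(p,cv2.COLOR_RGB2HSV); g=p.max(2)
    m=((g<95)|((hsv[...,1]>110)&(hsv[...,0]>12)&(hsv[...,0]<32))).astype(np.uint8)
    roi=np.zeros_like(m); roi[205:320,402:464]=1
    m=m*roi; out=[]
    for c in cv2.findContours(m,cv2.RETR_EXTERNAL,cv2.CHAIN_APPROX_NONE)[0]:
        if cv2.contourArea(c)<60: continue
        w=plane("top",c.reshape(-1,2),.010)[:,:2]*1000
        (cx,cy),(a,b),an=cv2.minAreaRect(np.float32(w)); 
        if a<b: a,b,an=b,a,an+90
        an=(an+90)%180-90
        out.append((cx,cy,a,b,an)); print("stick c=(%.1f,%.1f) len %.1f wid %.1f ang %.1f"%out[-1], "px",c.reshape(-1,2).mean(0))
    return out
yaw=np.radians(-28.0); T0=np.array([.5616,.3148])
def tw(x,y,z):  # tray mm-> world m
    c,s=np.cos(yaw),np.sin(yaw); return np.array([T0[0]+(c*x-s*y)/1e3,T0[1]+(s*x+c*y)/1e3,.09+z/1e3])
def go(target,jaw=None,off=0):
    """target TCP world m; jaw = world angle deg of tool x axis (mod 180)"""
    s,p,R=st(); 
    print("t %.2f tcp"%s['clock'],p.round(4),"R x",R[:,0].round(3),"y",R[:,1].round(3),"gap %.4f F"%s['finger_gap'],np.round(s['wrist_force'],1))
    if jaw is not None:
        a=np.degrees(np.arctan2(R[1,0],R[0,0])); d=(jaw-a+90)%180-90
        y=np.array([0,0,-1.]); Rt=None
        best=None
        for dd in (0,180):
            c,sn=np.cos(np.radians(jaw+dd)),np.sin(np.radians(jaw+dd)); x=np.array([c,sn,0]); Rt=np.c_[x,y,np.cross(x,y)]
            rv=np.degrees(Rr.from_matrix(R.T@Rt).as_rotvec())
            if best is None or np.linalg.norm(rv)<np.linalg.norm(best[0]): best=(rv,Rt)
            print("  rotvec",rv.round(1))
        Ra=best[1]
        if target is not None: print("  after turn shift tool mm",(Ra.T@(target-p)*1000).round(1))
    if target is not None: print("  now shift tool mm",(R.T@(target-p)*1000).round(1),"dist",np.round(np.linalg.norm(target-p)*1000,1))
E
python3 - <<'E'
from h import *
p=cv2.imread("/tmp/top0.png")[:,:,::-1].copy()
s=sticks(p)
S,P,R=st();print(R.round(3))
im=cv2.imread("/tmp/top0.png");im2=cv2.imread("/tmp/side0.png")
pts=[tw(-72,80,28),tw(-72,-80,28),tw(-124,0,0),tw(0,-165,79),tw(75-75,75,-6),tw(0,25,-6),tw(0,-25,-6),tw(0,-75,-6),tw(58,106,9),tw(58,-106,9),tw(-84,106,14),tw(-84,-106,14)]
for n in("top","side"):
    i=cv2.resize(im if n=="top" else im2,None,fx=5,fy=5,interpolation=cv2.INTER_CUBIC)
    for q in proj(n,pts): cv2.drawMarker(i,tuple(int(v*5+2) for v in q),(0,255,0),cv2.MARKER_CROSS,14,2)
    c=i[180*5:295*5,145*5:280*5] if n=="top" else i[130*5:250*5,225*5:330*5]
    cv2.imwrite(f"pics/ov_{n}.png",c)
for name,(z) in {'lidTL':((155,62)),'lidTR':((537,247))}.items():
    for h in (.2,.215,.22): print(name,h,plane("top",[(140+z[0]/5.5-.4,180+z[1]/5.5-.4)],h))
E
```

```text
stick c=(511.2,-305.7) len 75.7 wid 19.7 ang 85.9 px [414.70491803 258.27868852]
stick c=(587.0,-342.5) len 72.3 wid 18.1 ang -77.6 px [425.48148148 233.01851852]
[[ 0.361 -0.001 -0.932]
 [ 0.932 -0.001  0.361]
 [-0.002 -1.     0.   ]]
lidTL 0.2 [[0.67734844 0.38166325 0.2       ]]
lidTL 0.215 [[0.67310742 0.3766756  0.215     ]]
lidTL 0.22 [[0.67169375 0.37501305 0.22      ]]
lidTR 0.2 [[0.58242168 0.19171816 0.2       ]]
lidTR 0.215 [[0.57936052 0.18909139 0.215     ]]
lidTR 0.22 [[0.57834014 0.1882158  0.22      ]]
```

View pics/ov_top.png

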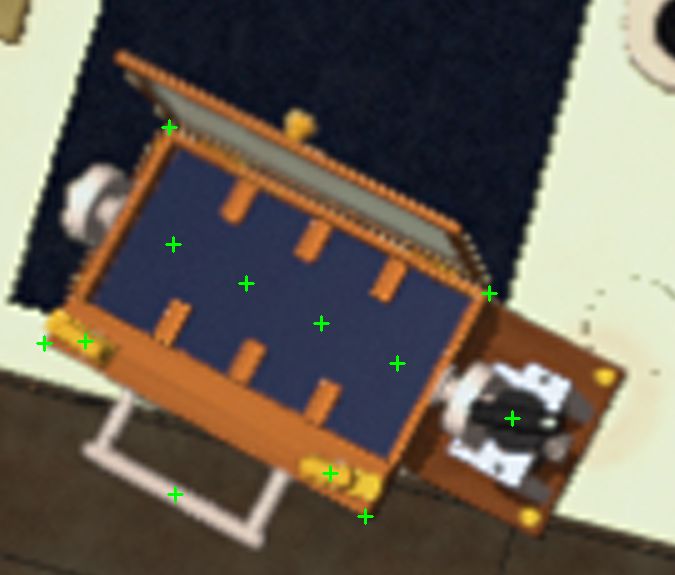

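View pics/ov_side.png

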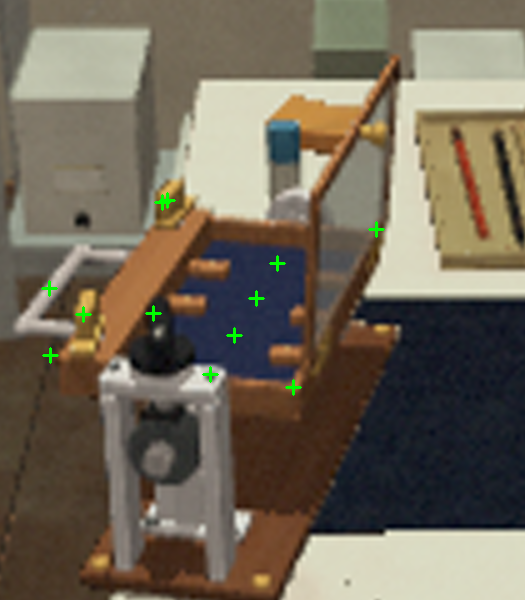

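Run:
```python
from h import *
def g(n,x0,y0,x1,y1,s,f):
    i=crop(n,"0",x0,y0,x1,y1,s)
    for x in range(x0,x1,10):
        cv2.line(i,(int((x-x0)*s),0),(int((x-x0)*s),6),(0,0,255),1); cv2.putText(i,str(x),(int((x-x0)*s),16),0,.35,(0,255,255),1)
    for y in range(y0,y1,10):
        cv2.line(i,(0,int((y-y0)*s)),(6,int((y-y0)*s)),(0,0,255),1); cv2.putText(i,str(y),(8,int((y-y0)*s)+4),0,.35,(0,255,255),1)
    cv2.imwrite(f,i)
g("top",150,190,250,262,8,"pics/b1.png")
g("top",150,235,250,295,8,"pics/b2.png")
g("side",230,140,310,215,8,"pics/b3.png")
```

```text
(no output)
```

View pics/b1.png

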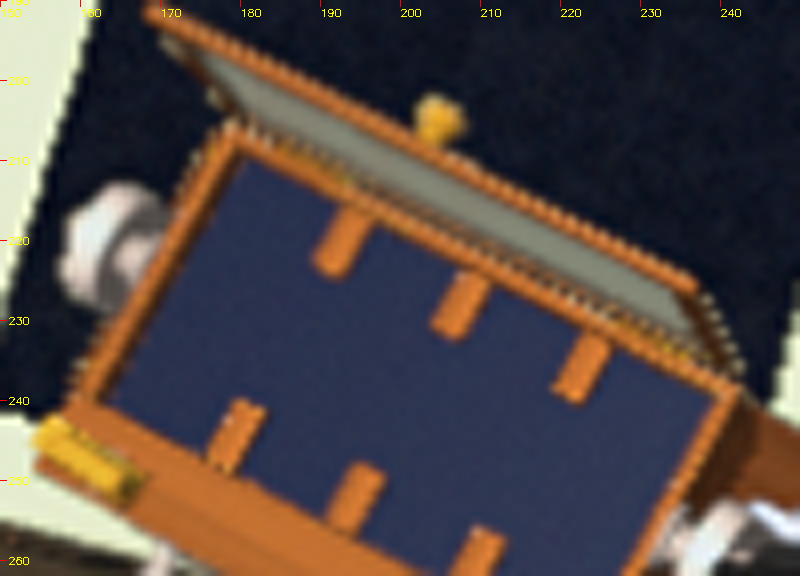

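View pics/b2.png

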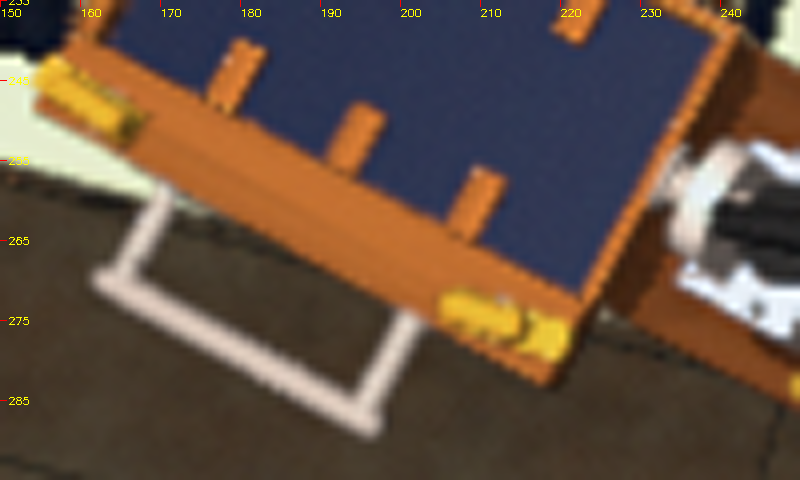

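View pics/b3.png

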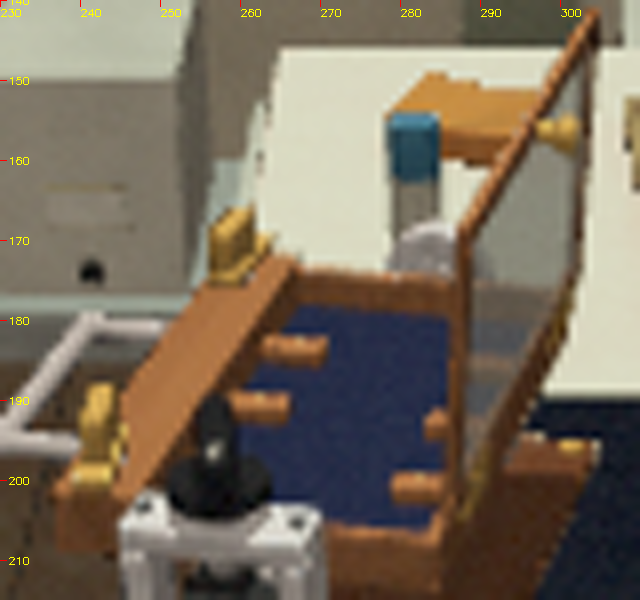

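Run:
```python
from h import *
from scipy.optimize import least_squares
T=[((330,275),190,(27,50,2)),((450,336),190,(27,0,2)),((571,400),190,(27,-50,2)),((248,402),190,(-27,50,2)),((368,466),190,(-27,0,2)),((488,530),190,(-27,-50,2)),((232,122),190,(58,106,9)),((741,390),190,(58,-106,9)),((115,42),235,(-52,94,14)),((585,300),235,(-52,-94,14))]
S=[((56,490),140,(-84,-106,14)),((290,260),140,(-52,106,14)),((213,395),140,(0,-165,79)),((290,410),140,(-27,0,2)),((327,345),140,(-27,50,2)),((427,425),140,(27,0,2)),((395,490),140,(27,-50,2))]
tp=np.array([(150+(p[0]+.5)/8-.5,y0+(p[1]+.5)/8-.5) for p,y0,_ in T]);sp=np.array([(230+(p[0]+.5)/8-.5,y0+(p[1]+.5)/8-.5) for p,y0,_ in S])
bt=np.array([b for *_,b in T],float);bs=np.array([b for *_,b in S],float)
def W(v,b):
    c,s=np.cos(v[2]),np.sin(v[2]); return np.c_[v[0]+(c*b[:,0]-s*b[:,1])/1e3,v[1]+(s*b[:,0]+c*b[:,1])/1e3,.09+b[:,2]/1e3+v[3]]
for mode in ("top","side","both"):
    f=lambda v:np.r_[(proj("top",W(v,bt))-tp).ravel()*(mode!="side"),(proj("side",W(v,bs))-sp).ravel()*(mode!="top"),v[3]*300]
    r=least_squares(f,[.56,.315,-.49,0]);print(mode,r.x.round(4),np.degrees(r.x[2]).round(2))
    print(f(r.x)[:20].reshape(-1,2).round(1).tolist());print(f(r.x)[20:-1].reshape(-1,2).round(1).tolist())
```

```text
top [ 5.616e-01  3.136e-01 -4.861e-01  4.000e-04] -27.85
[[-0.0, -0.2], [-0.1, -0.1], [-0.1, -0.2], [1.0, 0.4], [0.9, 0.4], [1.1, 0.4], [0.3, 0.4], [0.6, -0.1], [-1.0, 0.5], [-2.7, -1.4]]
[[-0.0, -0.0], [0.0, -0.0], [-0.0, 0.0], [-0.0, -0.0], [-0.0, -0.0], [-0.0, -0.0], [-0.0, -0.0]]
side [ 5.635e-01  3.141e-01 -4.798e-01 -5.000e-04] -27.49
[[-0.0, -0.0], [-0.0, -0.0], [-0.0, -0.0], [0.0, -0.0], [0.0, -0.0], [0.0, -0.0], [0.0, -0.0], [0.0, -0.0], [-0.0, 0.0], [-0.0, -0.0]]
[[-0.8, 0.1], [1.1, -0.9], [0.5, 3.7], [-0.2, -0.9], [-0.4, 0.1], [-0.0, -1.2], [-0.2, -1.6]]
both [ 5.625e-01  3.138e-01 -4.820e-01 -5.000e-04] -27.62
[[-0.1, -0.4], [-0.1, -0.3], [-0.1, -0.5], [1.0, 0.3], [1.0, 0.1], [1.2, 0.0], [0.2, 0.2], [0.6, -0.5], [-1.0, 0.4], [-2.5, -1.7]]
[[-1.3, 0.2], [0.9, -0.8], [0.0, 3.7], [-0.5, -0.9], [-0.7, 0.1], [-0.3, -1.1], [-0.5, -1.5]]
```

```bash
sed -i 's/402:464/399:464/; s/^yaw=.*/yaw=np.radians(-27.7); T0=np.array([.5622,.3140])/' h.py
python3 - <<'E'
from h import *
p=cv2.imread("/tmp/top0.png")[:,:,::-1].copy()
sticks(p)
i=crop("top","0",380,210,460,280,9); cv2.imwrite("pics/c1.png",i)
i=crop("side","0",295,320,395,410,7); cv2.imwrite("pics/c2.png",i)
E
```

```text
stick c=(511.3,-304.2) len 78.7 wid 19.7 ang 85.9 px [414.20634921 258.25396825]
stick c=(587.0,-342.5) len 72.3 wid 18.1 ang -77.6 px [425.48148148 233.01851852]
```

View pics/c1.png

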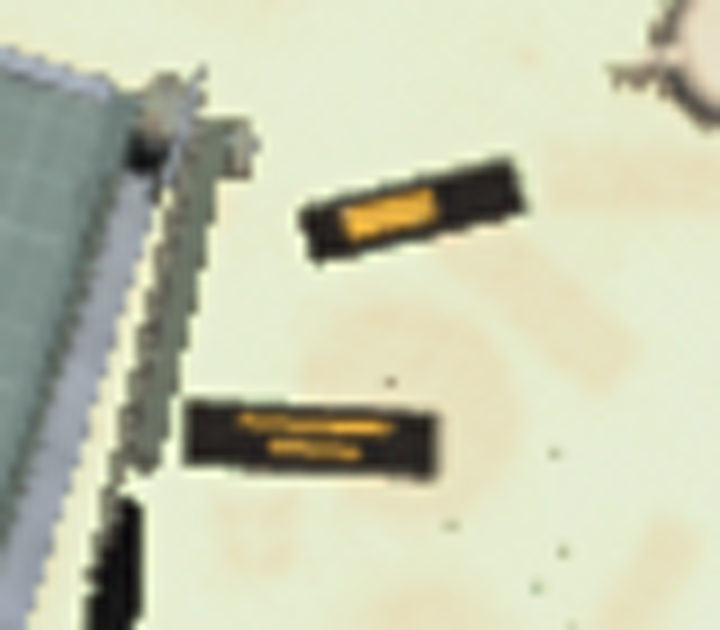

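View pics/c2.png

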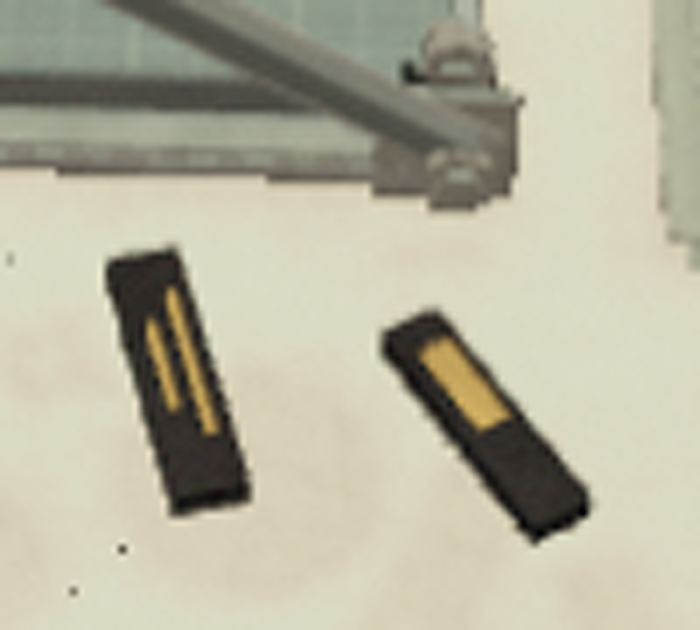

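Run:
```python
from h import *
print(tri([(393,265),(391,293)],[(291,308),(247,282)]))
print("bottle",tri([(431,188)],[(421,350)]))
go(np.array([.587,-.3425,.25]),12.4)
for n,x in (("bed1",tw(-3,25,0)),("bed2",tw(-3,-25,0)),("bL",tw(-72,80,0)),("bR",tw(-72,-80,0)),("h",tw(-124,0,0)),("knob",tw(0,-165,69))): print(n,x.round(4),np.hypot(*x[:2]).round(3))
```

```text
[[ 0.47962385 -0.22448494  0.10939506  0.00254238]
 [ 0.39989248 -0.20585239  0.17833273  0.00096903]]
bottle [[ 0.70783492 -0.35355332  0.05820121  0.01201194]]
t 0.10 tcp [0.2076 0.5357 0.2525] R x [ 0.361  0.932 -0.002] y [-0.001 -0.001 -1.   ] gap 0.0855 F [-0.5 -0.4 -0. ]
  rotvec [ 0.  56.4 -0.1]
  rotvec [-1.000e-01 -1.236e+02 -0.000e+00]
  after turn shift tool mm [ 182.     2.5 -939.2]
  now shift tool mm [-681.8    3.4 -671.1] dist 956.7
bed1 [0.5712 0.3375 0.09  ] 0.663
bed2 [0.5479 0.2933 0.09  ] 0.621
bL [0.5356 0.4183 0.09  ] 0.68
bR [0.4613 0.2766 0.09  ] 0.538
h [0.4524 0.3716 0.09  ] 0.585
knob [0.4855 0.1679 0.159 ] 0.514
```

Call:
drive_tool(
  plan="0.5 0 0 0 0 9.5 0;0.5 0 0 0 0 9.5 0;0.5 0 0 0 0 9.5 0;0.5 0 0 0 0 9.5 0;0.5 0 0 0 0 9.5 0;0.5 0 0 0 0 9.5 0;0.5 11 0 -58 0 0 0;0.5 11 0 -58 0 0 0",
  grip_force=60,
)

```text
clock: 1.1
tcp_pos: [0.2482, 0.424, 0.2475]
orientation: [-0.701, 0.707, 0.061, -0.065]
wrist_force: [1.2, 0.6, 0.4]
finger_gap: 0.0641
```

Call:
drive_tool(
  plan="0.5 11 0 -58 0 0 0;0.5 11 0 -58 0 0 0;0.5 11 0 -58 0 0 0;0.5 11 0 -58 0 0 0;0.5 11 0 -58 0 0 0;0.5 11 0 -58 0 0 0;0.5 11 0 -58 0 0 0;0.5 11 0 -58 0 0 0",
)

```text
clock: 2.1
tcp_pos: [0.4192, -0.0312, 0.2495]
orientation: [-0.701, 0.708, 0.062, -0.066]
wrist_force: [0.7, 0.5, 0.1]
finger_gap: 0.0644
```

Run:
```python
from h import *
go(np.array([.587,-.3425,.25]),12.4)
```

```text
t 2.10 tcp [ 0.4192 -0.0312  0.2495] R x [ 0.984  0.18  -0.006] y [-0.004 -0.01  -1.   ] gap 0.0644 F [0.7 0.5 0.1]
  rotvec [ 0.5 -2.  -0.3]
  rotvec [  0.5 178.    0.8]
  after turn shift tool mm [  97.1   -0.5 -340.1]
  now shift tool mm [ 108.9    1.9 -336.5] dist 353.7
```

Call:
drive_tool(
  plan="0.3 0 0 0 0.5 -2 -0.3;0.3 16 0 -57 0 0 0;0.3 16 0 -57 0 0 0;0.3 16 0 -57 0 0 0;0.3 16 0 -57 0 0 0;0.3 16 0 -57 0 0 0;0.3 16 0 -55 0 0 0;0.3 0 0 0 0 0 0",
)

```text
clock: 3.1
tcp_pos: [0.5876, -0.3578, 0.2424]
orientation: [0.705, -0.701, -0.072, 0.076]
wrist_force: [-1.1, 0.3, -0.3]
finger_gap: 0.0551
```

Run:
```python
from h import *
go(np.array([.587,-.3425,.025]),12.4)
```

```text
t 3.10 tcp [ 0.5876 -0.3578  0.2424] R x [ 0.978  0.208 -0.004] y [-0.005  0.005 -1.   ] gap 0.0551 F [-1.1  0.3 -0.3]
  rotvec [-0.3 -0.4 -0.3]
  rotvec [  0.4 179.6  -0.5]
  after turn shift tool mm [  2.7 217.4  15.1]
  now shift tool mm [  3.6 217.4  13.9] dist 217.9
```

Call:
drive_tool(
  plan="0.3 3 0 15 0 0 0;0.3 0 50 0 0 0 0;0.3 0 50 0 0 0 0;0.3 0 50 0 0 0 0;0.3 0 35 0 0 0 0;0.3 0 10 0 0 0 0;0.3 0 0 0 0 0 0",
)

```text
clock: 3.98
tcp_pos: [0.5847, -0.3268, 0.049]
orientation: [0.705, -0.701, -0.077, 0.078]
wrist_force: [-0.1, -0.5, 0.3]
finger_gap: 0.0556
```

Run:
```python
from h import *
go(np.array([.587,-.3425,.025]),12.4)
r=snap("1");sticks(r["top"][0])
cv2.imwrite("pics/d1.png",crop("side","1",280,220,430,400,4));
```

```text
t 3.98 tcp [ 0.5847 -0.3268  0.049 ] R x [ 0.976  0.217 -0.001] y [-0.002  0.005 -1.   ] gap 0.0556 F [-0.1 -0.5  0.3]
  rotvec [-0.3  0.1 -0.1]
  rotvec [-1.000e-01 -1.799e+02  5.000e-01]
  after turn shift tool mm [ -1.1  24.  -15.8]
  now shift tool mm [ -1.1  24.  -15.9] dist 28.8
stick c=(613.0,-302.9) len 187.0 wid 39.4 ang -38.7 px [414.21641791 226.5       ]
```

View pics/d1.png

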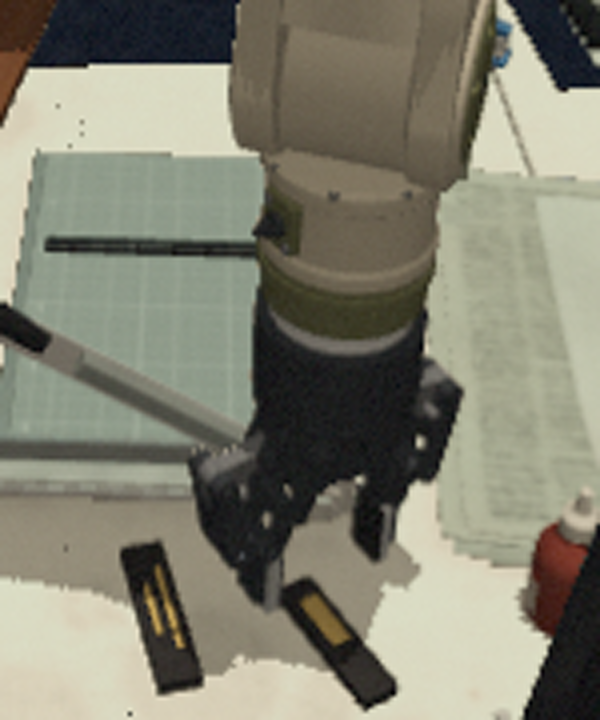

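Call:
drive_tool(
  plan="0.3 -1 0 -16 0 0 0;0.3 0 0 0 0 0 0;0.3 0 12 0 0 0 0;0.3 0 10 0 0 0 0;0.3 0 0 0 0 0 0",
)

```text
clock: 4.7
tcp_pos: [0.5903, -0.3472, 0.0305]
orientation: [-0.703, 0.703, 0.078, -0.075]
wrist_force: [0.1, 0.1, 0.4]
finger_gap: 0.0554
```

Run:
```python
from h import *
go(np.array([.587,-.3425,.025]),12.4)
r=snap("2")
cv2.imwrite("pics/d2.png",crop("side","2",300,300,420,400,6));
```

```text
t 4.70 tcp [ 0.5903 -0.3472  0.0305] R x [0.976 0.216 0.005] y [ 0.005 -0.001 -1.   ] gap 0.0554 F [0.1 0.1 0.4]
  rotvec [0.1 0.1 0.3]
  rotvec [ 4.000e-01 -1.799e+02 -1.000e-01]
  after turn shift tool mm [-2.2  5.5  5.3]
  now shift tool mm [-2.2  5.5  5.3] dist 8.0
```

View pics/d2.png

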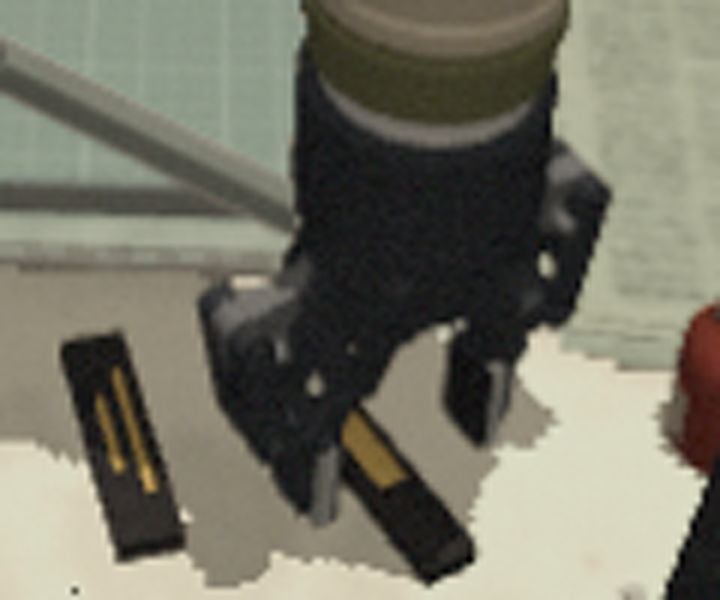

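Call:
drive_tool(
  plan="0.3 -2 5 5 0 0 0;0.3 0 0 0 0 0 0;-0.3 0 0 0 0 0 0;-0.8 0 0 0 0 0 0;-1 0 0 0 0 0 0;-1 0 0 0 0 0 0;-1 0 0 0 0 0 0",
  grip_force=60,
)

```text
clock: 5.68
tcp_pos: [0.5881, -0.3428, 0.027]
orientation: [-0.702, 0.704, 0.079, -0.075]
wrist_force: [0.4, -0.0, -0.4]
finger_gap: 0.0174
```

Run:
```python
from h import *
go(np.array([.587,-.3425,.025]),12.4)
r=snap("3")
cv2.imwrite("pics/d3.png",crop("side","3",300,300,420,400,6));
```

```text
t 5.67 tcp [ 0.5881 -0.3428  0.027 ] R x [0.976 0.216 0.006] y [ 0.007 -0.002 -1.   ] gap 0.0174 F [ 0.4 -0.  -0.4]
  rotvec [0.2 0.1 0.4]
  rotvec [   0.6 -179.9   -0.3]
  after turn shift tool mm [-1.   2.   0.5]
  now shift tool mm [-1.   2.   0.5] dist 2.3
```

View pics/d3.png

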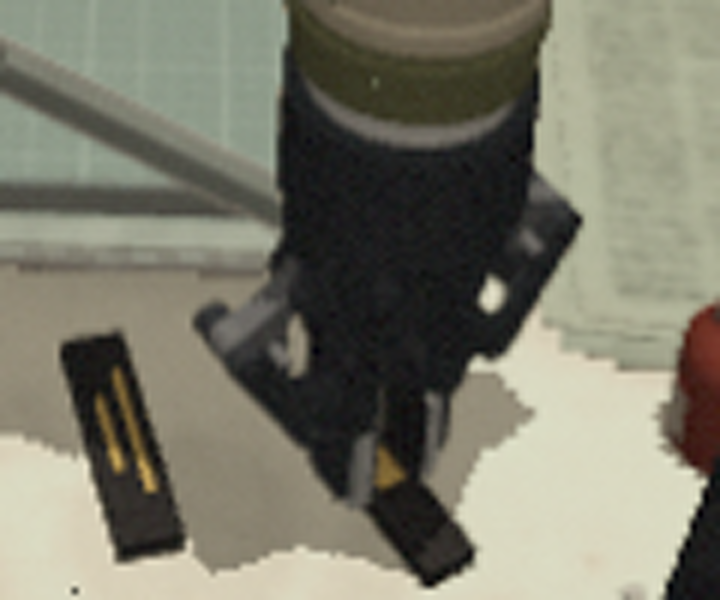

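Call:
drive_tool(
  plan="-1 0 -10 0 0 0 0;-1 0 -40 0 0 0 0;-1 0 -60 0 0 0 0;-1 0 -60 0 0 0 0;-1 0 -60 0 0 0 0;-1 0 -10 0 0 0 0;-1 0 0 0 0 0 0;-1 0 0 0 0 0 0",
)

```text
clock: 6.78
tcp_pos: [0.5852, -0.3414, 0.2756]
orientation: [-0.702, 0.704, 0.079, -0.075]
wrist_force: [0.6, -0.8, -0.0]
finger_gap: 0.0173
```

Run:
```python
from h import *
t=tw(-3,25,180);go(t,62.3)
```

```text
t 6.78 tcp [ 0.5852 -0.3414  0.2756] R x [0.976 0.216 0.006] y [ 0.006 -0.001 -1.   ] gap 0.0173 F [ 0.6 -0.8 -0. ]
  rotvec [  0.3 -49.8   0.2]
  rotvec [ -0.3 130.2   0.3]
  after turn shift tool mm [594.6   5.6 328.1]
  now shift tool mm [133.    4.6 666. ] dist 679.1
```

Call:
drive_tool(
  plan="-1 0 0 0 0 -10 0;-1 0 0 0 0 -10 0;-1 0 0 0 0 -10 0;-1 0 0 0 0 -10 0;-1 0 0 0 0 -10 0;-1 0 0 0 0 0 0;-1 30 0 16 0 0 0;-1 44 0 25 0 0 0",
)

```text
clock: 7.78
tcp_pos: [0.5756, -0.2551, 0.2572]
orientation: [0.61, -0.594, -0.368, 0.373]
wrist_force: [1.0, 1.8, 0.7]
finger_gap: 0.0174
```

Call:
drive_tool(
  plan="-1 50 0 27 0 0 0;-1 50 0 27 0 0 0;-1 50 0 27 0 0 0;-1 50 0 27 0 0 0;-1 50 0 27 0 0 0;-1 50 0 27 0 0 0;-1 50 0 27 0 0 0;-1 50 0 27 0 0 0",
)

```text
clock: 8.78
tcp_pos: [0.564, 0.2129, 0.2563]
orientation: [0.62, -0.597, -0.354, 0.366]
wrist_force: [1.2, -0.5, -0.5]
finger_gap: 0.0178
```

Run:
```python
from h import *
t=tw(-3,25,180);go(t,62.3)
```

```text
t 8.78 tcp [0.564  0.2129 0.2563] R x [0.481 0.877 0.001] y [-0.032  0.019 -0.999] gap 0.0178 F [ 1.2 -0.5 -0.5]
  rotvec [-2.1 -1.1  0.1]
  rotvec [-1.000e-01  1.789e+02 -3.300e+00]
  after turn shift tool mm [113.7 -13.7  51.6]
  now shift tool mm [112.7 -11.6  54.1] dist 125.6
```

Call:
drive_tool(
  plan="-1 40 -10 18 -1 -1 0;-1 40 0 18 -1 0 0;-1 20 0 8 0 0 0;-1 0 0 0 0 0 0;-1 0 0 0 0 0 0;-1 0 0 0 0 0 0",
)

```text
clock: 9.52
tcp_pos: [0.5692, 0.3278, 0.2606]
orientation: [0.608, -0.606, -0.359, 0.366]
wrist_force: [-0.1, 0.1, -0.7]
finger_gap: 0.0175
```

Run:
```python
from h import *
t=tw(-3,25,50);go(t,62.3)
r=snap("4")
cv2.imwrite("pics/e1.png",crop("side","4",210,110,340,230,5)); cv2.imwrite("pics/e2.png",crop("top","4",140,170,280,290,5));
```

```text
t 9.53 tcp [0.5692 0.3278 0.2606] R x [ 0.475  0.88  -0.007] y [-0.01  -0.002 -1.   ] gap 0.0175 F [-0.1  0.1 -0.7]
  rotvec [-0.4 -0.7 -0.4]
  rotvec [  0.6 179.3  -0.7]
  after turn shift tool mm [  9.5 120.6   2.8]
  now shift tool mm [ 10.3 120.6   2. ] dist 121.0
```

View pics/e1.png

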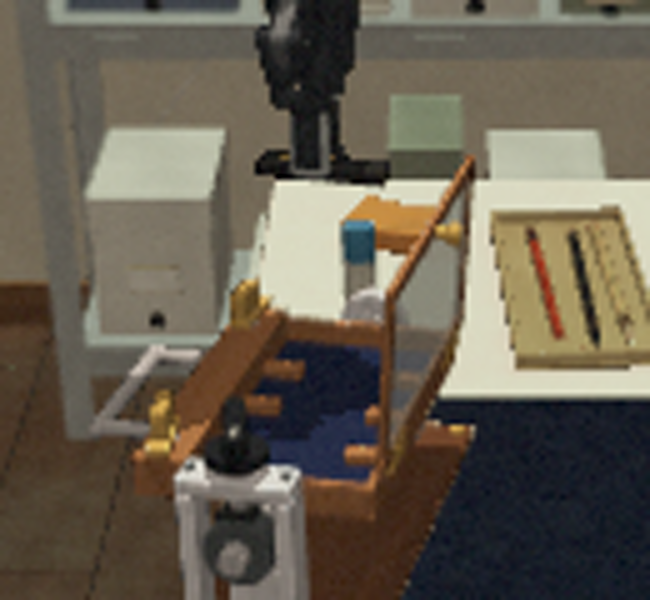

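View pics/e2.png

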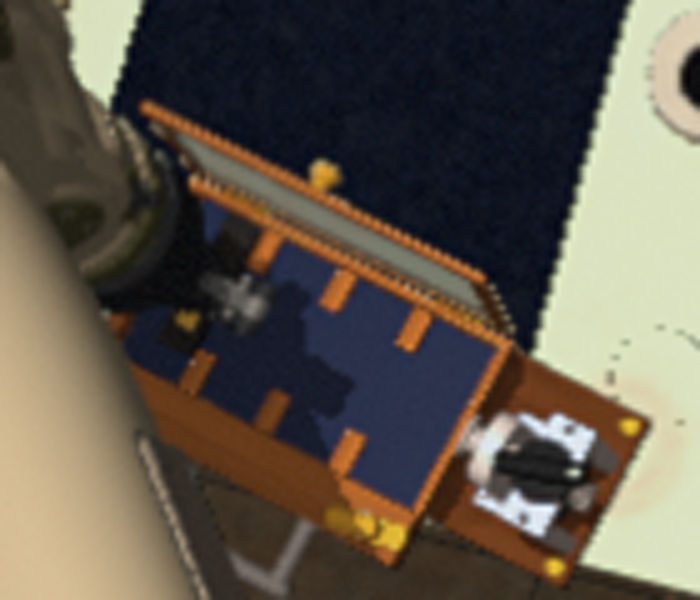

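Call:
drive_tool(
  plan="-1 10 0 2 -0.4 -0.7 -0.4;-1 0 40 0 0 0 0;-1 0 40 0 0 0 0;-1 0 35 0 0 0 0;-1 0 0 0 0 0 0;-1 0 0 0 0 0 0",
)

```text
clock: 10.38
tcp_pos: [0.5761, 0.3388, 0.1472]
orientation: [-0.605, 0.605, 0.369, -0.362]
wrist_force: [0.1, -0.1, 0.7]
finger_gap: 0.0177
```

Run:
```python
from h import *
t=tw(-3,25,22);go(t,62.3)
r=snap("5")
cv2.imwrite("pics/e3.png",crop("side","5",230,140,320,220,7)); cv2.imwrite("pics/e4.png",crop("top","5",140,170,280,290,5));
```

```text
t 10.38 tcp [0.5761 0.3388 0.1472] R x [0.465 0.885 0.009] y [ 0.009  0.005 -1.   ] gap 0.0177 F [ 0.1 -0.1  0.7]
  rotvec [ 0.3 -0.   0.5]
  rotvec [ -0.8 180.    0.5]
  after turn shift tool mm [-3.5 35.2  3.8]
  now shift tool mm [-3.8 35.1  4. ] dist 35.6
```

View pics/e3.png

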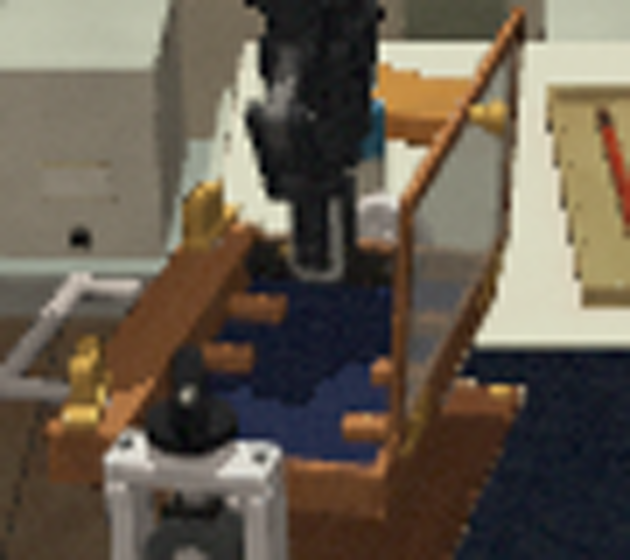

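View pics/e4.png

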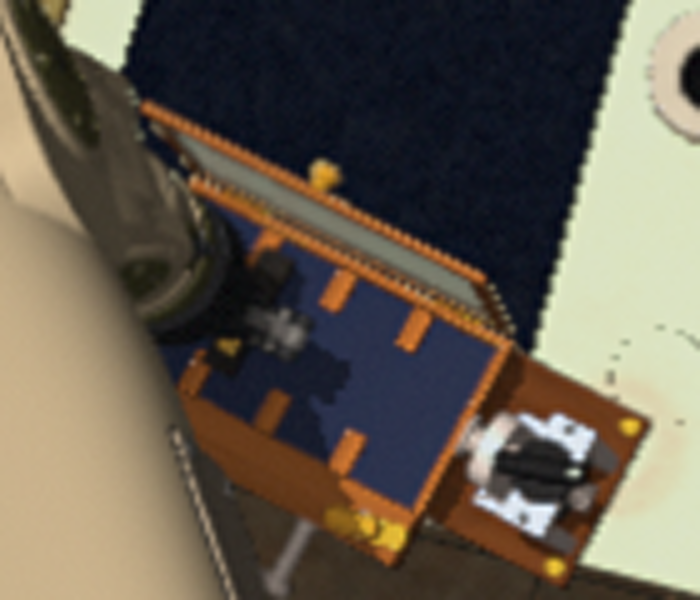

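Call:
drive_tool(
  plan="-1 -3 0 3 0 0 0;-1 0 15 0 0 0 0;-1 0 13 0 0 0 0;-1 0 0 0 0 0 0;-1 0 0 0 0 0 0",
)

```text
clock: 11.1
tcp_pos: [0.5733, 0.3382, 0.12]
orientation: [-0.605, 0.606, 0.371, -0.36]
wrist_force: [0.5, 0.6, -0.5]
finger_gap: 0.0176
```

Run:
```python
from h import *
t=tw(-3,25,21);go(t,62.3)
```

```text
t 11.10 tcp [0.5733 0.3382 0.12  ] R x [0.465 0.885 0.012] y [ 0.013  0.007 -1.   ] gap 0.0176 F [ 0.5  0.6 -0.5]
  rotvec [ 0.5 -0.   0.7]
  rotvec [ -1.1 180.    0.8]
  after turn shift tool mm [-1.6  9.   1.6]
  now shift tool mm [-1.7  8.9  1.7] dist 9.2
```

Call:
drive_tool(
  plan="-1 -1 4 1 0.5 0 0.7;-1 0 4 0 0 0 0;-1 0 1 0 0 0 0;-1 0 0 0 0 0 0",
)

```text
clock: 11.6
tcp_pos: [0.5725, 0.338, 0.1132]
orientation: [-0.605, 0.605, 0.366, -0.365]
wrist_force: [-0.7, 0.0, -0.6]
finger_gap: 0.0177
```

Run:
```python
from h import *
t=tw(-3,25,21);go(t,62.3)
```

```text
t 11.60 tcp [0.5725 0.338  0.1132] R x [0.465 0.885 0.001] y [ 0.001  0.    -1.   ] gap 0.0177 F [-0.7  0.  -0.6]
  rotvec [ 0. -0.  0.]
  rotvec [-1.0e-01  1.8e+02  0.0e+00]
  after turn shift tool mm [-1.1  2.2  1. ]
  now shift tool mm [-1.1  2.2  1. ] dist 2.6
```

Call:
drive_tool(
  plan="-1 -1 2 1 0 0 0;-1 0 0 0 0 0 0;-0.3 0 0 0 0 0 0;-0.2 0 0 0 0 0 0;-0.2 0 0 0 0 0 0;-0.2 0 -30 0 0 0 0;-0.2 0 -50 0 0 0 0;-0.2 0 -50 0 0 0 0",
)

```text
clock: 12.6
tcp_pos: [0.569, 0.3365, 0.2383]
orientation: [0.606, -0.605, -0.362, 0.369]
wrist_force: [1.3, 1.1, -0.1]
finger_gap: 0.0342
```

Call:
drive_tool(
  plan="0.3 0 -30 0 0 0 0;0.3 0 0 0 0 0 0;0.3 -50 0 -27 0 0 0;0.3 -50 0 -27 0 0 0;0.3 -50 0 -27 0 0 0;0.3 -50 0 -27 0 0 0;0.3 0 0 0 0 0 0;0.3 0 0 0 0 0 0",
)

```text
clock: 13.6
tcp_pos: [0.5711, 0.1047, 0.2641]
orientation: [0.607, -0.603, -0.362, 0.37]
wrist_force: [-0.4, 0.6, 0.1]
finger_gap: 0.0552
```

Run:
```python
from h import *
r=snap("6")
cv2.imwrite("pics/f1.png",crop("side","6",230,140,320,220,7)); cv2.imwrite("pics/f2.png",crop("top","6",140,170,280,290,5)); 
s=sticks(r["top"][0])
for c in s: go(np.array([c[0]/1e3,c[1]/1e3-.008,.26]),c[4]-90)
```

```text
stick c=(511.5,-304.2) len 78.5 wid 20.8 ang 86.4 px [414.      258.28125]
t 13.70 tcp [0.5712 0.1055 0.2643] R x [ 0.462  0.887 -0.007] y [-0.011 -0.002 -1.   ] gap 0.0556 F [0.  0.2 0. ]
  rotvec [-0.2 66.1 -0.7]
  rotvec [  -0.7 -113.9    0.3]
  after turn shift tool mm [ -33.1    4.3 -420.7]
  now shift tool mm [-398.     5.8 -140.1] dist 422.0
```

View pics/f1.png

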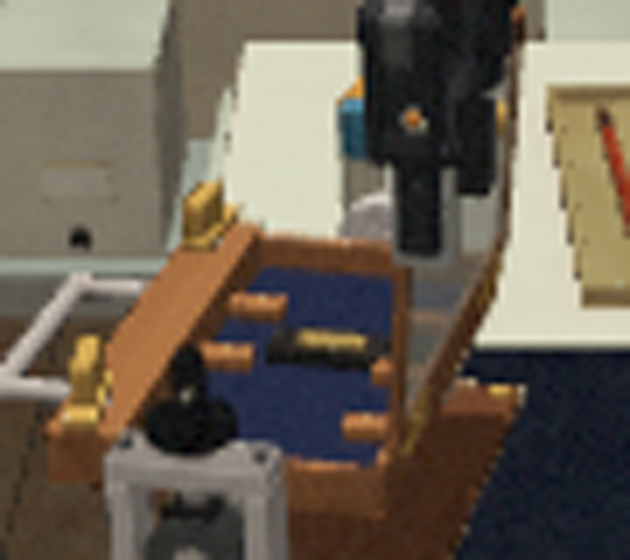

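View pics/f2.png

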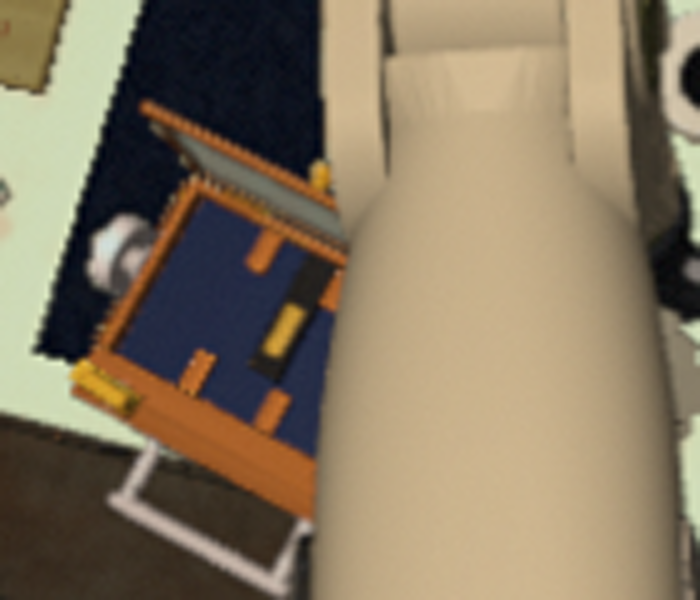

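Call:
drive_tool(
  plan="0.3 0 0 0 0 9.4 0;0.3 0 0 0 0 9.4 0;0.3 0 0 0 0 9.4 0;0.3 0 0 0 0 9.4 0;0.3 0 0 0 0 9.4 0;0.3 0 0 0 0 9.4 0;0.3 0 0 0 0 9.4 0;0.3 0 0 0 0 0 0",
)

```text
clock: 14.7
tcp_pos: [0.5702, 0.1195, 0.2616]
orientation: [-0.706, 0.707, -0.031, 0.021]
wrist_force: [-0.2, 0.2, -0.0]
finger_gap: 0.056
```

Call:
drive_tool(
  plan="0.3 -4 0 -55 0 0 0;0.3 -4 0 -55 0 0 0;0.3 -4 0 -55 0 0 0;0.3 -4 0 -55 0 0 0;0.3 -4 0 -55 0 0 0;0.3 -4 0 -55 0 0 0;0.3 -4 0 -55 0 0 0;0.3 0 0 0 0 0 0",
)

```text
clock: 15.7
tcp_pos: [0.5233, -0.2665, 0.261]
orientation: [-0.707, 0.707, -0.014, 0.006]
wrist_force: [-0.7, 0.8, -0.6]
finger_gap: 0.0554
```

Call:
drive_tool(
  plan="0.3 0 0 0 0 0 0;0.3 0 0 0 0 0 0",
)

```text
clock: 15.95
tcp_pos: [0.5238, -0.2644, 0.2607]
orientation: [0.707, -0.707, 0.012, -0.004]
wrist_force: [0.4, 1.2, 0.9]
finger_gap: 0.0555
```

Run:
```python
from h import *
go(np.array([.5115,-.310,.26]),-3.8)
```

```text
t 15.95 tcp [ 0.5238 -0.2644  0.2607] R x [ 1.    -0.023 -0.012] y [-0.012  0.    -1.   ] gap 0.0555 F [0.4 1.2 0.9]
  rotvec [ 0.   2.5 -0.7]
  rotvec [  -1.1 -177.5   -0. ]
  after turn shift tool mm [ -9.3   0.7 -46.3]
  now shift tool mm [-11.3   0.8 -45.9] dist 47.2
```

Call:
drive_tool(
  plan="0.3 0 0 0 0 2.5 -0.7;0.3 -9 0 -46 0 0 0;0.3 0 50 0 0 0 0;0.3 0 50 0 0 0 0;0.3 0 50 0 0 0 0;0.3 0 40 0 0 0 0;0.3 0 0 0 0 0 0;0.3 0 0 0 0 0 0",
)

```text
clock: 16.95
tcp_pos: [0.519, -0.2997, 0.0709]
orientation: [-0.706, 0.708, -0.012, 0.018]
wrist_force: [1.0, 0.1, 0.6]
finger_gap: 0.0554
```

Run:
```python
from h import *
go(np.array([.5115,-.310,.025]),-3.8)
r=snap("7")
cv2.imwrite("pics/g1.png",crop("side","7",270,290,400,400,5));cv2.imwrite("pics/g2.png",crop("top","7",340,180,460,290,5))
```

```text
t 16.95 tcp [ 0.519  -0.2997  0.0709] R x [ 0.999 -0.043  0.008] y [ 0.008 -0.004 -1.   ] gap 0.0554 F [1.  0.1 0.6]
  rotvec [0.2 1.4 0.5]
  rotvec [   0.7 -178.6   -0.3]
  after turn shift tool mm [ -6.8  45.9 -10.7]
  now shift tool mm [ -7.4  45.9 -10.4] dist 47.6
```

View pics/g1.png

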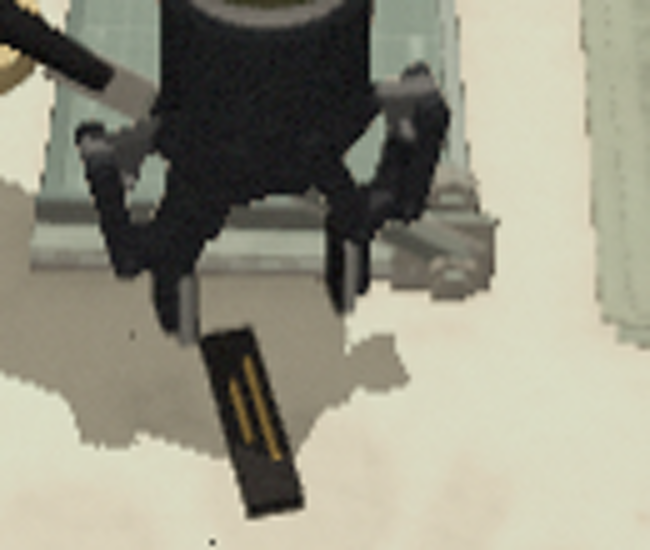

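View pics/g2.png

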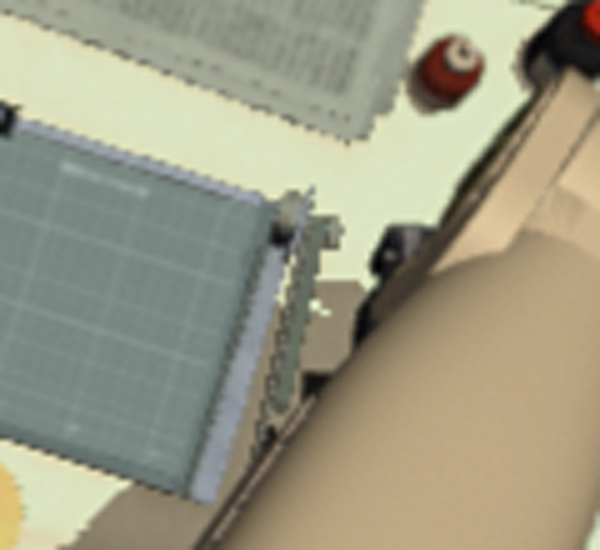

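Call:
drive_tool(
  plan="0.3 -7 0 -10 0 1.4 0.5;0.3 0 0 0 0 0 0;0.3 0 25 0 0 0 0;0.3 0 0 0 0 0 0;0.3 0 0 0 0 0 0",
)

```text
clock: 17.68
tcp_pos: [0.5139, -0.3142, 0.0521]
orientation: [-0.703, 0.71, -0.022, 0.028]
wrist_force: [0.3, -0.3, 0.5]
finger_gap: 0.0556
```

Run:
```python
from h import *
go(np.array([.5115,-.310,.025]),-3.8)
```

```text
t 17.68 tcp [ 0.5139 -0.3142  0.0521] R x [ 0.997 -0.071  0.008] y [ 0.007 -0.01  -1.   ] gap 0.0556 F [ 0.3 -0.3  0.5]
  rotvec [ 0.6 -0.3  0.4]
  rotvec [ -0.7 179.7   0.9]
  after turn shift tool mm [-2.7 27.1  4. ]
  now shift tool mm [-2.9 27.   4.3] dist 27.5
```

Call:
drive_tool(
  plan="0.3 -3 14 4 0 0 0;0.3 0 10 0 0.5 0 0.4;0.3 0 0 0 0 0 0;0.3 0 0 0 0 0 0",
)

```text
clock: 18.18
tcp_pos: [0.5117, -0.3102, 0.0275]
orientation: [-0.706, 0.707, -0.025, 0.025]
wrist_force: [0.4, -0.2, 1.4]
finger_gap: 0.0553
```

Run:
```python
from h import *
go(np.array([.5115,-.310,.025]),-3.8)
r=snap("7")
cv2.imwrite("pics/g3.png",crop("side","7",270,290,400,400,5))
```

```text
t 18.18 tcp [ 0.5117 -0.3102  0.0275] R x [ 0.997 -0.071  0.001] y [ 0.001 -0.001 -1.   ] gap 0.0553 F [ 0.4 -0.2  1.4]
  rotvec [ 0.1 -0.3  0.1]
  rotvec [-1.000e-01  1.797e+02  1.000e-01]
  after turn shift tool mm [-0.2  2.5  0.2]
  now shift tool mm [-0.2  2.5  0.2] dist 2.5
```

View pics/g3.png

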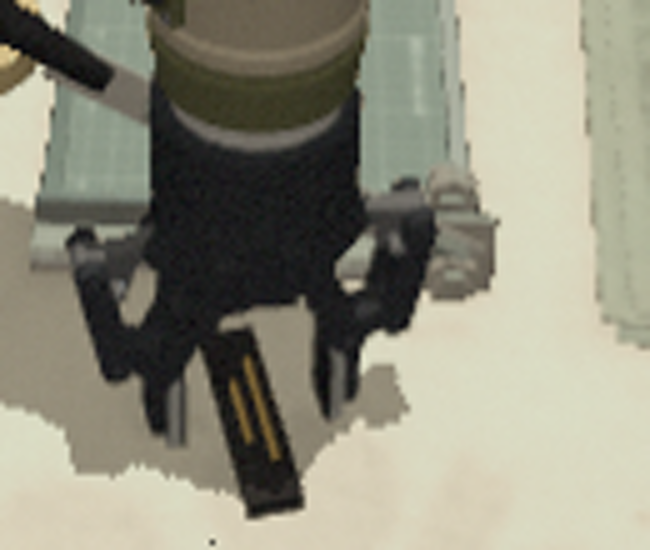

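Call:
drive_tool(
  plan="0.3 0 2 0 0 0 0;-0.3 0 0 0 0 0 0;-0.8 0 0 0 0 0 0;-1 0 0 0 0 0 0;-1 0 0 0 0 0 0;-1 0 0 0 0 0 0;-1 0 -10 0 0 0 0;-1 0 -20 0 0 0 0",
)

```text
clock: 19.27
tcp_pos: [0.5109, -0.3097, 0.0559]
orientation: [0.707, -0.707, 0.025, -0.025]
wrist_force: [0.2, -0.3, -0.2]
finger_gap: 0.0199
```

Call:
drive_tool(
  plan="-1 0 -50 0 0 0 0;-1 0 -60 0 0 0 0;-1 0 -60 0 0 0 0;-1 0 -30 0 0 0 0;-1 0 0 0 0 0 0;-1 0 0 0 0 0 0",
)

```text
clock: 20.02
tcp_pos: [0.5106, -0.3094, 0.2659]
orientation: [-0.706, 0.707, -0.024, 0.026]
wrist_force: [-0.2, 1.0, -1.0]
finger_gap: 0.0197
```

Run:
```python
from h import *
t=tw(-3,-25,180);go(t,62.3)
```

```text
t 20.02 tcp [ 0.5106 -0.3094  0.2659] R x [ 0.997 -0.071  0.003] y [ 0.002 -0.002 -1.   ] gap 0.0197 F [-0.2  1.  -1. ]
  rotvec [  0.2 -66.4   0.1]
  rotvec [-1.000e-01  1.136e+02  2.000e-01]
  after turn shift tool mm [550.9  -4.1 247.1]
  now shift tool mm [ -5.5  -5.3 603.7] dist 603.8
```

Call:
drive_tool(
  plan="-1 0 -4 0 0 -9.5 0;-1 0 0 0 0 -9.5 0;-1 0 0 0 0 -9.5 0;-1 0 0 0 0 -9.5 0;-1 0 0 0 0 -9.5 0;-1 0 0 0 0 -9.5 0;-1 0 0 0 0 -9.5 0;-1 0 0 0 0 0 0",
)

```text
clock: 21.02
tcp_pos: [0.5046, -0.3046, 0.2522]
orientation: [0.607, -0.589, -0.374, 0.38]
wrist_force: [-0.5, -0.0, -1.0]
finger_gap: 0.0198
```

Call:
drive_tool(
  plan="-1 45 0 20 0 0 0;-1 50 0 22 0 0 0;-1 50 0 22 0 0 0;-1 50 0 22 0 0 0;-1 50 0 22 0 0 0;-1 50 0 22 0 0 0;-1 50 0 22 0 0 0;-1 50 0 22 0 0 0",
)

```text
clock: 22.02
tcp_pos: [0.521, 0.1358, 0.25]
orientation: [0.617, -0.593, -0.36, 0.372]
wrist_force: [0.6, -0.6, -0.1]
finger_gap: 0.0198
```

Run:
```python
from h import *
t=tw(3,-25,180);go(t,62.3)
```

```text
t 22.02 tcp [0.521  0.1358 0.25  ] R x [0.465 0.886 0.003] y [-0.033  0.021 -0.999] gap 0.0198 F [ 0.6 -0.6 -0.1]
  rotvec [-2.2  0.   0.2]
  rotvec [   0.3 -179.9    3.5]
  after turn shift tool mm [151.9 -20.   43.4]
  now shift tool mm [152.  -17.9  44.1] dist 159.2
```

Call:
drive_tool(
  plan="-1 0 -15 0 -1 0 0;-1 40 0 12 -1 0 0;-1 50 0 14 0 0 0;-1 35 0 10 0 0 0;-1 0 0 0 0 0 0;-1 0 0 0 0 0 0;-1 0 0 0 0 0 0",
)

```text
clock: 22.9
tcp_pos: [0.5471, 0.2649, 0.2622]
orientation: [0.609, -0.607, -0.359, 0.363]
wrist_force: [0.5, -0.1, 0.2]
finger_gap: 0.0199
```

Run:
```python
from h import *
t=tw(3,-25,50);go(t,62.3)
```

```text
t 22.90 tcp [0.5471 0.2649 0.2622] R x [ 0.478  0.878 -0.004] y [-0.007 -0.    -1.   ] gap 0.0199 F [ 0.5 -0.1  0.2]
  rotvec [-0.4 -0.9 -0.2]
  rotvec [  0.3 179.1  -0.6]
  after turn shift tool mm [ 25.5 122.2   6.4]
  now shift tool mm [ 25.8 122.2   6. ] dist 125.0
```

Call:
drive_tool(
  plan="-1 26 0 6 -0.4 -0.9 0;-1 0 0 0 0 0 0;-1 0 40 0 0 0 0;-1 0 40 0 0 0 0;-1 0 30 0 0 0 0;-1 0 0 0 0 0 0;-1 0 0 0 0 0 0",
)

```text
clock: 23.78
tcp_pos: [0.5557, 0.2815, 0.1534]
orientation: [-0.606, 0.609, 0.362, -0.362]
wrist_force: [0.0, 0.4, -0.5]
finger_gap: 0.0198
```

Run:
```python
from h import *
t=tw(3,-25,20);go(t,62.3)
r=snap("8")
cv2.imwrite("pics/h3.png",crop("side","8",230,140,320,220,7)); cv2.imwrite("pics/h4.png",crop("top","8",140,170,280,290,5));
```

```text
t 23.77 tcp [0.5557 0.2815 0.1534] R x [ 0.476  0.879 -0.003] y [ 0.003 -0.005 -1.   ] gap 0.0198 F [ 0.   0.4 -0.5]
  rotvec [ 0.3 -0.7 -0.2]
  rotvec [  0.3 179.3   0.4]
  after turn shift tool mm [ 6.9 43.4  6.3]
  now shift tool mm [ 6.9 43.3  6.6] dist 44.4
```

View pics/h3.png

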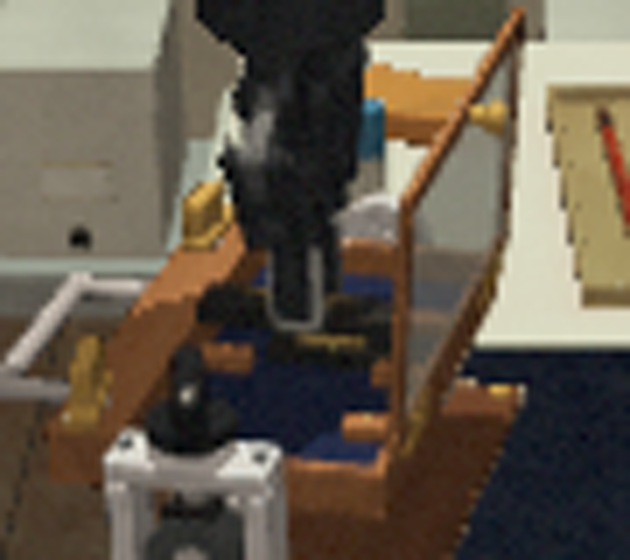

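View pics/h4.png

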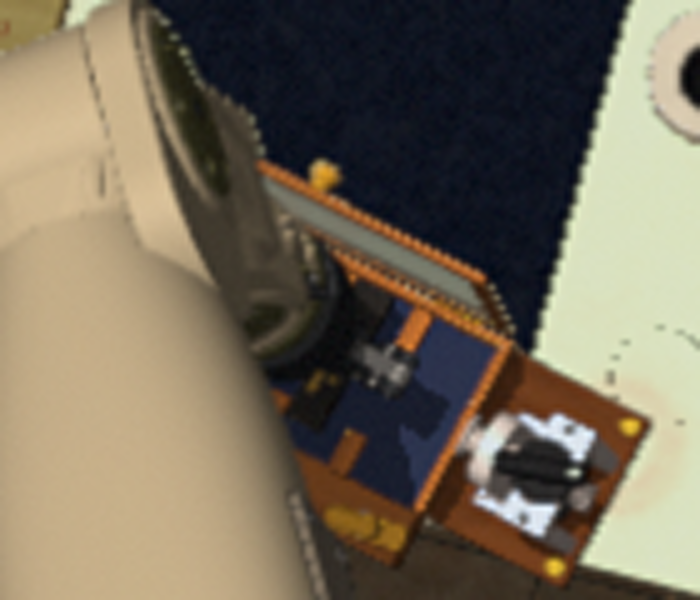

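Call:
drive_tool(
  plan="-1 7 0 6 0.3 -0.7 0;-1 0 0 0 0 0 0;-1 0 15 0 0 0 0;-1 0 13 0 0 0 0;-1 0 0 0 0 0 0;-1 0 0 0 0 0 0",
)

```text
clock: 24.62
tcp_pos: [0.5546, 0.2921, 0.1254]
orientation: [-0.605, 0.605, 0.366, -0.366]
wrist_force: [0.4, 0.4, -0.3]
finger_gap: 0.0199
```

Run:
```python
from h import *
t=tw(3,-25,20);go(t,62.3)
```

```text
t 24.62 tcp [0.5546 0.2921 0.1254] R x [ 0.464  0.886 -0.   ] y [ 0.001 -0.001 -1.   ] gap 0.0199 F [ 0.4  0.4 -0.3]
  rotvec [ 0.1  0.1 -0. ]
  rotvec [-0.000e+00 -1.799e+02 -1.000e-01]
  after turn shift tool mm [-2.1 15.4  0.4]
  now shift tool mm [-2.1 15.4  0.4] dist 15.5
```

Call:
drive_tool(
  plan="-1 -2 7 0 0 0 0;-1 0 5 0 0 0 0;-1 0 3 0 0 0 0;-1 0 0 0 0 0 0;-1 0 0 0 0 0 0",
)

```text
clock: 25.25
tcp_pos: [0.5545, 0.2904, 0.1129]
orientation: [-0.604, 0.606, 0.368, -0.365]
wrist_force: [-0.1, 0.3, -1.4]
finger_gap: 0.0197
```

Run:
```python
from h import *
t=tw(3,-25,20);go(t,62.3)
r=snap("9")
cv2.imwrite("pics/i3.png",crop("side","9",230,140,320,220,7)); cv2.imwrite("pics/i4.png",crop("top","9",140,170,280,290,5));
```

```text
t 25.25 tcp [0.5545 0.2904 0.1129] R x [0.464 0.886 0.003] y [ 0.005  0.    -1.   ] gap 0.0197 F [-0.1  0.3 -1.4]
  rotvec [0.2 0.  0.1]
  rotvec [   0.2 -180.    -0.4]
  after turn shift tool mm [-0.5  2.9  1.1]
  now shift tool mm [-0.5  2.9  1.2] dist 3.2
```

View pics/i3.png

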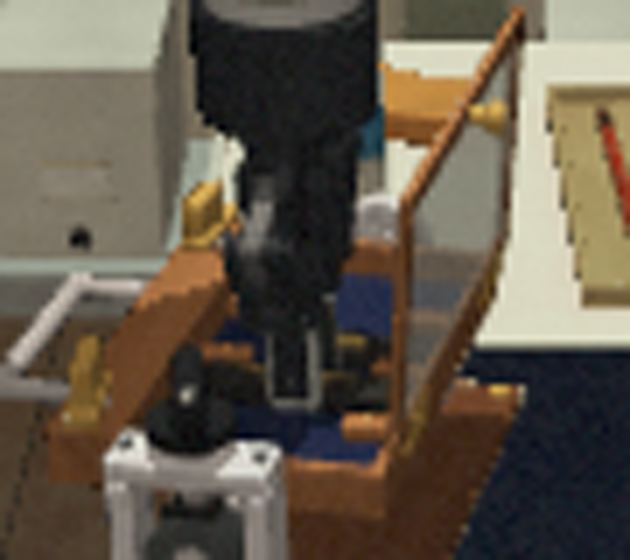

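View pics/i4.png

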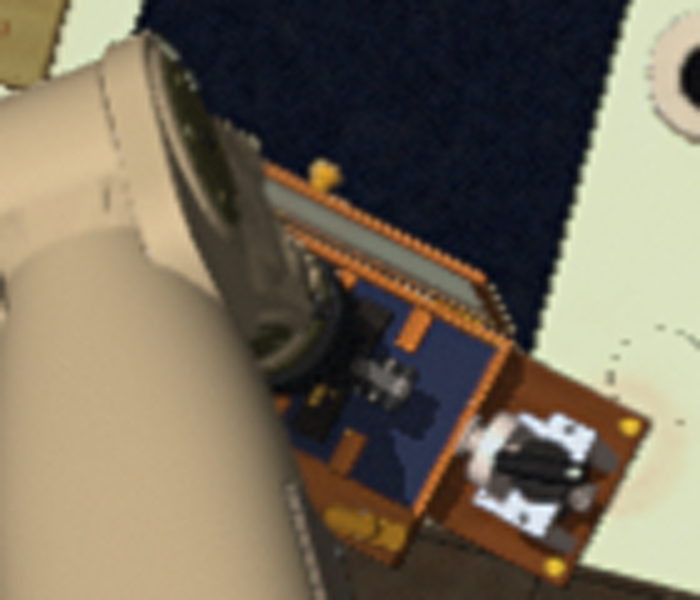

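Call:
drive_tool(
  plan="-1 0 2 1 0 0 0;-1 0 0 0 0 0 0;-0.3 0 0 0 0 0 0;-0.15 0 0 0 0 0 0;-0.15 0 0 0 0 0 0;-0.15 0 -30 0 0 0 0;-0.15 0 -50 0 0 0 0;-0.15 0 -60 0 0 0 0",
)

```text
clock: 26.35
tcp_pos: [0.5501, 0.2893, 0.2475]
orientation: [-0.605, 0.605, 0.363, -0.369]
wrist_force: [0.9, 1.5, 0.7]
finger_gap: 0.0363
```

Call:
drive_tool(
  plan="-0.15 0 -40 0 0 0 0;-1 0 0 0 0 0 0;-1 0 0 0 0 0 0;-1 0 0 0 0 0 0",
)

```text
clock: 26.85
tcp_pos: [0.5516, 0.2902, 0.2919]
orientation: [-0.604, 0.606, 0.365, -0.367]
wrist_force: [-0.0, 0.7, 0.5]
finger_gap: 0.0001
```

Run:
```python
from h import *
t=tw(112,-40,200);go(t,62.3)
r=snap("a")
cv2.imwrite("pics/j3.png",crop("side","a",230,140,320,220,7)); cv2.imwrite("pics/j4.png",crop("top","a",140,170,280,290,5));
```

```text
t 26.85 tcp [0.5516 0.2902 0.2919] R x [ 0.464  0.886 -0.003] y [-0.002 -0.003 -1.   ] gap 0.0001 F [-0.   0.7  0.5]
  rotvec [-0.   0.  -0.2]
  rotvec [  -0.3 -180.     0. ]
  after turn shift tool mm [ -14.     1.9 -110.3]
  now shift tool mm [ -14.     1.9 -110.3] dist 111.2
```

View pics/j3.png

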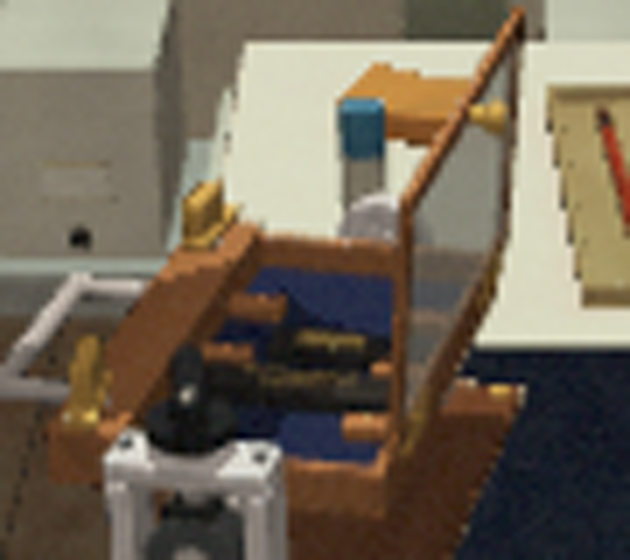

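View pics/j4.png

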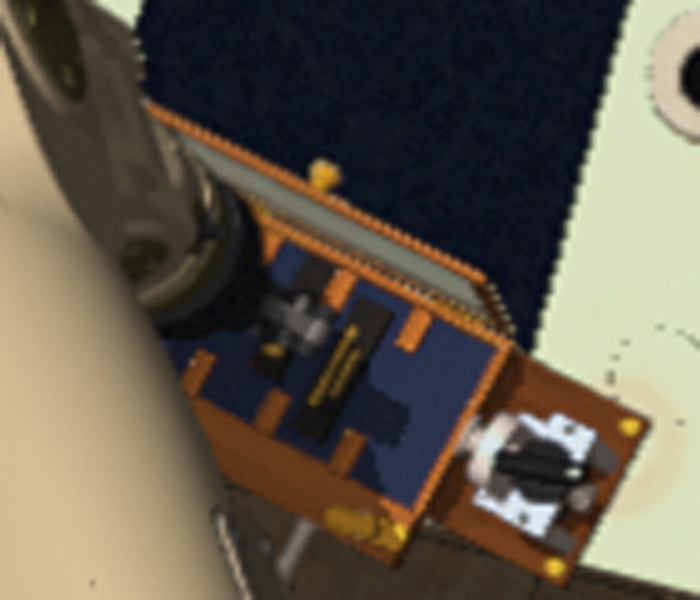

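Call:
drive_tool(
  plan="-1 -4 0 -25 0 0 0;-1 -5 0 -45 0 0 0;-1 -5 0 -40 0 0 0;-1 0 0 0 0 0 0;-1 0 0 0 0 0 0;-1 0 0 0 0 0 0",
)

```text
clock: 27.7
tcp_pos: [0.6462, 0.2218, 0.2862]
orientation: [-0.605, 0.605, 0.362, -0.37]
wrist_force: [-1.5, -0.3, 0.1]
finger_gap: 0.0002
```

Run:
```python
from h import *
t=tw(112,-40,125);go(t,62.3)
r=snap("b")
cv2.imwrite("pics/k3.png",crop("side","b",230,120,330,220,6)); cv2.imwrite("pics/k4.png",crop("top","b",140,170,280,290,5));
```

```text
t 27.70 tcp [0.6462 0.2218 0.2862] R x [ 0.465  0.885 -0.009] y [-0.009 -0.006 -1.   ] gap 0.0002 F [-1.5 -0.3  0.1]
  rotvec [-0.3  0.  -0.5]
  rotvec [  -0.8 -180.     0.5]
  after turn shift tool mm [ 2.6 71.2  5.2]
  now shift tool mm [ 3.3 71.2  4.8] dist 71.5
```

View pics/k3.png

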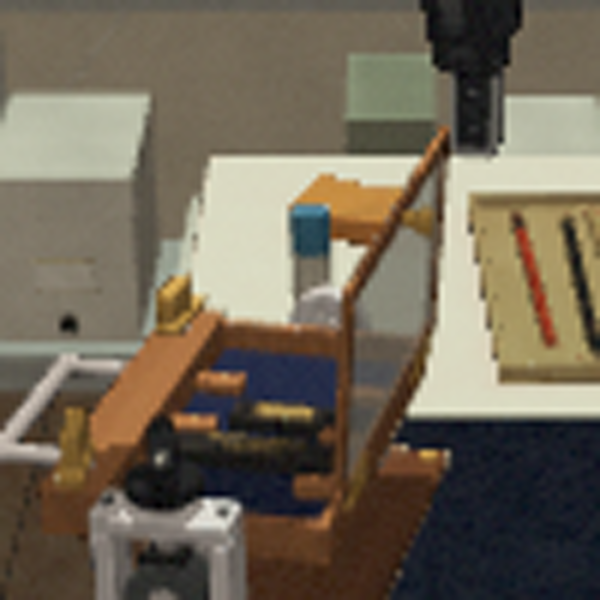

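View pics/k4.png

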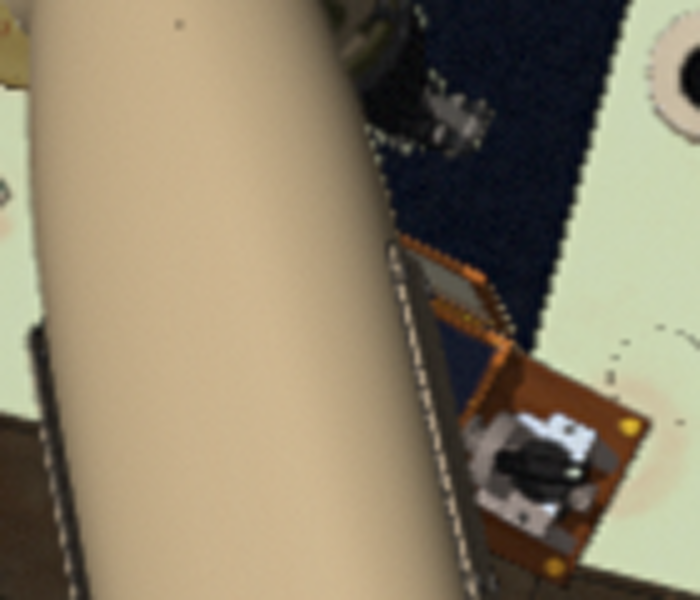

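Call:
drive_tool(
  plan="-1 3 0 0 -0.3 0 -0.5;-1 0 40 0 0 0 0;-1 0 31 0 0 0 0;-1 0 0 0 0 0 0;-1 0 0 15 0 0 0;-1 0 0 15 0 0 0;-1 0 0 15 0 0 0;-1 0 0 0 0 0 0",
)

```text
clock: 28.8
tcp_pos: [0.6063, 0.2507, 0.2219]
orientation: [-0.603, 0.605, 0.372, -0.363]
wrist_force: [0.4, -1.2, 1.2]
finger_gap: 0.0001
```

Run:
```python
from h import *
t=tw(26,-40,116);go(t,62.3)
r=snap("b")
cv2.imwrite("pics/l3.png",crop("side","b",230,120,330,220,6))
```

```text
t 28.80 tcp [0.6063 0.2507 0.2219] R x [0.46  0.888 0.009] y [ 0.013  0.004 -1.   ] gap 0.0001 F [ 0.4 -1.2  1.2]
  rotvec [0.6 0.3 0.5]
  rotvec [   0.8 -179.7   -0.9]
  after turn shift tool mm [-4.5 15.9 42.5]
  now shift tool mm [-4.4 15.4 42.7] dist 45.6
```

View pics/l3.png

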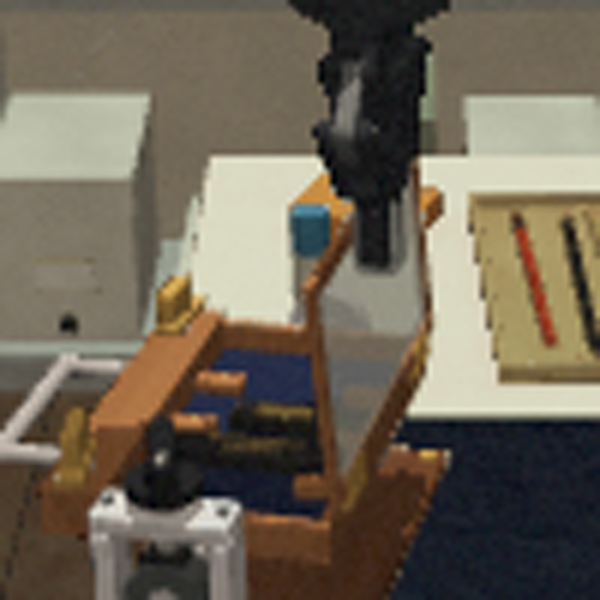

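Call:
drive_tool(
  plan="-1 -2 8 21 0.5 0 0.5;-1 -2 8 21 0 0 0;-1 0 10 13 0 0 0;-1 0 11 12 0 0 0;-1 0 0 0 0 0 0;-1 0 0 0 0 0 0",
)

```text
clock: 29.65
tcp_pos: [0.5501, 0.277, 0.1855]
orientation: [-0.604, 0.606, 0.369, -0.363]
wrist_force: [0.7, 0.4, 0.3]
finger_gap: 0.0001
```

Run:
```python
from h import *
t=tw(-15,-40,66);go(t,62.3)
r=snap("b")
cv2.imwrite("pics/m3.png",crop("side","b",230,120,330,220,6))
```

```text
t 29.65 tcp [0.5501 0.277  0.1855] R x [0.464 0.886 0.005] y [ 0.009  0.001 -1.   ] gap 0.0001 F [0.7 0.4 0.3]
  rotvec [0.4 0.1 0.3]
  rotvec [   0.5 -179.9   -0.7]
  after turn shift tool mm [-1.6 29.5 21.5]
  now shift tool mm [-1.7 29.3 21.7] dist 36.5
```

View pics/m3.png

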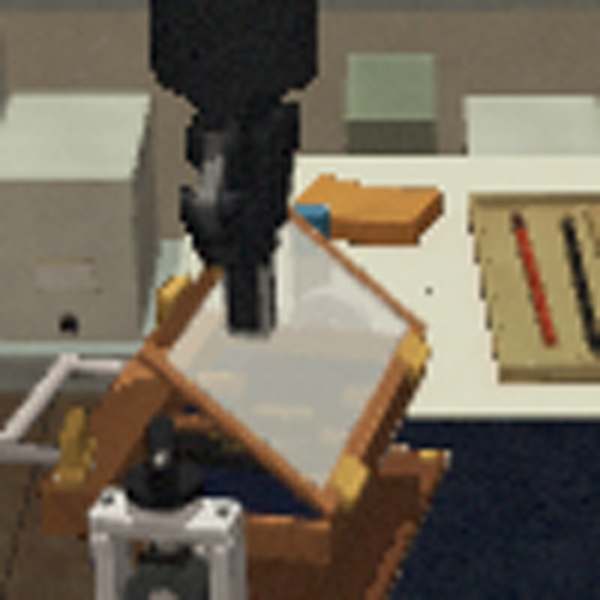

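Call:
drive_tool(
  plan="-1 -1 14 11 0.4 0 0.3;-1 0 15 10 0 0 0;-1 0 14 6 0 0 0;-1 0 8 0 0 0 0;-1 0 0 0 0 0 0;-1 0 0 0 0 0 0",
)

```text
clock: 30.5
tcp_pos: [0.5254, 0.2888, 0.1311]
orientation: [-0.605, 0.605, 0.366, -0.366]
wrist_force: [0.4, -0.2, 0.4]
finger_gap: -0.0004
```

Run:
```python
from h import *
t=tw(-21,-40,37);go(t,62.3)
r=snap("b")
cv2.imwrite("pics/n3.png",crop("side","b",230,120,330,220,6))
```

```text
t 30.50 tcp [0.5254 0.2888 0.1311] R x [ 0.465  0.885 -0.001] y [-0.    -0.001 -1.   ] gap -0.0004 F [ 0.4 -0.2  0.4]
  rotvec [ 0. -0. -0.]
  rotvec [  0. 180.   0.]
  after turn shift tool mm [-0.6  4.1  0.2]
  now shift tool mm [-0.6  4.1  0.2] dist 4.1
```

View pics/n3.png

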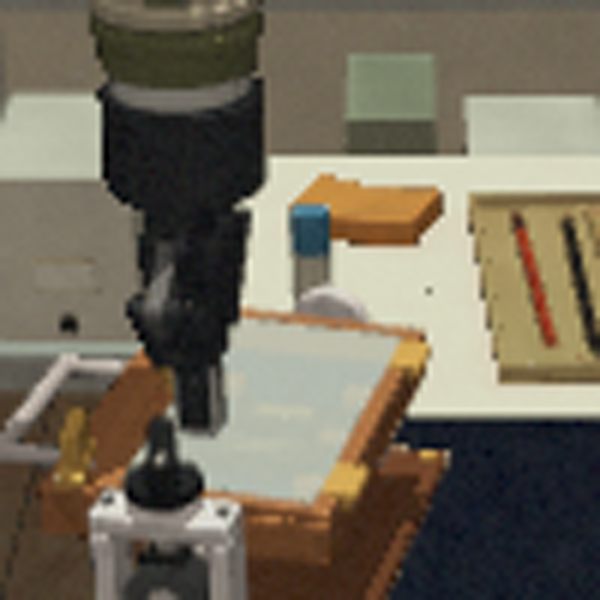

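Call:
drive_tool(
  plan="-1 0 3 0 0 0 0;-1 0 3 0 0 0 0;-1 0 0 0 0 0 0",
)

```text
clock: 30.98
tcp_pos: [0.5265, 0.289, 0.1283]
orientation: [-0.605, 0.606, 0.367, -0.364]
wrist_force: [0.5, 0.1, 0.7]
finger_gap: 0.0002
```

Call:
drive_tool(
  plan="-1 0 3 0 0 0 0;-1 0 0 0 0 0 0;-1 0 3 0 0 0 0;-1 0 0 0 0 0 0",
)

```text
clock: 31.48
tcp_pos: [0.5276, 0.2894, 0.1281]
orientation: [-0.605, 0.606, 0.369, -0.362]
wrist_force: [0.1, 1.0, -0.5]
finger_gap: -0.0002
```

Call:
drive_tool(
  plan="-1 0 8 0 0 0 0;-1 0 8 0 0 0 0",
)

```text
clock: 31.72
tcp_pos: [0.5279, 0.2898, 0.1266]
orientation: [-0.604, 0.607, 0.372, -0.359]
wrist_force: [-22.8, -11.3, 61.6]
finger_gap: -0.0003
```

Run:
```python
from h import *
t=tw(-21,-40,37);go(t,62.3)
```

```text
t 31.73 tcp [0.5279 0.2898 0.1266] R x [0.465 0.885 0.014] y [ 0.018  0.006 -1.   ] gap -0.0003 F [-22.8 -11.3  61.6]
  rotvec [0.7 0.  0.8]
  rotvec [   1.2 -180.    -1.2]
  after turn shift tool mm [-2.7 -0.4  1.9]
  now shift tool mm [-2.7 -0.5  1.9] dist 3.3
```

Call:
drive_tool(
  plan="-1 0 -20 0 0 0 0;-1 0 -40 0 0 0 0;-1 0 -30 0 0 0 0;-1 0 0 0 0 0 0;-1 0 0 0 0 0 0;-1 0 0 0 0 0 0",
)

```text
clock: 32.48
tcp_pos: [0.5259, 0.2889, 0.2169]
orientation: [-0.604, 0.607, 0.372, -0.359]
wrist_force: [0.2, -0.2, -0.3]
finger_gap: -0.0
```

Run:
```python
from h import *
t=tw(-72,80,100);go(t,152.3)
print(monitor.get_state()['joint_pos'].round(3))
r=snap("c")
cv2.imwrite("pics/o3.png",crop("side","c",220,120,320,220,6));cv2.imwrite("pics/o4.png",crop("top","c",140,200,260,300,6))
```

```text
t 32.48 tcp [0.5259 0.2889 0.2169] R x [0.465 0.885 0.013] y [ 0.018  0.006 -1.   ] gap -0.0000 F [ 0.2 -0.2 -0.3]
  rotvec [  1.2 -90.    0. ]
  rotvec [-0.  90.   1.2]
  after turn shift tool mm [-51.5  26.9 119.1]
  now shift tool mm [118.7  27.8  51.9] dist 132.5
[ 3.690e-01  3.590e-01  2.200e-02  1.215e+00 -1.000e-03  8.530e-01]
```

View pics/o3.png

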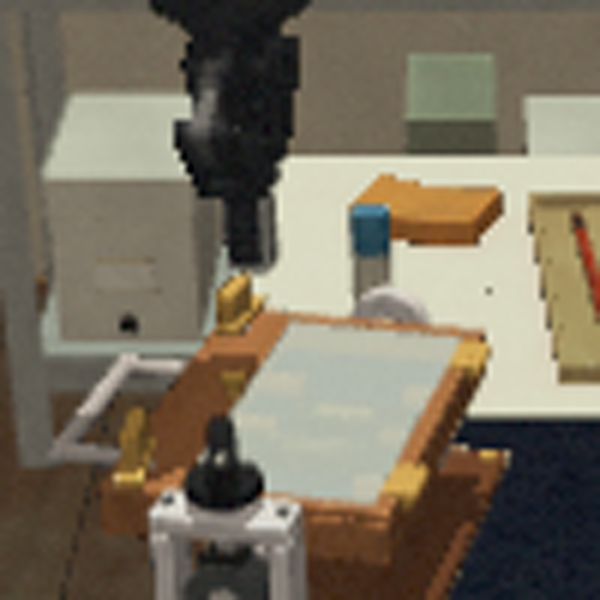

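View pics/o4.png

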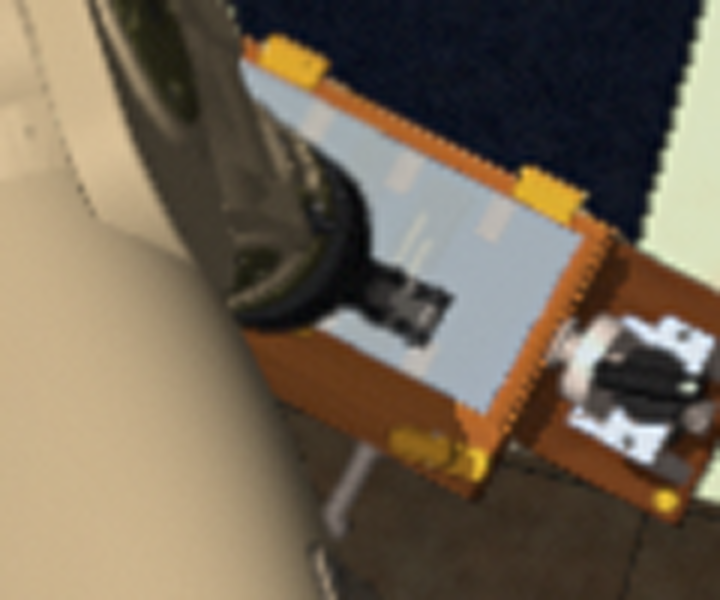

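Call:
drive_tool(
  plan="-0.1 0 0 0 1.2 -10 0;-0.1 0 0 0 0 -10 0;-0.1 0 0 0 0 -10 0;-0.1 0 0 0 0 -10 0;-0.1 0 0 0 0 -10 0;-0.1 0 0 0 0 -10 0;-0.1 0 0 0 0 -10 0;-0.1 0 0 0 0 -10 0",
)

```text
clock: 33.58
tcp_pos: [0.523, 0.2877, 0.2089]
orientation: [-0.219, 0.207, 0.676, -0.673]
wrist_force: [0.3, 0.7, -0.7]
finger_gap: 0.0384
```

Call:
drive_tool(
  plan="-0.1 0 0 0 0 -8 0;-0.1 0 0 0 0 0 0;-0.1 0 0 0 0 0 0",
)

```text
clock: 33.95
tcp_pos: [0.5222, 0.2874, 0.2066]
orientation: [-0.172, 0.158, 0.689, -0.686]
wrist_force: [-0.1, 0.6, -0.2]
finger_gap: 0.0385
```

Run:
```python
from h import *
t=tw(-72,80,100);go(t,152.3)
```

```text
t 33.95 tcp [0.5222 0.2874 0.2066] R x [-0.891  0.454  0.02 ] y [-0.018  0.008 -1.   ] gap 0.0385 F [-0.1  0.6 -0.2]
  rotvec [-0.1  0.7  1.1]
  rotvec [ 1.800e+00 -1.793e+02  1.000e-01]
  after turn shift tool mm [  49.    16.6 -122.1]
  now shift tool mm [  47.1   17.4 -122.7] dist 132.6
```

Call:
drive_tool(
  plan="-0.1 15 0 -40 0 0.7 1;-0.1 17 0 -42 0 0 0;-0.1 15 0 -38 0 0 0;-0.1 0 0 0 0 0 0;-0.1 0 0 0 0 0 0;-0.1 0 0 0 0 0 0",
)

```text
clock: 34.7
tcp_pos: [0.5367, 0.417, 0.2052]
orientation: [0.175, -0.173, -0.684, 0.686]
wrist_force: [-0.3, 0.2, 0.3]
finger_gap: 0.0384
```

Run:
```python
from h import *
t=tw(-72,80,75);go(t,152.3)
r=snap("d")
cv2.imwrite("pics/p3.png",crop("side","d",220,120,320,220,6));cv2.imwrite("pics/p4.png",crop("top","d",140,200,260,300,6))
```

```text
t 34.70 tcp [0.5367 0.417  0.2052] R x [-0.879  0.476  0.002] y [-0.004 -0.002 -1.   ] gap 0.0384 F [-0.3  0.2  0.3]
  rotvec [-0.2 -0.8  0.1]
  rotvec [ -0.2 179.2  -0.3]
  after turn shift tool mm [ 1.5 40.2 -0.7]
  now shift tool mm [ 1.5 40.2 -0.8] dist 40.2
```

View pics/p3.png

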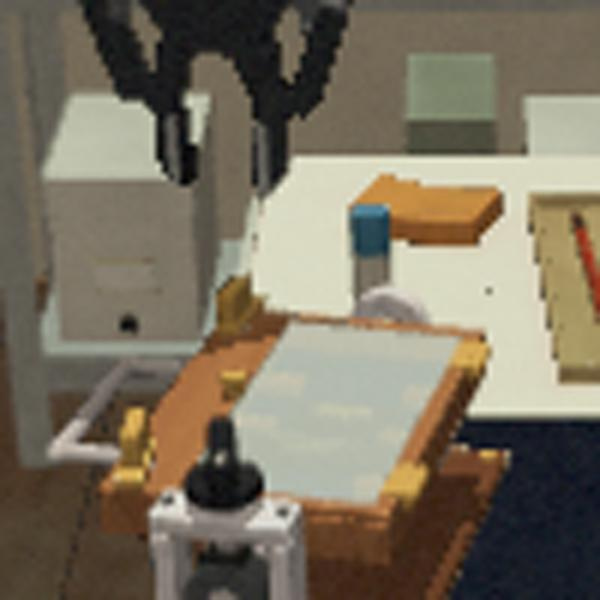

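View pics/p4.png

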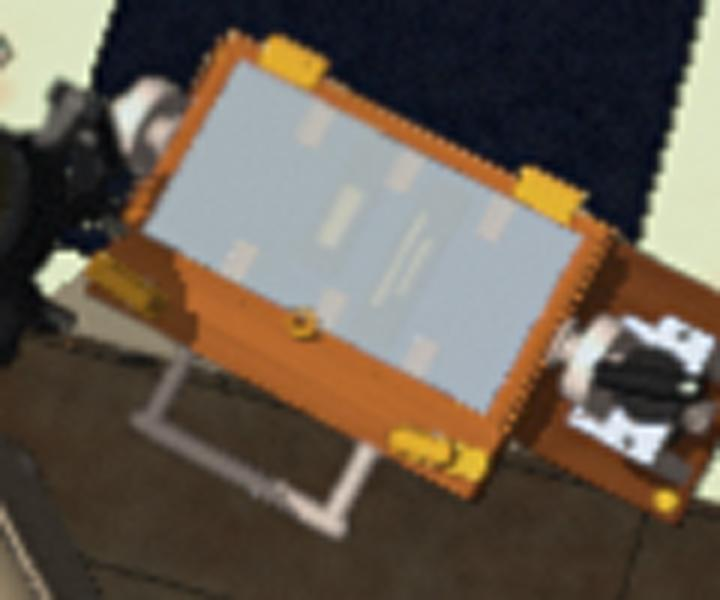

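Run:
```python
from h import *
P=[tw(-72,y,38.5) for y in (95,65)]+[tw(-72,108,20)]+[tw(-72,y,38.5) for y in (-95,-65)]+[tw(-72,-108,20)]
a=proj("top",P);b=proj("side",P)
i=crop("top","d",140,200,260,300,6);j=crop("side","d",220,120,320,220,6)
for q in a: cv2.drawMarker(i,(int((q[0]-140+.5)*6),int((q[1]-200+.5)*6)),(0,255,0),0,8,1)
for q in b: cv2.drawMarker(j,(int((q[0]-220+.5)*6),int((q[1]-120+.5)*6)),(0,255,0),0,8,1)
i=cv2.resize(i[220:500,60:520],None,fx=1.5,fy=1.5);j=cv2.resize(j[260:500,60:360],None,fx=1.5,fy=1.5)
cv2.imwrite("pics/q1.png",i);cv2.imwrite("pics/q2.png",j)
```

```text
(no output)
```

View pics/q1.png

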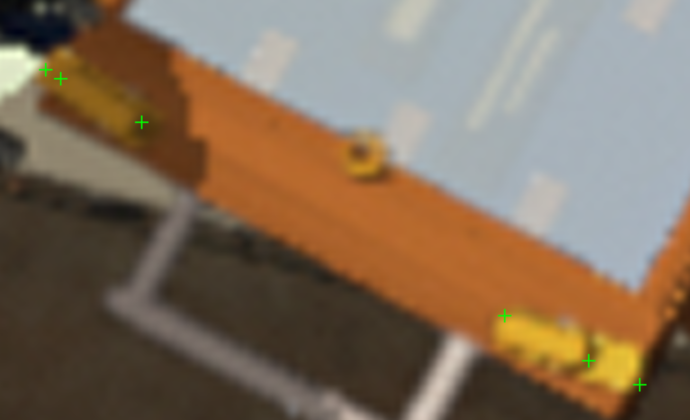

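View pics/q2.png

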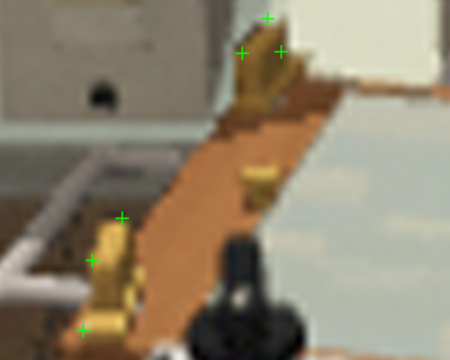

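Call:
drive_tool(
  plan="-0.1 1 20 0 0 -0.8 0;-0.1 0 20 -1 0 0 0;-0.1 0 15 0 0 0 0;-0.1 0 0 0 0 0 0;-0.1 0 0 0 0 0 0",
)

```text
clock: 35.42
tcp_pos: [0.5377, 0.4153, 0.1516]
orientation: [0.171, -0.17, -0.686, 0.686]
wrist_force: [0.0, -0.1, -0.4]
finger_gap: 0.0386
```

Run:
```python
from h import *
t=tw(-72,80,46);go(t,152.3)
r=snap("d")
cv2.imwrite("pics/p3.png",crop("side","d",230,130,300,200,8));cv2.imwrite("pics/p4.png",crop("top","d",140,200,240,300,6))
```

```text
t 35.42 tcp [0.5377 0.4153 0.1516] R x [-0.884  0.468  0.   ] y [-0.001 -0.    -1.   ] gap 0.0386 F [ 0.  -0.1 -0.4]
  rotvec [-0.  -0.2  0. ]
  rotvec [-0.000e+00  1.798e+02 -1.000e-01]
  after turn shift tool mm [ 3.3 15.6 -1.7]
  now shift tool mm [ 3.3 15.6 -1.7] dist 16.0
```

View pics/p3.png

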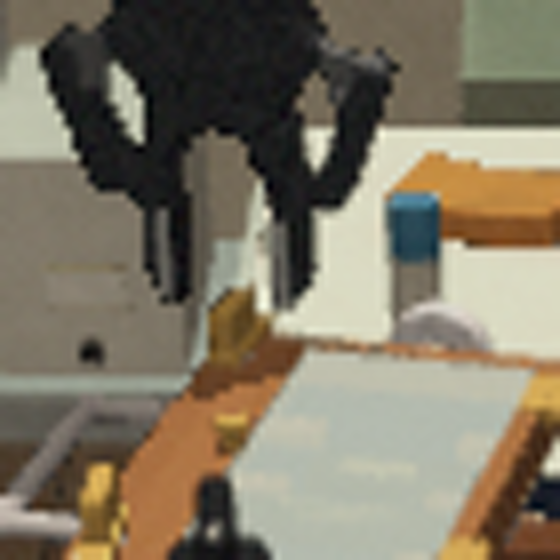

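View pics/p4.png

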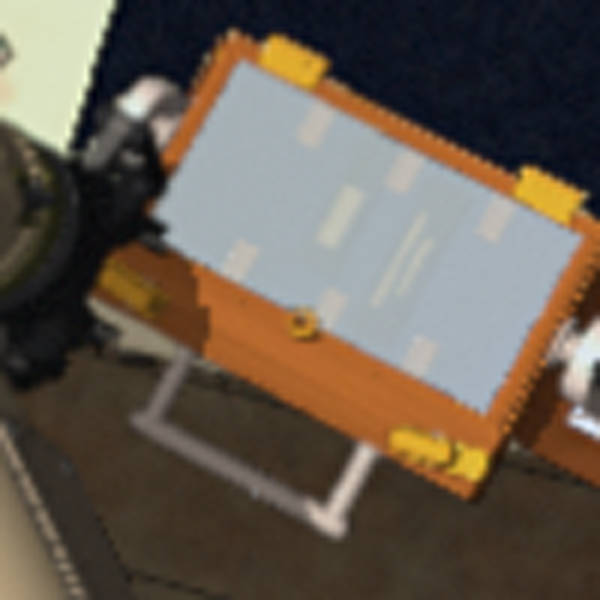

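Call:
drive_tool(
  plan="-0.1 3 6 -2 0 0 0;-0.1 0 8 0 0 0 0;-0.1 0 1 0 0 0 0;-0.1 0 0 0 0 0 0",
)

```text
clock: 36.02
tcp_pos: [0.5362, 0.4193, 0.1365]
orientation: [-0.17, 0.171, 0.687, -0.686]
wrist_force: [-0.3, 0.2, 0.6]
finger_gap: 0.0385
```

Run:
```python
from h import *
t=tw(-72,80,46);go(t,152.3)
r=snap("d")
cv2.imwrite("pics/p5.png",crop("side","d",230,130,300,200,8))
```

```text
t 36.02 tcp [0.5362 0.4193 0.1365] R x [-0.884  0.468 -0.001] y [ 0.001  0.001 -1.   ] gap 0.0385 F [-0.3  0.2  0.6]
  rotvec [ 0.1 -0.2 -0. ]
  rotvec [1.000e-01 1.798e+02 1.000e-01]
  after turn shift tool mm [-0.   0.5  1.2]
  now shift tool mm [-0.   0.5  1.2] dist 1.3
```

View pics/p5.png

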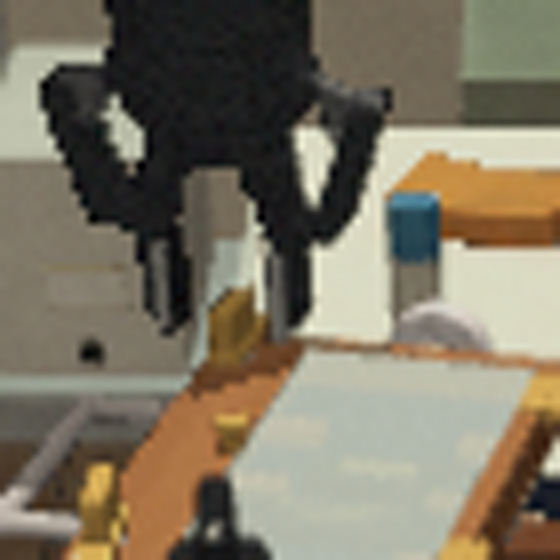

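Call:
drive_tool(
  plan="-0.6 0 0 0 0 0 0;-1 0 0 0 0 0 0;-1 0 0 0 0 0 0;-1 0 0 0 0 0 0",
  grip_force=30,
)

```text
clock: 36.62
tcp_pos: [0.5379, 0.4191, 0.1372]
orientation: [-0.17, 0.172, 0.687, -0.686]
wrist_force: [0.9, 0.2, -0.6]
finger_gap: 0.0088
```

Call:
drive_tool(
  plan="-1 0 0 0 0 8 0;-1 0 -0.5 0 0 8 0;-1 0 -0.5 0 0 8 0;-1 0 -0.5 0 0 8 0;-1 0 0 0 0 0 0",
)

```text
clock: 37.25
tcp_pos: [0.5386, 0.4184, 0.1371]
orientation: [-0.357, 0.36, 0.61, -0.609]
wrist_force: [2.0, -0.7, 0.5]
finger_gap: 0.0091
```

Run:
```python
from h import *
t=tw(-72,80,46);go(t,62.3)
```

```text
t 37.25 tcp [0.5386 0.4184 0.1371] R x [-0.486  0.874 -0.003] y [ 0.004 -0.001 -1.   ] gap 0.0091 F [ 2.  -0.7  0.5]
  rotvec [ 0.2 56.8 -0.1]
  rotvec [-1.000e-01 -1.232e+02 -3.000e-01]
  after turn shift tool mm [-1.5  1.1  2.6]
  now shift tool mm [1.4 1.1 2.7] dist 3.2
```

Call:
drive_tool(
  plan="-1 0 0 1 0 8.5 0;-1 0 -0.5 0.5 0 8.5 0;-1 0 -0.5 0 0 8.5 0;-1 0 -0.5 0 0 8.5 0;-1 0 0 0 0 8.5 0;-1 0 0 0 0 8 0;-1 0 0 0 0 0 0",
)

```text
clock: 38.12
tcp_pos: [0.5388, 0.4168, 0.1371]
orientation: [-0.584, 0.588, 0.397, -0.395]
wrist_force: [1.7, -0.3, -2.2]
finger_gap: 0.009
```

Run:
```python
from h import *
t=tw(-72,80,46);go(t,62.3)
r=snap("e")
cv2.imwrite("pics/r5.png",crop("side","e",230,130,300,200,8));cv2.imwrite("pics/r4.png",crop("top","e",140,200,240,300,6))
```

```text
t 38.12 tcp [0.5388 0.4168 0.1371] R x [ 0.372  0.928 -0.   ] y [ 0.006 -0.003 -1.   ] gap 0.0090 F [ 1.7 -0.3 -2.2]
  rotvec [ 0.4  5.9 -0. ]
  rotvec [  -0.  -174.1   -0.6]
  after turn shift tool mm [-0.1  1.1  3.5]
  now shift tool mm [0.2 1.1 3.5] dist 3.6
```

View pics/r5.png

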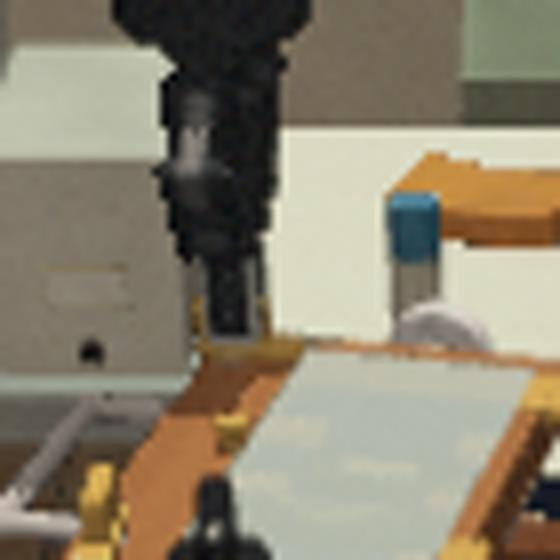

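Call:
drive_tool(
  plan="-1 0 0 0 0 5 0;-1 0 0 0 0 0 0;-0.5 0 0 0 0 0 0;-0.2 0 0 0 0 0 0;-0.2 0 0 0 0 0 0;-0.2 0 -25 0 0 0 0;-0.2 0 -40 0 0 0 0;-0.2 0 0 0 0 0 0",
)

```text
clock: 39.22
tcp_pos: [0.5369, 0.4175, 0.2037]
orientation: [-0.599, 0.602, 0.375, -0.373]
wrist_force: [0.2, 0.3, 0.2]
finger_gap: 0.0342
```

Run:
```python
from h import *
t=tw(-72,-80,100);go(t,-27.7)
r=snap("e")
cv2.imwrite("pics/r5.png",crop("side","e",230,130,300,200,8));cv2.imwrite("pics/r4.png",crop("top","e",140,200,240,300,6))
```

```text
t 39.23 tcp [0.5369 0.4175 0.2037] R x [ 0.441  0.898 -0.001] y [ 0.004 -0.003 -1.   ] gap 0.0342 F [0.2 0.3 0.2]
  rotvec [ 0.3 91.6  0.2]
  rotvec [  0.2 -88.4  -0.2]
  after turn shift tool mm [  1.5  13.7 159.9]
  now shift tool mm [-159.8   13.8    5.9] dist 160.5
```

View pics/r5.png

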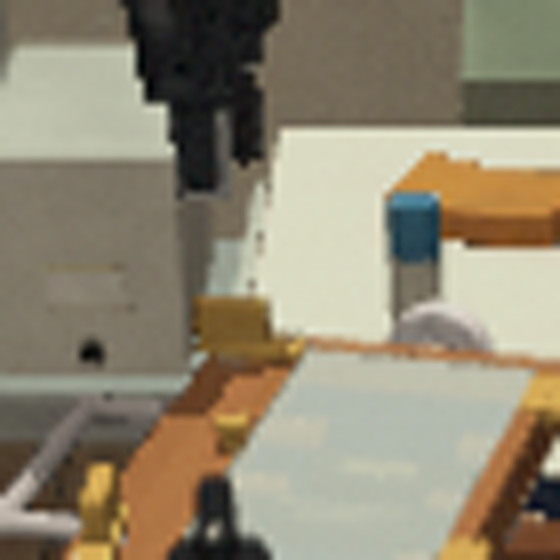

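View pics/r4.png

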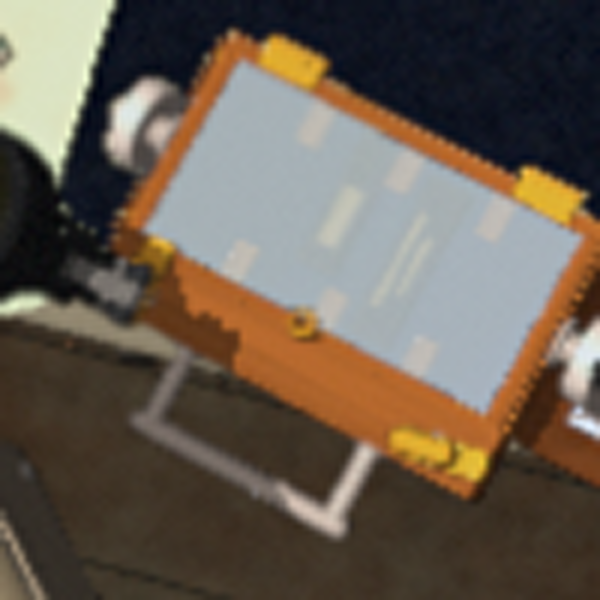

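Call:
drive_tool(
  plan="-0.1 -50 0 2 0 0 0;-0.1 -55 0 2 0 0 0;-0.1 -55 0 2 0 0 0;-0.1 0 0 0 0 0 0;-0.1 0 -1 0 0 10 0;-0.1 0 -1 0 0 10 0;-0.1 0 -1 0 0 10 0;-0.1 0 -1 0 0 10 0",
)

```text
clock: 40.33
tcp_pos: [0.453, 0.2713, 0.1927]
orientation: [-0.69, 0.696, 0.132, -0.146]
wrist_force: [1.0, 0.6, 0.2]
finger_gap: 0.0385
```

Call:
drive_tool(
  plan="-0.1 0 -1 0 0 10 0;-0.1 0 -1 0 0 10 0;-0.1 0 -1 0 0 10 0;-0.1 0 -1 0 0 10 0;-0.1 0 0 0 0 1.5 0;-0.1 0 0 0 0 0 0;-0.1 0 0 0 0 0 0",
)

```text
clock: 41.2
tcp_pos: [0.4537, 0.2745, 0.1909]
orientation: [-0.69, 0.703, -0.128, 0.113]
wrist_force: [0.3, 0.1, 0.4]
finger_gap: 0.0384
```

Run:
```python
from h import *
t=tw(-71,-80,64);go(t,-18)
r=snap("f")
cv2.imwrite("pics/s5.png",crop("side","f",220,140,290,220,8));cv2.imwrite("pics/s4.png",crop("top","f",180,220,270,300,7))
```

```text
t 41.20 tcp [0.4537 0.2745 0.1909] R x [ 0.941 -0.337 -0.017] y [-0.023 -0.014 -1.   ] gap 0.0384 F [0.3 0.1 0.4]
  rotvec [ 1.2 -1.7 -1. ]
  rotvec [  1.6 178.3   1.8]
  after turn shift tool mm [ 7.6 36.9  4.2]
  now shift tool mm [ 8.1 36.7  5.2] dist 37.9
```

View pics/s5.png

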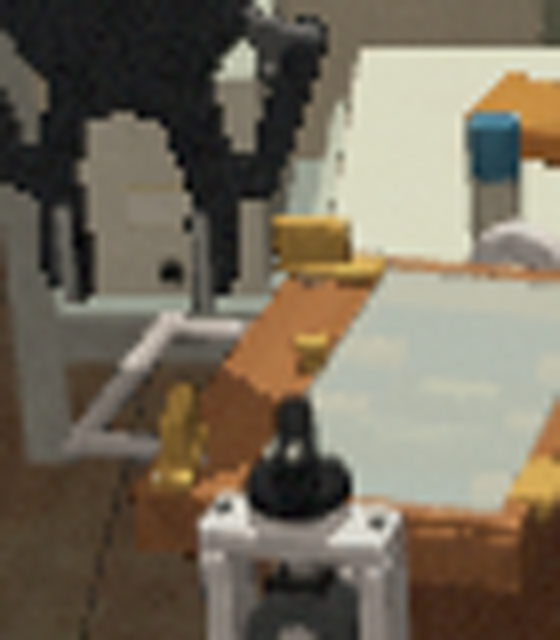

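View pics/s4.png

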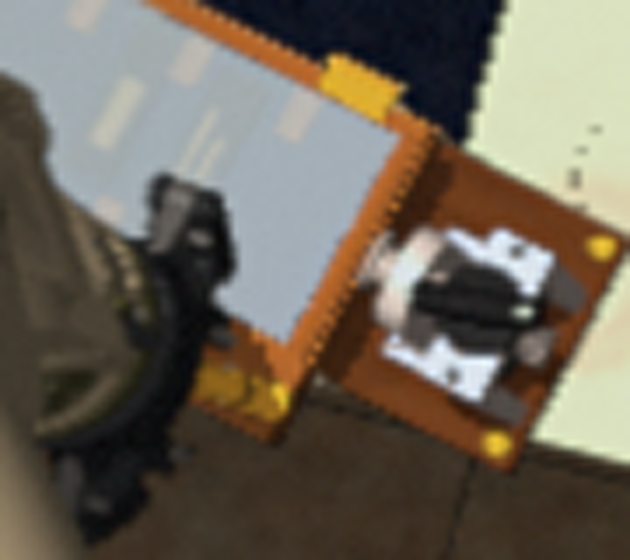

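Call:
drive_tool(
  plan="-0.1 8 0 4 1.2 -1.7 -1;-0.1 0 0 0 0 0 0;-0.1 0 18 0 0 0 0;-0.1 0 16 0 0 0 0;-0.1 0 0 0 0 0 0;-0.1 0 0 0 0 0 0",
)

```text
clock: 42.05
tcp_pos: [0.4642, 0.2756, 0.1576]
orientation: [0.7, -0.697, 0.108, -0.111]
wrist_force: [0.6, -0.6, -0.0]
finger_gap: 0.0385
```

Run:
```python
from h import *
t=tw(-71,-80,46);go(t,-18)
r=snap("f")
cv2.imwrite("pics/s6.png",crop("side","f",220,140,290,220,8))
```

```text
t 42.05 tcp [0.4642 0.2756 0.1576] R x [ 0.952 -0.306  0.003] y [ 0.005  0.003 -1.   ] gap 0.0385 F [ 0.6 -0.6 -0. ]
  rotvec [-0.2  0.2  0.2]
  rotvec [   0.3 -179.8    0.4]
  after turn shift tool mm [-2.1 21.6 -0. ]
  now shift tool mm [-2.2 21.6 -0.1] dist 21.7
```

View pics/s6.png

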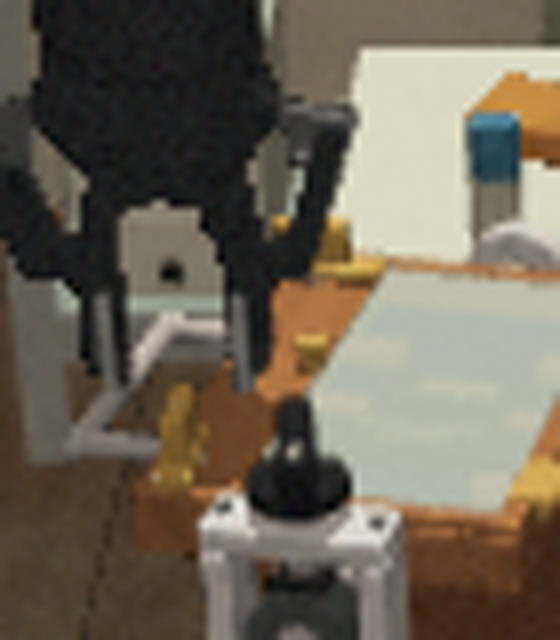

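Fin lies between the finger tips, so I go down and close.

Call:
drive_tool(
  plan="-0.1 -2 10 0 0 0 0;-0.1 0 8 0 0 0 0;-0.1 0 2 0 0 0 0;-0.1 0 0 0 0 0 0;-0.6 0 0 0 0 0 0;-1 0 0 0 0 0 0;-1 0 0 0 0 0 0;-1 0 0 0 0 0 0",
)

```text
clock: 43.15
tcp_pos: [0.4624, 0.2766, 0.1371]
orientation: [0.7, -0.697, 0.108, -0.111]
wrist_force: [-0.4, -0.1, -0.7]
finger_gap: 0.0089
```

Run:
```python
from h import *
t=tw(-71,-80,46);go(t,62.3)
r=snap("f")
cv2.imwrite("pics/s7.png",crop("side","f",220,140,290,220,8))
```

```text
t 43.15 tcp [0.4624 0.2766 0.1371] R x [ 0.952 -0.306  0.004] y [ 0.005  0.004 -1.   ] gap 0.0089 F [-0.4 -0.1 -0.7]
  rotvec [ -0.1 -80.1   0.4]
  rotvec [-0.4 99.9 -0.1]
  after turn shift tool mm [-0.5  1.1  0. ]
  now shift tool mm [-0.1  1.1 -0.5] dist 1.2
```

View pics/s7.png

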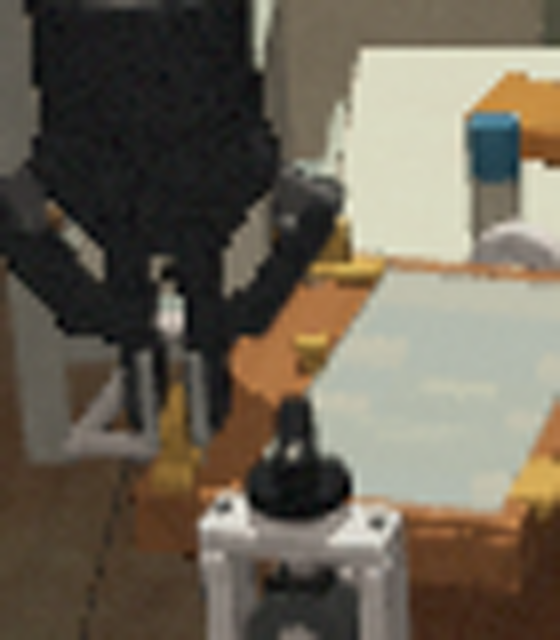

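Call:
drive_tool(
  plan="-1 0 0 0 0 -8 0;-1 0 -0.5 0 0 -8 0;-1 0 -0.5 0 0 -8 0;-1 0 -0.5 0 0 -8 0;-1 0 -0.5 0 0 -8 0;-1 0 0 0 0 0 0",
)

```text
clock: 44.0
tcp_pos: [0.4619, 0.2767, 0.1371]
orientation: [0.693, -0.691, -0.145, 0.142]
wrist_force: [-0.7, -0.7, 0.3]
finger_gap: 0.0091
```

Run:
```python
from h import *
t=tw(-71,-80,46);go(t,62.3)
```

```text
t 44.00 tcp [0.4619 0.2767 0.1371] R x [0.918 0.397 0.004] y [ 0.003  0.004 -1.   ] gap 0.0091 F [-0.7 -0.7  0.3]
  rotvec [ -0.  -38.9   0.3]
  rotvec [ -0.3 141.1  -0. ]
  after turn shift tool mm [-0.3  1.1 -0.4]
  now shift tool mm [ 0.   1.1 -0.5] dist 1.2
```

Call:
drive_tool(
  plan="-1 0 0 0 0 -8 0;-1 0 -0.5 0 0 -8 0;-1 0 -0.5 0 0 -8 0;-1 0 -0.5 0 0 -8 0;-1 0 0 0 0 -6 0;-1 0 0 0 0 0 0",
)

```text
clock: 44.75
tcp_pos: [0.4616, 0.2763, 0.1372]
orientation: [0.608, -0.607, -0.363, 0.361]
wrist_force: [0.3, 0.2, -0.8]
finger_gap: 0.0092
```

Call:
drive_tool(
  plan="-0.5 0 0 0 0 0 0;-0.2 0 0 0 0 0 0;-0.2 0 0 0 0 0 0;-0.2 0 -25 0 0 0 0;-0.2 0 -40 0 0 0 0;-0.2 0 0 0 0 0 0;-0.2 0 0 0 0 0 0",
)

```text
clock: 45.62
tcp_pos: [0.4615, 0.276, 0.2037]
orientation: [0.61, -0.609, -0.36, 0.358]
wrist_force: [-0.2, -0.5, -0.6]
finger_gap: 0.0342
```

Run:
```python
from h import *
t=tw(0,-165,110);go(t,62.3)
print(monitor.get_state()['joint_pos'].round(3))
r=snap("g")
cv2.imwrite("pics/t5.png",crop("side","g",220,140,320,230,7));cv2.imwrite("pics/t4.png",crop("top","g",150,200,270,300,6))
```

```text
t 45.62 tcp [0.4615 0.276  0.2037] R x [0.484 0.875 0.003] y [ 0.002  0.003 -1.   ] gap 0.0342 F [-0.2 -0.5 -0.6]
  rotvec [ 0.  -1.2  0.2]
  rotvec [ -0.3 178.8   0. ]
  after turn shift tool mm [-84.6   3.7 -71.5]
  now shift tool mm [-83.    3.5 -73.3] dist 110.8
[ 0.389  0.259 -0.15   1.159  0.002  0.894]
```

View pics/t5.png

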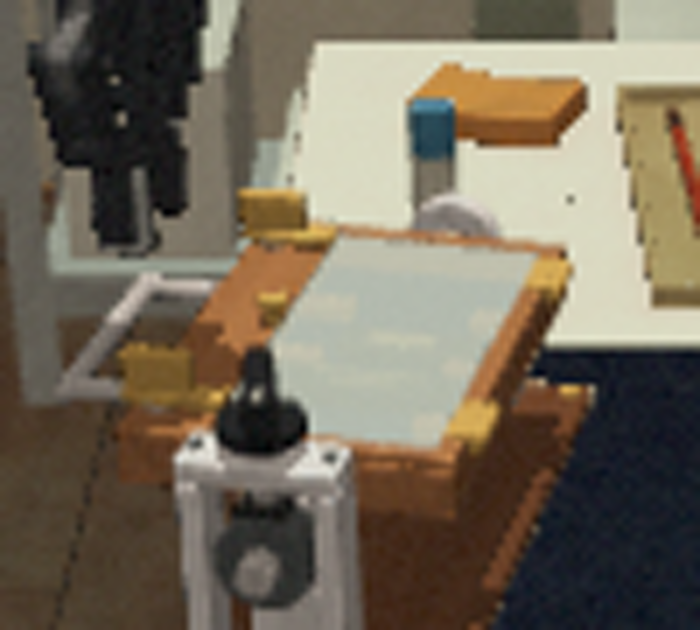

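View pics/t4.png

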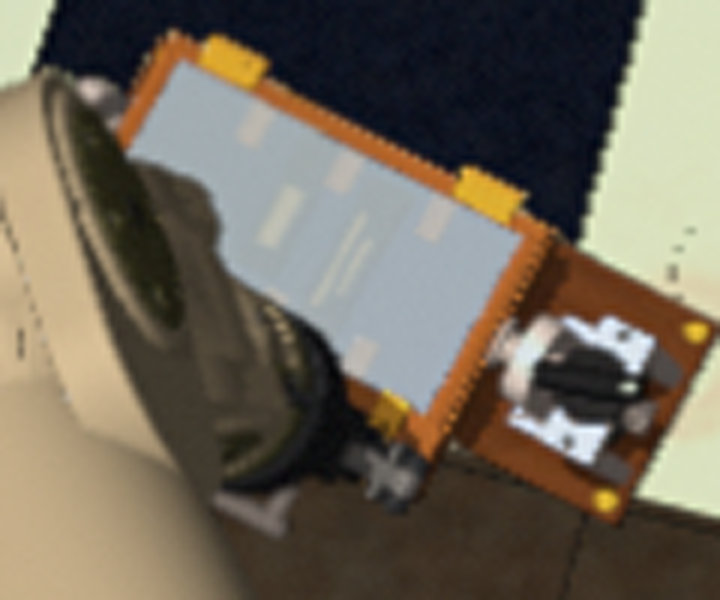

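Run:
```python
from h import *
i=crop("top","g",232,245,264,280,18);cv2.imwrite("pics/u1.png",i)
i=crop("side","g",240,180,275,215,16);cv2.imwrite("pics/u2.png",i)
for h in (0,45,90,135):
    pass
P=[tw(0,-165,79)]+[tw(25*np.cos(np.radians(a)),-165+25*np.sin(np.radians(a)),79) for a in (0,45,90,135)]
print((proj("top",P)-[232,245]+.5)*18);print((proj("side",P)-[240,180]+.5)*16)
```

```text
[[290.22406104 327.34641464]
 [370.33148701 176.88264257]
 [241.75133405 166.76511853]
 [141.52534528 250.48726027]
 [128.11411831 379.50168626]]
[[263.841681   207.89000049]
 [411.32229065 222.22726994]
 [398.41162844 169.67067832]
 [308.3229648  140.1975453 ]
 [192.94972    149.91695389]]
```

View pics/u1.png

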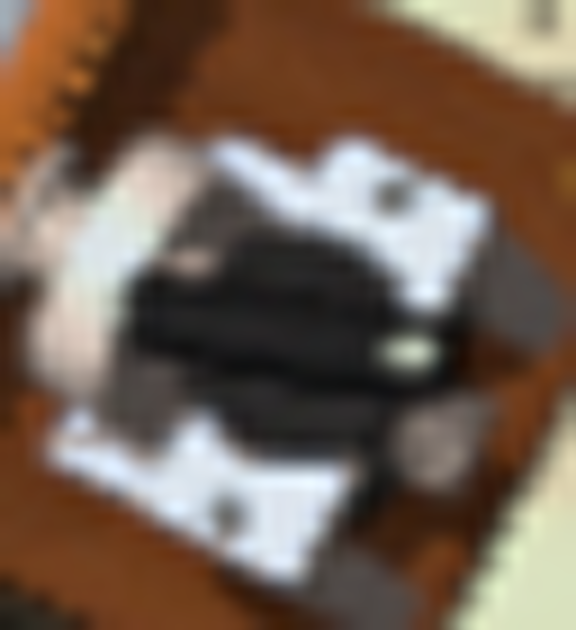

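View pics/u2.png

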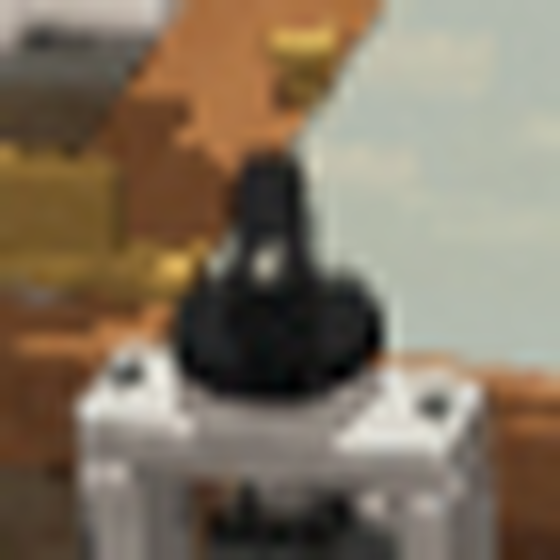

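Call:
drive_tool(
  plan="-0.1 0 -30 0 0 0 0;-0.1 -40 0 -35 0 0 0;-0.1 -43 0 -38 0 0 0;-0.1 0 0 0 0 0 0;-0.1 0 -1 0 0 10 0;-0.1 0 -1 0 0 10 0;-0.1 0 -1 0 0 10 0;-0.1 0 -1 0 0 10 0",
)

```text
clock: 46.72
tcp_pos: [0.4821, 0.167, 0.2303]
orientation: [0.697, -0.696, -0.118, 0.126]
wrist_force: [1.0, 0.5, 0.1]
finger_gap: 0.0383
```

Call:
drive_tool(
  plan="-0.1 0 -1 0 0 10 0;-0.1 0 -1 0 0 10 0;-0.1 0 -1 0 0 9 0;-0.1 0 0 0 0 0 0;-0.1 0 0 0 0 0 0",
)

```text
clock: 47.35
tcp_pos: [0.479, 0.1708, 0.2294]
orientation: [-0.704, 0.705, -0.066, 0.053]
wrist_force: [-0.2, 0.7, -0.4]
finger_gap: 0.0385
```

Run:
```python
from h import *
t=tw(0,-165,110);go(t,-8.2)
```

```text
t 47.35 tcp [0.479  0.1708 0.2294] R x [ 0.986 -0.168 -0.019] y [-0.019  0.001 -1.   ] gap 0.0385 F [-0.2  0.7 -0.4]
  rotvec [ 0.1 -1.4 -1.1]
  rotvec [  1.7 178.5   0.2]
  after turn shift tool mm [ 6.9 29.4 -1.9]
  now shift tool mm [ 7.5 29.2 -1.7] dist 30.2
```

Call:
drive_tool(
  plan="-0.1 7 0 -2 0 -1.4 -1;-0.1 0 0 0 0 0 0;-0.1 0 15 0 0 0 0;-0.1 0 14 0 0 0 0;-0.1 0 0 0 0 0 0;-0.1 0 0 0 0 0 0",
)

```text
clock: 48.1
tcp_pos: [0.4852, 0.1674, 0.1969]
orientation: [-0.704, 0.706, -0.05, 0.048]
wrist_force: [-0.0, 0.1, -0.0]
finger_gap: 0.0383
```

Run:
```python
from h import *
t=tw(0,-165,87);go(t,-8.2)
r=snap("h")
i=crop("side","h",235,160,285,215,11);cv2.imwrite("pics/v2.png",i)
i=crop("top","h",220,235,280,290,9);cv2.imwrite("pics/v1.png",i)
```

```text
t 48.10 tcp [0.4852 0.1674 0.1969] R x [ 0.99  -0.139 -0.002] y [-0.003 -0.002 -1.   ] gap 0.0383 F [-0.   0.1 -0. ]
  rotvec [ 0.2  0.2 -0.1]
  rotvec [  -0.2 -179.8   -0.3]
  after turn shift tool mm [ 0.2 19.9  0.6]
  now shift tool mm [ 0.3 19.9  0.7] dist 19.9
```

View pics/v2.png

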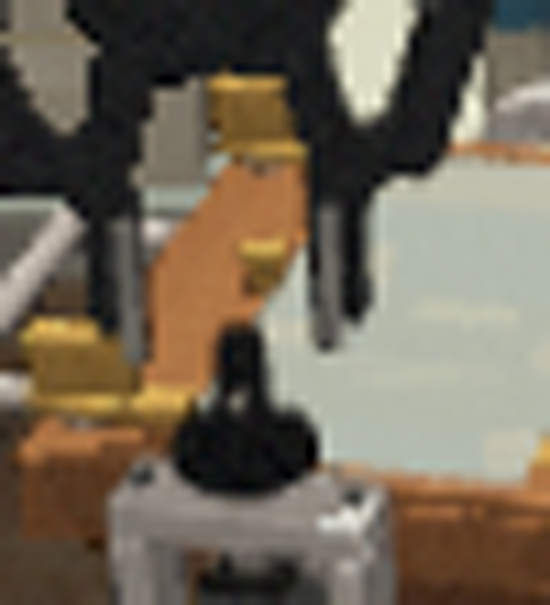

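View pics/v1.png

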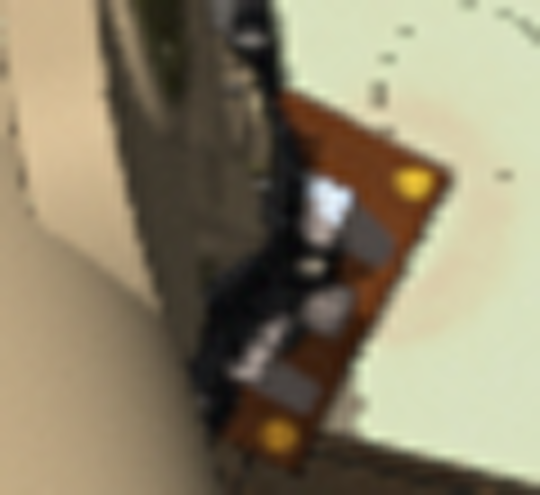

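Call:
drive_tool(
  plan="-0.1 0 10 0 0 0 0;-0.1 0 9 0 0 0 0;-0.1 0 0 0 0 0 0;-0.6 0 0 0 0 0 0;-1 0 0 0 0 0 0;-1 0 0 0 0 0 0;-1 0 0 0 0 0 0",
  grip_force=80,
)

```text
clock: 49.08
tcp_pos: [0.486, 0.1673, 0.1774]
orientation: [-0.705, 0.706, -0.049, 0.049]
wrist_force: [0.6, 0.5, -1.5]
finger_gap: 0.0098
```

Run:
```python
from h import *
t=tw(0,-165,87);go(t,62.3)
print(st()[0]['ft_torque'])
```

```text
t 49.08 tcp [0.486  0.1673 0.1774] R x [ 0.99  -0.139 -0.   ] y [-0.001 -0.002 -1.   ] gap 0.0098 F [ 0.6  0.5 -1.5]
  rotvec [  0.1 -70.3  -0.1]
  rotvec [1.000e-01 1.097e+02 1.000e-01]
  after turn shift tool mm [0.3 0.4 0.7]
  now shift tool mm [-0.5  0.4  0.5] dist 0.9
[-0.0464498  -0.07045208 -0.02789283]
```

Call:
drive_tool(
  plan="-1 0 0 0 0 -8 0;-1 0 -0.5 0 0 -8 0;-1 0 -0.5 0 0 -8 0;-1 0 -0.5 0 0 -8 0;-1 0 0 0 0 0 0",
)

```text
clock: 49.7
tcp_pos: [0.486, 0.1673, 0.1774]
orientation: [-0.69, 0.691, 0.152, -0.153]
wrist_force: [1.1, 0.3, 0.4]
finger_gap: 0.0098
```

Run:
```python
from h import *
t=tw(0,-165,87);go(t,62.3)
print(st()[0]['ft_torque'])
```

```text
t 49.70 tcp [0.486  0.1673 0.1774] R x [ 0.907  0.421 -0.003] y [-0.002 -0.002 -1.   ] gap 0.0098 F [1.1 0.3 0.4]
  rotvec [  0.  -37.4  -0.2]
  rotvec [  0.2 142.6   0. ]
  after turn shift tool mm [0.3 0.4 0.8]
  now shift tool mm [-0.2  0.4  0.8] dist 0.9
[-0.1503686  -0.08274125  0.10662148]
```

Call:
drive_tool(
  plan="-1 0 0 0 0 -8 0;-1 0 -0.5 0 0 -8 0;-1 0 -0.5 0 0 -8 0;-1 0 -0.5 0 0 -8 0;-1 0 0 0 0 -3 0;-1 0 0 0 0 0 0;-1 0 0 0 0 0 0",
)

```text
clock: 50.58
tcp_pos: [0.486, 0.1672, 0.1775]
orientation: [-0.613, 0.613, 0.351, -0.354]
wrist_force: [1.5, -0.2, -1.9]
finger_gap: 0.0098
```

Call:
drive_tool(
  plan="-0.5 0 0 0 0 0 0;-0.2 0 0 0 0 0 0;-0.2 0 0 0 0 0 0;-0.2 0 -25 0 0 0 0;-0.2 0 -40 0 0 0 0;-0.2 0 0 0 0 0 0;-0.2 0 0 0 0 0 0",
)

```text
clock: 51.45
tcp_pos: [0.4858, 0.1674, 0.2444]
orientation: [-0.613, 0.614, 0.35, -0.353]
wrist_force: [-0.5, 0.3, -0.3]
finger_gap: 0.0345
```

Run:
```python
from h import *
t=tw(-124,0,110);go(t,-27.7)
r=snap("i")
i=crop("side","i",235,160,285,215,11);cv2.imwrite("pics/w2.png",i)
i=crop("top","i",220,235,280,290,9);cv2.imwrite("pics/w1.png",i)
```

```text
t 51.45 tcp [0.4858 0.1674 0.2444] R x [ 0.505  0.863 -0.004] y [-0.003 -0.003 -1.   ] gap 0.0345 F [-0.5  0.3 -0.3]
  rotvec [ 0.1 87.4 -0.2]
  rotvec [ -0.2 -92.6  -0.1]
  after turn shift tool mm [-124.5   44.4  165.3]
  now shift tool mm [159.6  44.  131.9] dist 211.7
```

View pics/w2.png

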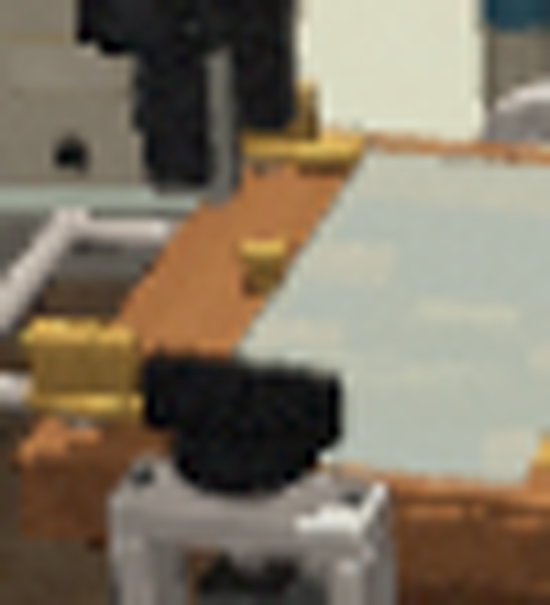

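View pics/w1.png

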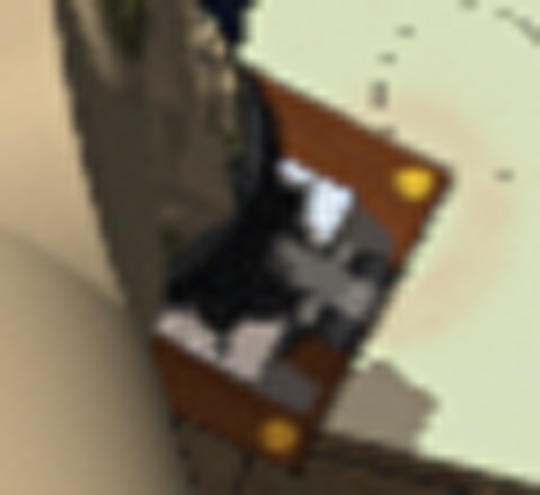

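Call:
drive_tool(
  plan="0.1 50 0 41 0 0 0;0.1 53 0 44 0 0 0;0.1 53 0 44 0 0 0;0.1 0 0 0 0 0 0;0.1 0 -1 0 0 -10 0;0.1 0 -1 0 0 -10 0;0.1 0 -1 0 0 -10 0;0.1 0 -1 0 0 -10 0",
)

```text
clock: 52.55
tcp_pos: [0.4532, 0.3548, 0.2391]
orientation: [0.453, -0.45, -0.538, 0.55]
wrist_force: [-0.3, -0.0, -0.2]
finger_gap: 0.047
```

Call:
drive_tool(
  plan="0.1 0 -1 0 0 -10 0;0.1 0 -1 0 0 -10 0;0.1 0 -1 0 0 -10 0;0.1 0 -1 0 0 -10 0;0.1 0 -1 0 0 -10 0;0.1 0 0 0 0 -2 0;0.1 0 0 0 0 0 0;0.1 0 0 0 0 0 0",
)

```text
clock: 53.55
tcp_pos: [0.4526, 0.3453, 0.2375]
orientation: [0.167, -0.152, -0.68, 0.697]
wrist_force: [0.6, 0.9, 0.1]
finger_gap: 0.0467
```

Run:
```python
from h import *
t=tw(-124,0,60);go(t,152.3)
r=snap("j")
i=crop("side","j",220,110,320,210,6);cv2.imwrite("pics/x2.png",i)
i=crop("top","j",140,200,270,300,6);cv2.imwrite("pics/x1.png",i)
```

```text
t 53.55 tcp [0.4526 0.3453 0.2375] R x [-0.898  0.44   0.014] y [-0.026 -0.019 -0.999] gap 0.0467 F [0.6 0.9 0.1]
  rotvec [-1.7  1.6  0.8]
  rotvec [   1.3 -178.4    2.6]
  after turn shift tool mm [ 12.4  87.5 -23.3]
  now shift tool mm [ 10.5  87.  -26.1] dist 91.4
```

View pics/x2.png

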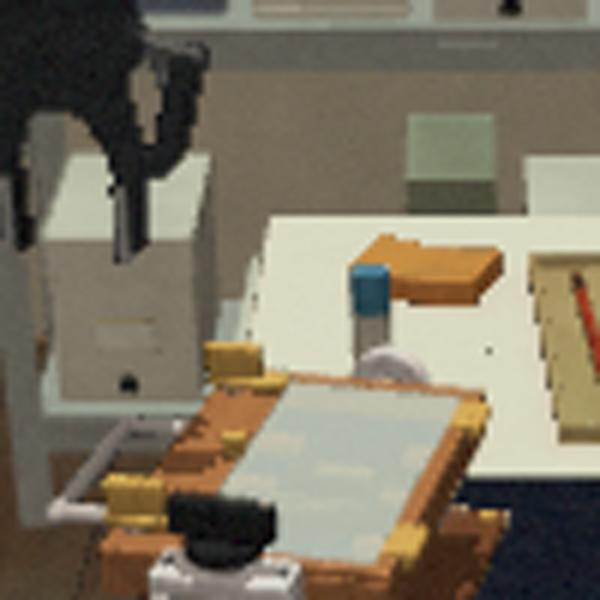

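View pics/x1.png

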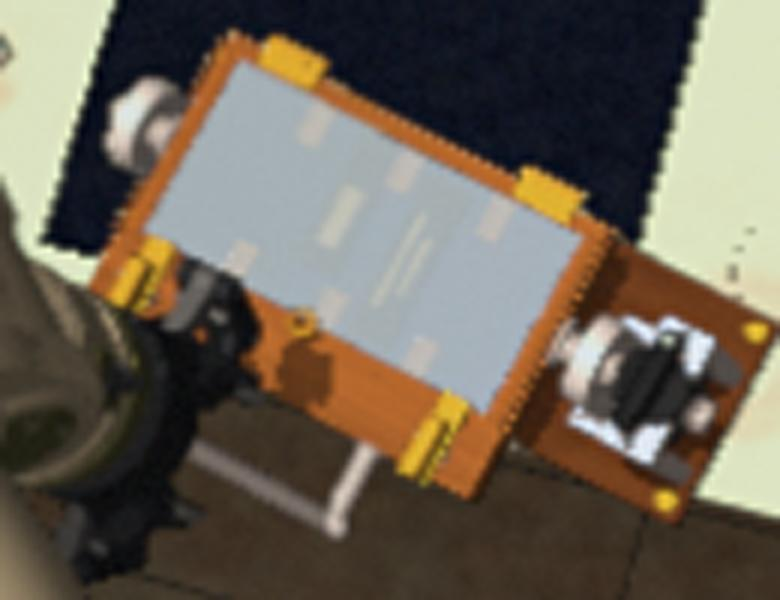

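Call:
drive_tool(
  plan="-0.3 10 0 -25 -1.7 1.6 0.8;-0.3 0 0 0 0 0 0;-0.3 0 40 0 0 0 0;-0.3 0 42 0 0 0 0;-0.3 0 0 0 0 0 0;-0.3 0 0 0 0 0 0",
)

```text
clock: 54.4
tcp_pos: [0.4558, 0.3716, 0.1557]
orientation: [-0.169, 0.171, 0.687, -0.686]
wrist_force: [-0.3, 0.2, 0.2]
finger_gap: 0.0298
```

Run:
```python
from h import *
t=tw(-124,0,2);go(t,152.3)
r=snap("j")
i=crop("side","j",210,120,300,220,6);cv2.imwrite("pics/x2.png",i)
i=crop("top","j",140,200,270,300,6);cv2.imwrite("pics/x1.png",i)
```

```text
t 54.40 tcp [0.4558 0.3716 0.1557] R x [-0.885  0.466 -0.002] y [ 0.003  0.001 -1.   ] gap 0.0298 F [-0.3  0.2  0.2]
  rotvec [ 0.1 -0.  -0.1]
  rotvec [  0.2 180.    0.2]
  after turn shift tool mm [ 3.  63.7  1.6]
  now shift tool mm [ 3.2 63.7  1.7] dist 63.8
```

View pics/x2.png

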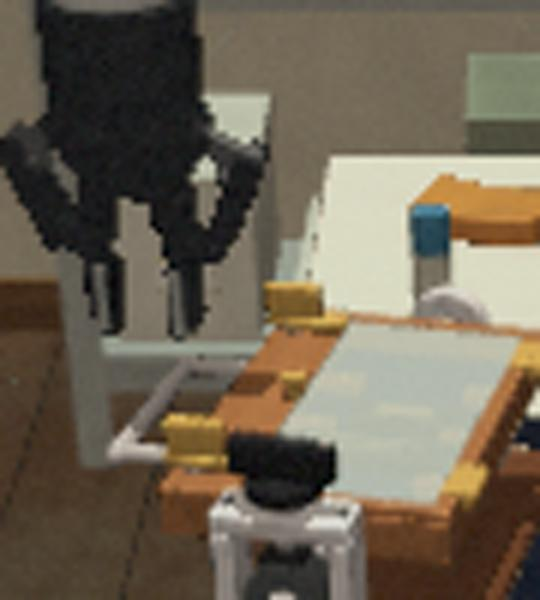

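View pics/x1.png

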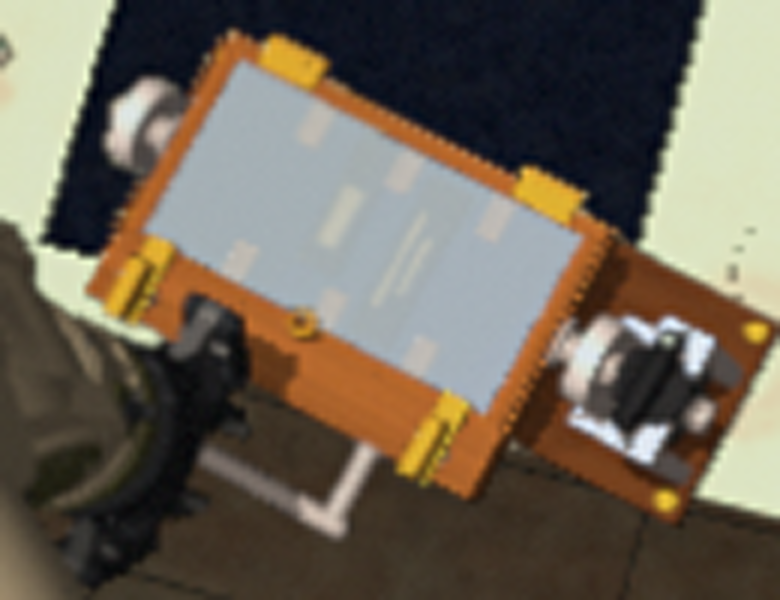

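Call:
drive_tool(
  plan="-0.3 2 0 1 0 0 0;-0.3 0 0 0 0 0 0;-0.3 0 25 0 0 0 0;-0.3 0 20 0 0 0 0;-0.3 0 0 0 0 0 0",
)

```text
clock: 55.12
tcp_pos: [0.4564, 0.3737, 0.1151]
orientation: [-0.166, 0.173, 0.689, -0.684]
wrist_force: [-0.8, 0.5, 0.5]
finger_gap: 0.0301
```

Run:
```python
from h import *
t=tw(-124,0,2);go(t,152.3)
r=snap("j")
i=crop("side","j",210,140,280,210,8);cv2.imwrite("pics/x2.png",i)
```

```text
t 55.12 tcp [0.4564 0.3737 0.1151] R x [-0.885  0.465 -0.007] y [ 0.011  0.006 -1.   ] gap 0.0301 F [-0.8  0.5  0.5]
  rotvec [ 0.6 -0.  -0.4]
  rotvec [  0.7 180.    0.9]
  after turn shift tool mm [ 2.6 23.1  3.7]
  now shift tool mm [ 2.8 23.1  3.9] dist 23.6
```

View pics/x2.png

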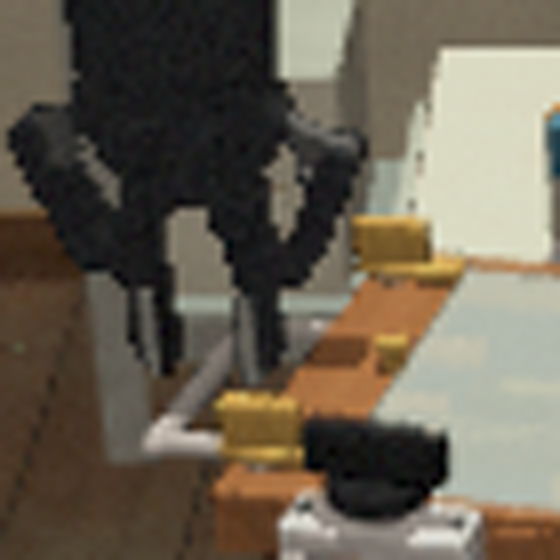

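Call:
drive_tool(
  plan="-0.3 2 12 2 0.6 0 -0.4;-0.3 0 10 0 0 0 0;-0.3 0 0 0 0 0 0;-0.7 0 0 0 0 0 0;-1 0 0 0 0 0 0;-1 0 0 0 0 0 0;-1 0 0 0 0 0 0",
  grip_force=40,
)

```text
clock: 56.1
tcp_pos: [0.4555, 0.3743, 0.0951]
orientation: [-0.168, 0.17, 0.688, -0.685]
wrist_force: [0.1, 0.1, -1.2]
finger_gap: 0.0092
```

Run:
```python
from h import *
t=tw(-124,0,2);go(t,152.3)
r=snap("j")
i=crop("side","j",210,140,280,210,8);cv2.imwrite("pics/x3.png",i)
```

```text
t 56.10 tcp [0.4555 0.3743 0.0951] R x [-0.885  0.465 -0.002] y [ 0.004  0.003 -1.   ] gap 0.0092 F [ 0.1  0.1 -1.2]
  rotvec [ 0.2 -0.  -0.1]
  rotvec [  0.2 180.    0.4]
  after turn shift tool mm [1.5 3.1 3.7]
  now shift tool mm [1.5 3.1 3.8] dist 5.1
```

View pics/x3.png

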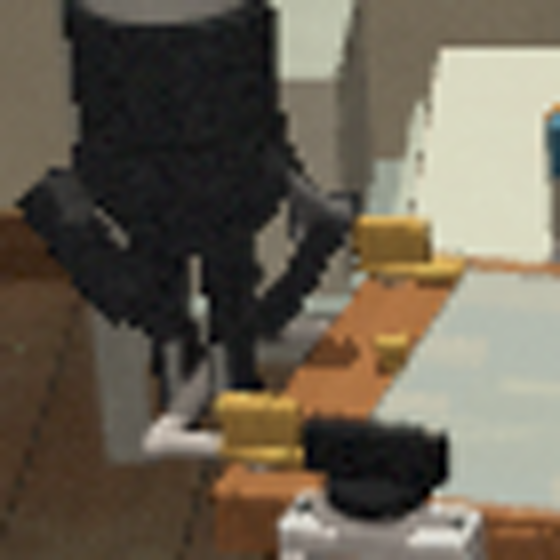

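Call:
drive_tool(
  plan="-1 -1 -15 0 0 0 0;-1 -2.7 -15 0 0 0 0;-1 -4.5 -14.5 0 0 0 0;-1 0 0 0 0 0 0",
)

```text
clock: 56.7
tcp_pos: [0.4632, 0.3702, 0.1429]
orientation: [-0.168, 0.17, 0.688, -0.685]
wrist_force: [-1.2, -0.7, 1.7]
finger_gap: 0.0095
```

```bash
cat >> h.py <<'E'
def arc(th=None):
    s,p,R=st(); d=(p[:2]-T0)*1e3; c,sn=np.cos(yaw),np.sin(yaw); x=c*d[0]+sn*d[1]; y=-sn*d[0]+c*d[1]; z=p[2]*1e3-95
    print("t %.2f"%s['clock'],"tray x %.1f y %.1f z %.1f r %.1f ang %.1f"%(x,y,z,np.hypot(x-1.5,z),np.degrees(np.arctan2(z,-(x-1.5)))),"gap",s['finger_gap'].round(4),"F",np.round(s['wrist_force'],1),"toolx",R[:,0].round(3),"tooly",R[:,1].round(3))
    if th:
        t=np.radians(th); X=tw(-124*np.cos(t)+1.5,1,124*np.sin(t)+5); go(X,152.3)
E
python3 - <<'E'
from h import *
arc(28)
E
```

```text
Traceback (most recent call last):
  File "h.py", line 66, in arc
    print("t %.2f"%s['clock'],"tray x %.1f y %.1f z %.1f r %.1f ang %.1f"%(x,y,z,np.hypot(x-1.5,z),np.degrees(np.arctan2(z,-(x-1.5)))),"gap",s['finger_gap'].round(4),"F",np.round(s['wrist_force'],1),"toolx",R[:,0].round(3),"tooly",R[:,1].round(3))
                                                                                                                                             ^^^^^^^^^^^^^^^^^^^^^
AttributeError: 'float' object has no attribute 'round'
```

```bash
sed -i "s/s\['finger_gap'\].round(4)/round(s['finger_gap'],4)/" h.py
python3 - <<'E'
from h import *
arc(35)
r=snap("k")
i=crop("side","k",210,120,310,220,6);cv2.imwrite("pics/y1.png",i)
E
```

```text
t 56.70 tray x -113.8 y 3.7 z 47.9 r 124.8 ang 22.6 gap 0.0095 F [-1.2 -0.7  1.7] toolx [-0.885  0.465 -0.002] tooly [ 0.004  0.003 -1.   ]
t 56.70 tcp [0.4632 0.3702 0.1429] R x [-0.885  0.465 -0.002] y [ 0.004  0.003 -1.   ] gap 0.0095 F [-1.2 -0.7  1.7]
  rotvec [ 0.2 -0.  -0.1]
  rotvec [  0.2 180.    0.4]
  after turn shift tool mm [-13.7 -23.3   2.7]
  now shift tool mm [-13.7 -23.2   2.6] dist 27.1
```

View pics/y1.png

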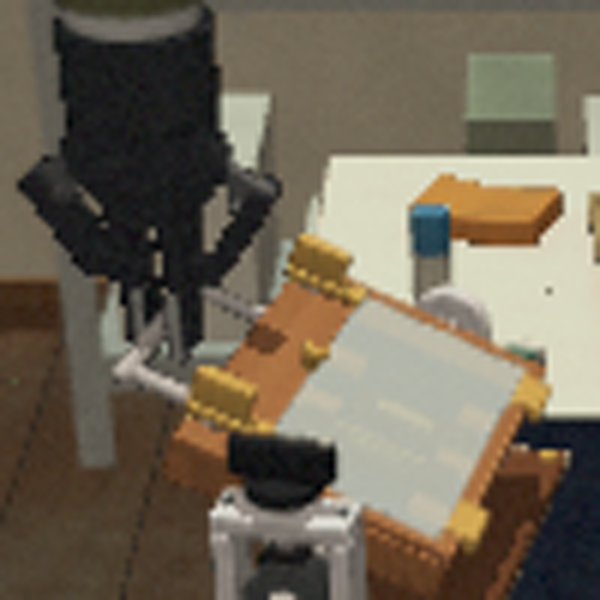

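Call:
drive_tool(
  plan="-1 -6 -12 0 0 0 0;-1 -7.5 -11.5 0 0 0 0;-1 -9.4 -11.9 0 0 0 0;-1 0 0 0 0 0 0",
)

```text
clock: 57.3
tcp_pos: [0.4812, 0.3606, 0.1783]
orientation: [-0.17, 0.167, 0.689, -0.685]
wrist_force: [0.1, -0.5, 0.6]
finger_gap: 0.0094
```

Run:
```python
from h import *
arc(56)
```

```text
t 57.30 tray x -93.4 y 3.6 z 83.3 r 126.3 ang 41.3 gap 0.0094 F [ 0.1 -0.5  0.6] toolx [-0.886  0.463  0.006] tooly [-0.003  0.006 -1.   ]
t 57.30 tcp [0.4812 0.3606 0.1783] R x [-0.886  0.463  0.006] y [-0.003  0.006 -1.   ] gap 0.0094 F [ 0.1 -0.5  0.6]
  rotvec [0.2 0.1 0.3]
  rotvec [   0.5 -179.9   -0.3]
  after turn shift tool mm [-25.6 -19.5   2.6]
  now shift tool mm [-25.4 -19.6   2.6] dist 32.2
```

Call:
drive_tool(
  plan="-1 -12 -10.5 0 0 0 0;-1 -13 -9 0 0 0 0;-1 0 0 0 0 0 0;-1 0 0 0 0 0 0",
)

```text
clock: 57.8
tcp_pos: [0.4993, 0.351, 0.1989]
orientation: [-0.172, 0.162, 0.69, -0.684]
wrist_force: [-0.8, 2.2, -1.5]
finger_gap: 0.0093
```

Run:
```python
from h import *
arc(71)
r=snap("k")
i=crop("side","k",210,120,310,220,6);cv2.imwrite("pics/y2.png",i)
```

```text
t 57.80 tray x -72.9 y 3.5 z 103.9 r 127.8 ang 54.4 gap 0.0093 F [-0.8  2.2 -1.5] toolx [-0.888  0.46   0.015] tooly [-0.011  0.011 -1.   ]
t 57.80 tcp [0.4993 0.351  0.1989] R x [-0.888  0.46   0.015] y [-0.011  0.011 -1.   ] gap 0.0093 F [-0.8  2.2 -1.5]
  rotvec [0.3 0.3 0.9]
  rotvec [   1.4 -179.7   -0.4]
  after turn shift tool mm [-34.  -13.3   2.5]
  now shift tool mm [-33.8 -13.9   2.6] dist 36.6
```

View pics/y2.png

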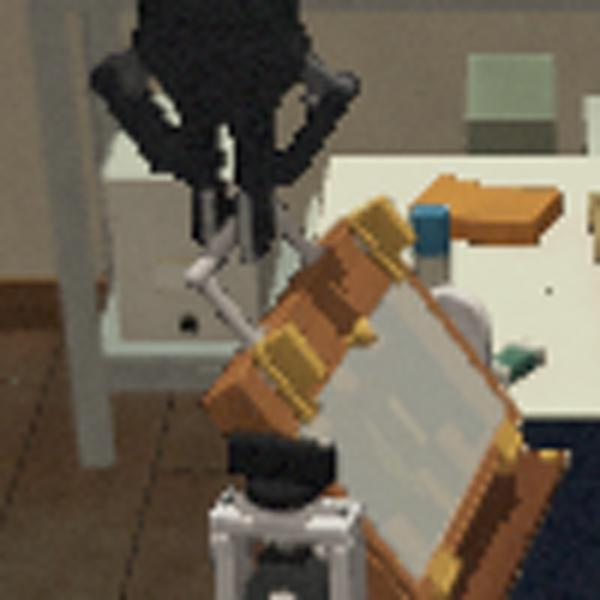

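Call:
drive_tool(
  plan="-1 -11 -5 0 0 0 0.7;-1 -11.5 -4 0 0 0 0;-1 -11 -3 0 0 0 0;-1 0 0 0 0 0 0;-1 0 0 0 0 0 0",
)

```text
clock: 58.52
tcp_pos: [0.5206, 0.3398, 0.2142]
orientation: [-0.171, 0.159, 0.692, -0.684]
wrist_force: [-0.5, 1.8, 0.5]
finger_gap: 0.0093
```

Run:
```python
from h import *
arc(71)
r=snap("k")
i=crop("side","k",210,120,310,220,6);cv2.imwrite("pics/y2.png",i)
```

```text
t 58.52 tray x -48.8 y 3.5 z 119.2 r 129.3 ang 67.1 gap 0.0093 F [-0.5  1.8  0.5] toolx [-0.891  0.454  0.019] tooly [-0.013  0.015 -1.   ]
t 58.52 tcp [0.5206 0.3398 0.2142] R x [-0.891  0.454  0.019] y [-0.013  0.015 -1.   ] gap 0.0093 F [-0.5  1.8  0.5]
  rotvec [0.4 0.7 1.1]
  rotvec [   1.7 -179.3   -0.6]
  after turn shift tool mm [-9.9  1.9  2.5]
  now shift tool mm [-9.9  1.7  2.6] dist 10.4
```

View pics/y2.png

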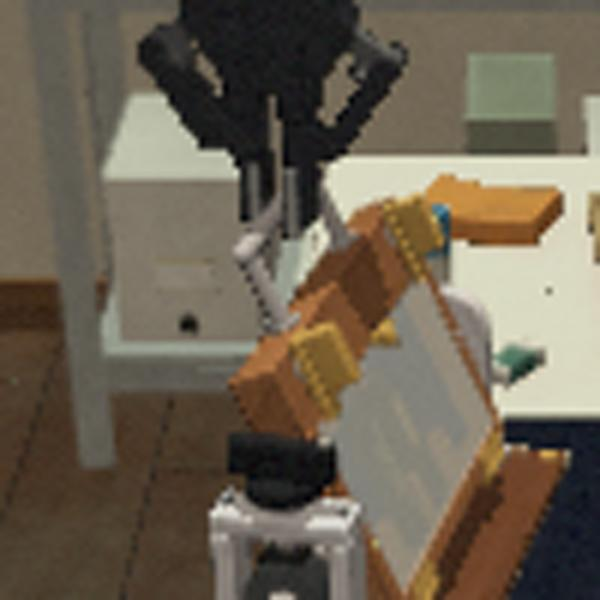

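Call:
drive_tool(
  plan="-1 -6 1 0 0 0 0.5;-1 -5 1 0 0 0 0;-1 0 0 0 0 0 0;-1 0 0 0 0 0 0",
)

```text
clock: 59.12
tcp_pos: [0.5247, 0.3375, 0.2161]
orientation: [-0.169, 0.158, 0.693, -0.683]
wrist_force: [-1.8, 0.9, 2.1]
finger_gap: 0.0093
```

Call:
drive_tool(
  plan="-1 -3 0.5 0 0 0 0;-1 -3 0.5 0 0 0 0",
)

```text
clock: 59.38
tcp_pos: [0.526, 0.3368, 0.2166]
orientation: [-0.172, 0.154, 0.694, -0.682]
wrist_force: [-8.9, 3.4, 10.2]
finger_gap: 0.0096
```

Run:
```python
from h import *
arc(71)
r=snap("k")
i=crop("side","k",210,120,310,220,6);cv2.imwrite("pics/y2.png",i)
```

```text
t 59.38 tray x -42.7 y 3.4 z 121.6 r 129.3 ang 70.0 gap 0.0096 F [-8.9  3.4 10.2] toolx [-0.893  0.448  0.028] tooly [-0.02   0.023 -1.   ]
t 59.38 tcp [0.526  0.3368 0.2166] R x [-0.893  0.448  0.028] y [-0.02   0.023 -1.   ] gap 0.0096 F [-8.9  3.4 10.2]
  rotvec [0.7 1.  1.6]
  rotvec [   2.5 -178.9   -1. ]
  after turn shift tool mm [-3.8  4.3  2.4]
  now shift tool mm [-3.9  4.2  2.5] dist 6.2
```

View pics/y2.png

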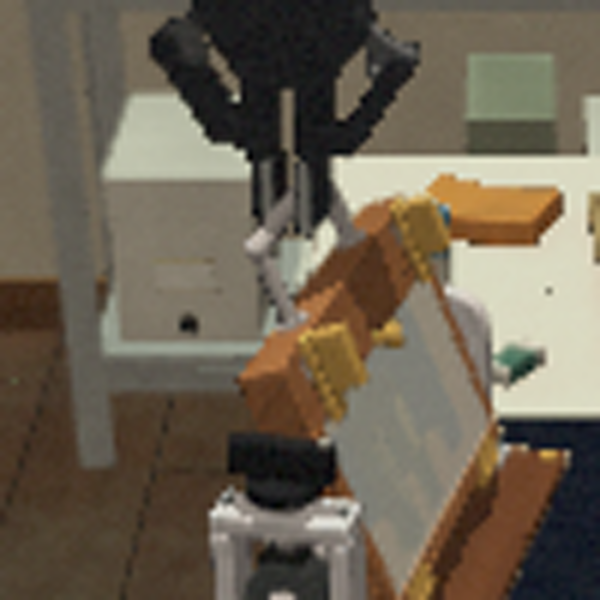

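Call:
drive_tool(
  plan="-1 0 0 0 0 0 0;-1 0 0 0 0 0 0;-0.6 0 0 0 0 0 0;-0.4 0 0 0 0 0 0;-0.4 0 0 0 0 0 0;-0.4 0 -15 0 0 0 0;-0.4 0 -30 0 0 0 0;-0.4 0 -30 0 0 0 0",
)

```text
clock: 60.48
tcp_pos: [0.5278, 0.3335, 0.291]
orientation: [-0.173, 0.154, 0.692, -0.683]
wrist_force: [0.1, 0.3, 0.5]
finger_gap: 0.0257
```

Run:
```python
from h import *
t=tw(1,-165,155);go(t,62.3)
r=snap("l")
i=crop("side","l",210,120,310,220,6);cv2.imwrite("pics/z2.png",i)
i=crop("top","l",140,200,270,300,6);cv2.imwrite("pics/z1.png",i)
```

```text
t 60.48 tcp [0.5278 0.3335 0.291 ] R x [-0.893  0.449  0.029] y [-0.023  0.018 -1.   ] gap 0.0257 F [0.1 0.3 0.5]
  rotvec [-1.  91.   1.6]
  rotvec [  1.6 -89.    1. ]
  after turn shift tool mm [166.3  46.   40.5]
  now shift tool mm [-38.9  43.9 167.3] dist 177.2
```

View pics/z2.png

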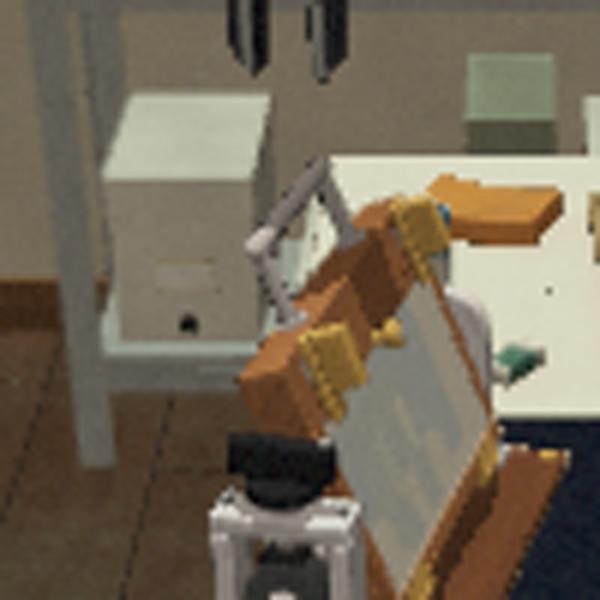

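View pics/z1.png

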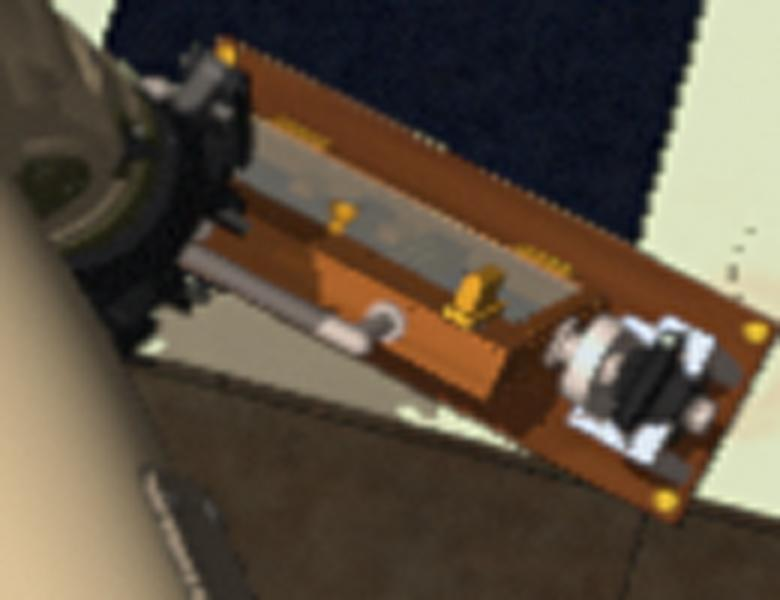

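Call:
drive_tool(
  plan="-0.1 -12 0 54 0 0 0;-0.1 -13 0 56 0 0 0;-0.1 -13 0 56 0 0 0;-0.1 0 0 0 0 0 0;-0.1 0 -1 0 0 10 0;-0.1 0 -1 0 0 10 0;-0.1 0 -1 0 0 10 0;-0.1 0 -1 0 0 10 0",
)

```text
clock: 61.58
tcp_pos: [0.4895, 0.1663, 0.2955]
orientation: [-0.403, 0.387, 0.591, -0.583]
wrist_force: [-0.8, 0.4, -0.9]
finger_gap: 0.0385
```

Call:
drive_tool(
  plan="-0.1 0 -1 0 0 10 0;-0.1 0 -1 0 0 10 0;-0.1 0 -1 0 0 10 0;-0.1 0 -1 0 0 10 0;-0.1 0 0 0 0 10 0;-0.1 0 0 0 0 3 0;-0.1 0 0 0 0 0 0;-0.1 0 0 0 0 0 0",
)

```text
clock: 62.58
tcp_pos: [0.4915, 0.1724, 0.2996]
orientation: [0.628, -0.61, -0.343, 0.341]
wrist_force: [-0.1, -0.8, -0.6]
finger_gap: 0.0383
```

Run:
```python
from h import *
t=tw(1,-165,115);go(t,60)
```

```text
t 62.58 tcp [0.4915 0.1724 0.2996] R x [0.533 0.846 0.015] y [-0.01   0.024 -1.   ] gap 0.0383 F [-0.1 -0.8 -0.6]
  rotvec [-1.2 -2.2  0.9]
  rotvec [ -1.4 177.8  -1.9]
  after turn shift tool mm [-6.9 94.6  2. ]
  now shift tool mm [-8.4 94.5 -0.3] dist 94.9
```

Call:
drive_tool(
  plan="-0.1 -7 0 2 -1.2 -2.2 0.9;-0.1 0 0 0 0 0 0;-0.1 0 40 0 0 0 0;-0.1 0 45 0 0 0 0;-0.1 0 5 0 0 0 0;-0.1 0 0 0 0 0 0;-0.1 0 0 0 0 0 0",
)

```text
clock: 63.45
tcp_pos: [0.4877, 0.1677, 0.2117]
orientation: [-0.61, 0.613, 0.357, -0.353]
wrist_force: [0.5, 0.1, -0.1]
finger_gap: 0.0385
```

Run:
```python
from h import *
t=np.array([.486,.1673,.1775]);go(t,60)
r=snap("m")
i=crop("side","m",220,140,300,220,7);cv2.imwrite("pics/z2.png",i)
i=crop("top","m",200,220,280,290,8);cv2.imwrite("pics/z1.png",i)
```

```text
t 63.45 tcp [0.4877 0.1677 0.2117] R x [0.495 0.869 0.003] y [ 0.008 -0.    -1.   ] gap 0.0385 F [ 0.5  0.1 -0.1]
  rotvec [0.4 0.3 0.2]
  rotvec [   0.3 -179.7   -0.6]
  after turn shift tool mm [-1.2 34.2  1.2]
  now shift tool mm [-1.3 34.2  1.5] dist 34.2
```

View pics/z2.png

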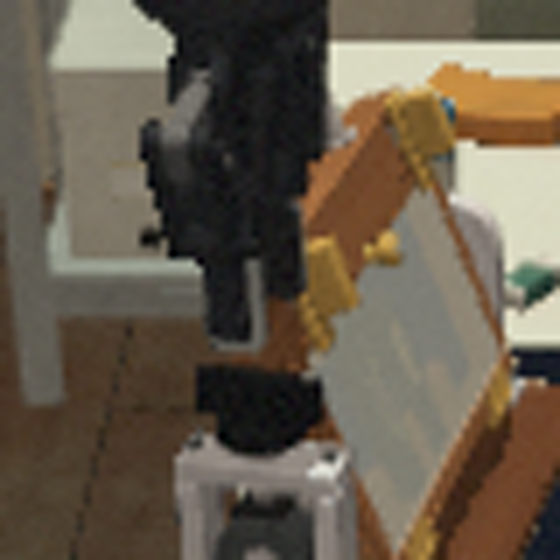

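View pics/z1.png

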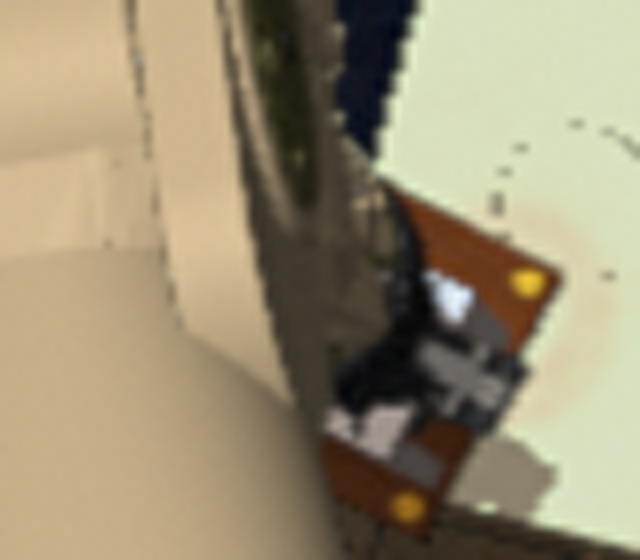

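Call:
drive_tool(
  plan="-0.1 -1 17 1 0 0 0;-0.1 0 14 0 0 0 0;-0.1 0 3 0 0 0 0;-0.1 0 0 0 0 0 0;-0.6 0 0 0 0 0 0;-1 0 0 0 0 0 0;-1 0 0 0 0 0 0;-1 0 0 0 0 0 0",
  grip_force=100,
)

```text
clock: 64.55
tcp_pos: [0.4884, 0.1659, 0.181]
orientation: [-0.608, 0.615, 0.358, -0.351]
wrist_force: [-0.0, -0.6, -1.0]
finger_gap: 0.0092
```

Call:
drive_tool(
  plan="-1 0 0 0 0 8 0;-1 0 -0.5 0 0 8 0;-1 0 -0.5 0 0 8 0;-1 0 -0.5 0 0 8 0;-1 0 -0.5 0 0 8 0;-1 0 0 0 0 0 0",
)

```text
clock: 65.3
tcp_pos: [0.4869, 0.1646, 0.181]
orientation: [-0.694, 0.701, 0.12, -0.115]
wrist_force: [0.0, -1.6, 0.8]
finger_gap: 0.009
```

Run:
```python
from h import *
t=np.array([.486,.1673,.1775]);go(t,-14)
print(st()[0]['ft_torque'])
```

```text
t 65.30 tcp [0.4869 0.1646 0.181 ] R x [0.945 0.327 0.005] y [ 0.009 -0.008 -1.   ] gap 0.0090 F [ 0.  -1.6  0.8]
  rotvec [ 0.5 33.1  0.5]
  rotvec [   0.6 -146.9   -0.6]
  after turn shift tool mm [-1.5  3.5  2.4]
  now shift tool mm [-0.   3.4  2.9] dist 4.5
[-0.21608236  0.07172101 -0.14854879]
```

Call:
drive_tool(
  plan="-1 0 0 0 0 9 0;-1 0 -0.5 0 0 9 0;-1 0 -0.5 0 0 8 0;-1 0 -0.5 0 0 8 0;-1 0 0 0 0 0 0",
)

```text
clock: 65.92
tcp_pos: [0.4853, 0.1645, 0.181]
orientation: [-0.698, 0.704, -0.09, 0.094]
wrist_force: [-0.4, -0.9, 0.0]
finger_gap: 0.009
```

Run:
```python
from h import *
t=np.array([.486,.1673,.1775]);go(t,-14)
print(st()[0]['ft_torque'])
```

```text
t 65.92 tcp [0.4853 0.1645 0.181 ] R x [ 0.966 -0.259  0.007] y [ 0.004 -0.009 -1.   ] gap 0.0090 F [-0.4 -0.9  0. ]
  rotvec [ 0.5 -1.   0.4]
  rotvec [ -0.6 179.    0.7]
  after turn shift tool mm [0.  3.5 2.9]
  now shift tool mm [-0.   3.4  2.9] dist 4.5
[-0.24780187  0.11263652 -0.07405155]
```

Call:
drive_tool(
  plan="-0.5 0 0 0 0 0 0;-0.1 0 0 0 0 0 0;-0.1 0 0 0 0 0 0;-0.1 0 -20 0 0 0 0;-0.1 0 -40 0 0 0 0;-0.1 0 -40 0 0 0 0;-0.1 0 0 0 0 0 0",
)

```text
clock: 66.8
tcp_pos: [0.4857, 0.1662, 0.2853]
orientation: [-0.699, 0.704, -0.085, 0.092]
wrist_force: [0.4, -0.4, 0.1]
finger_gap: 0.0383
```

Call:
drive_tool(
  plan="-0.1 0 0 -60 0 0 0;-0.1 0 0 -60 0 0 0;-0.1 0 0 -60 0 0 0;-0.1 0 0 -60 0 0 0;-0.1 0 0 0 0 0 0",
)

```text
clock: 67.42
tcp_pos: [0.4254, -0.0719, 0.2829]
orientation: [-0.7, 0.704, -0.083, 0.089]
wrist_force: [-0.2, 0.3, 0.1]
finger_gap: 0.0387
```

Run:
```python
from h import *
go(None)
r=snap("n")
cv2.imwrite("pics/fin1.png",crop("top","n",140,190,270,300,6));cv2.imwrite("pics/fin2.png",crop("side","n",220,130,320,230,6));cv2.imwrite("pics/fin3.png",r["top"][0][:,:,::-1])
cv2.imwrite("pics/fin4.png",crop("top","n",232,245,264,280,18))
```

```text
t 67.42 tcp [ 0.4254 -0.0719  0.2829] R x [ 0.97  -0.242  0.009] y [ 0.008 -0.007 -1.   ] gap 0.0387 F [-0.2  0.3  0.1]
```

View pics/fin1.png

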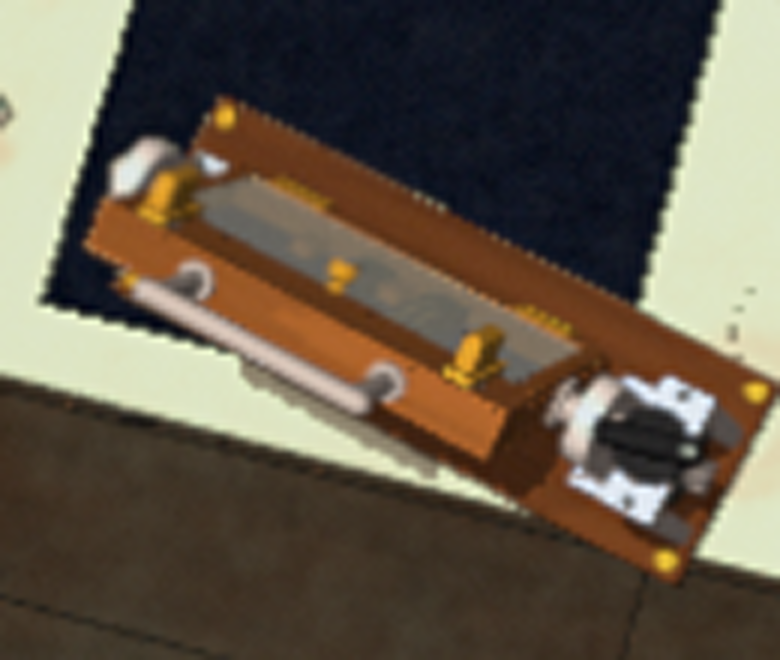

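View pics/fin2.png

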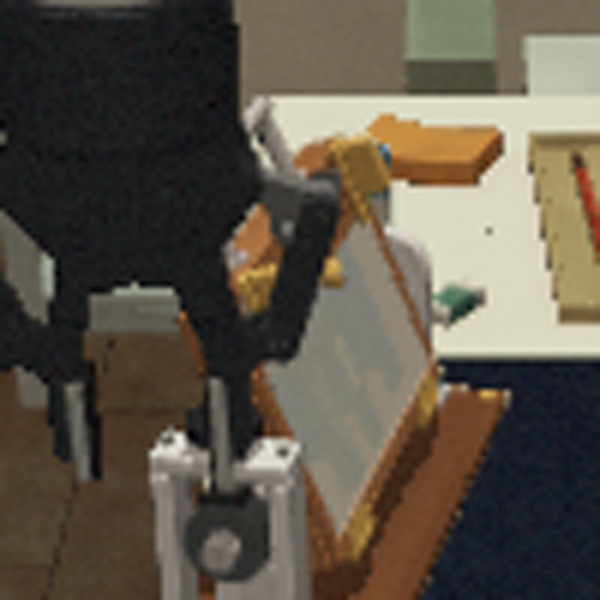

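View pics/fin3.png

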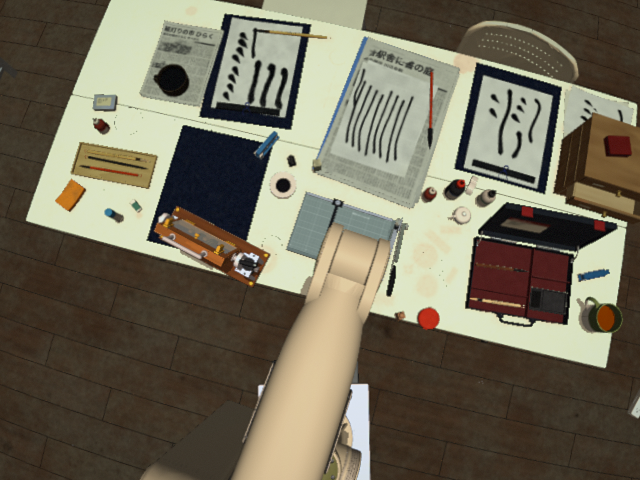

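View pics/fin4.png

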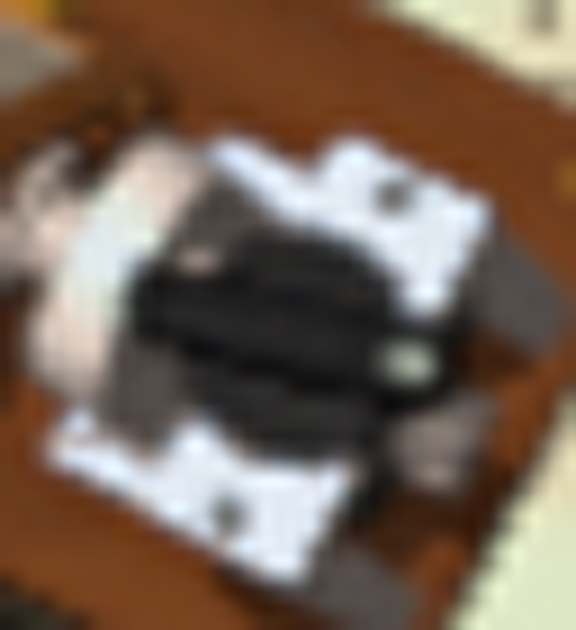

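Run:
```python
from h import *
for a in (62,65,68,70):
    t=np.radians(a);P=[tw(1.5-124*np.cos(t),y,124*np.sin(t)) for y in (0,)]
    print(a,(proj("top",P)-[140,190]+.5)*6)
```

```text
62 [[246.03819124 374.36512796]]
65 [[250.60567846 361.62399414]]
68 [[255.55596735 348.65116868]]
70 [[259.06127756 339.89599929]]
```

Run:
```python
from h import *
cv2.imwrite("pics/g9.png",crop("top","n",155,230,210,265,14))
cv2.imwrite("pics/g8.png",crop("side","l",240,140,280,180,14))
```

```text
(no output)
```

View pics/g9.png

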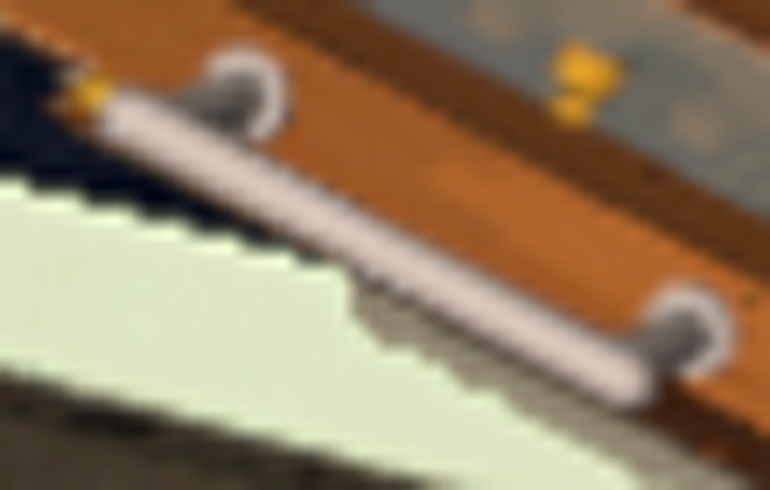

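View pics/g8.png

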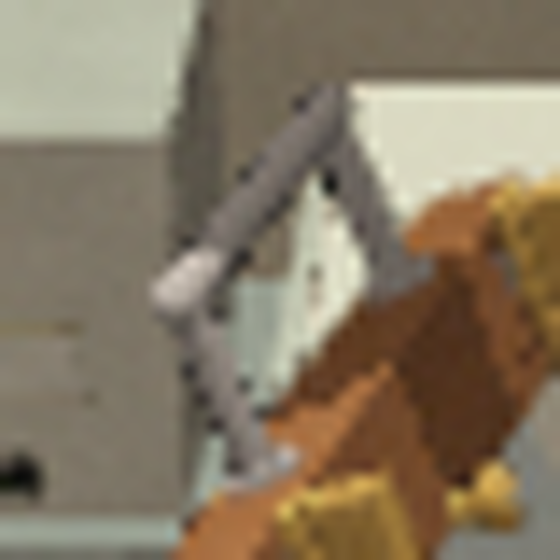

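Run:
```python
from h import *
f=lambda x0,y0,x,y:(x0+(x+.5)/14-.5,y0+(y+.5)/14-.5)
r=tri([f(155,230,375,245),f(155,230,635,380),f(155,230,115,110)],[f(240,140,250,195),f(240,140,172,290),f(240,140,328,100)])
for q in r:
    d=(q[:2]-T0)*1e3;c,s=np.cos(yaw),np.sin(yaw);x=c*d[0]+s*d[1];y=-s*d[0]+c*d[1];z=q[2]*1e3-90
    print(q.round(4),"tray x %.1f y %.1f z %.1f r %.1f ang %.1f"%(x,y,z,np.hypot(x-1.5,z),np.degrees(np.arctan2(z,1.5-x))))
```

```text
[5.236e-01 3.365e-01 2.066e-01 1.000e-04] tray x -44.6 y 2.0 z 116.6 r 125.4 ang 68.4
[0.498  0.2859 0.2093 0.0009] tray x -43.8 y -54.7 z 119.3 r 127.6 ang 69.2
[5.501e-01 3.878e-01 2.050e-01 1.000e-04] tray x -45.0 y 59.7 z 115.0 r 124.1 ang 68.0
```

Run:
```python
from workcell import job,monitor
print(job.hand_in()); print(monitor.get_state()['clock'])
```

```text
the job is handed in; nothing more can be done
None
the job is handed in; nothing more can be done
```

I carried out every step of the task and handed the job in at about 67 s; the hand-in reports no verdict. Only two ink sticks were on the table, a short one with a gold label and a long one with gold marks. I laid them in beds 1 and 2, shut the lid, and turned both turnbuttons across it. I then slackened the knob, swung the tray up by its pull bar until I felt the stop, and tightened the knob again.

**Last checks:**
- **Lid and buttons:** In the pictures taken with the tray level, the lid was shut and both buttons lay across it. The final pictures still show it that way.
- **Sticks:** Both sticks lay flat and could be seen through the lid before the swing. With the tray upright, the final pictures show them only vaguely, so I did not measure their places again. They may have slid a little within their beds.
- **Knob:** The gripper's turn puts it at about 1.35 rad, and the bar in the picture agrees.
- **Tray angle:** The readings disagree slightly. The gripper's position gave 70° with about 13 N of reaction at the stop. The two cameras on the pull bar gave about 68.5°, and the top view alone about 67.7°. All are above the 64.7° needed.
- **Surroundings:** The red bottle is still standing. The area where the sticks lay is empty, and the arm is clear of everything.

**Press on the lid:** One push reached about 62 N upward at the wrist, under the 120 N limit. Only the fingertips were pressing on the lid. I backed off at once and saw no damage.

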